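# Change over the dosing unit: plates off barbed hooks, relay, knob

## Task

Change over the dosing unit: first turn its black knob so the pointer stands at the green mark; then take every dosing plate off its barbed hook and stand each fully down in a slot of its own in the blue cassette, and set the black relay module flat and square in the middle of its rubber pad on the unit (plates and relay in any order). When all is loaded, turn the knob to the red mark. Leave the green jar, the tape roll and the solder spool where they are.

Things in the scene. Friction and masses are not known exactly. Their poses are not given: they have to be found in the camera images.
- plate1_tab (a point): centre of the orange grip tab of dosing plate 1 (None if absent; the plates are alike), 118 mm above its foot. Aluminium plate 64 wide x 96 high x 8 mm thick, tab on top 28 wide x 44 high x 12 mm thick, 140 mm high in all, 0.11 kg. z from foot up to tab, y across the width (grip the tab across y), x through the thickness, both faces alike
- plate2_tab (a point): the same of dosing plate 2. Each plate has a solid foot 50 mm high, over it a window 40 mm wide and 36 mm high (50 to 86 mm above the foot). It hangs by the top of the window on a hook's shank, upright, facing as the rack does, about 25 mm behind the bend, foot 30 mm above the bench
- plate3_tab (a point): the same of dosing plate 3. Two or three of the plates are present
- hook1 (a point): middle of the bend of barbed hook 1 on the fixed rack. Axes: the hook points along -x (roughly to the robot), z up. The hooks are steel strip 10 mm wide, 6 mm thick, 120 mm apart: a level shank runs 55 mm from post to bend, then the nose rises 38 mm while leading 22 mm further along -x; a small barb at its tip (43 mm above this point) points back at the post
- hook2 (a point): the same of hook 2. A plate held upright cannot pass a nose (nose and shank take 45 mm, the window has 36). It must be raised and tilted 25 to 45 degrees about y, foot swung out toward the robot (-x), tab back toward the post; at 30 degrees the hook takes up only 28 mm of the window
- hook3 (a point): the same of hook 3. The tilted plate comes off along its own thickness direction (out along -x and up), held so that the hook stays in the middle of the window; at 30 degrees the travel is 80 mm. Posts are no higher than the shanks
- cassette: the fixed blue cassette, a block 130 (x) x 92 (y) x 36 mm with three slots 40 mm apart along x; origin under its centre on the bench, z up
- slot1 (a point): middle of the mouth of slot 1 of the cassette, 36 mm above the bench; axes of the cassette. Each slot is 12 mm (x) by 68 mm (y), 30 mm deep, and takes one plate, foot down, either face first. A fully seated plate's tab centre is 88 mm above this point
- slot2 (a point): the same of slot 2, in the middle of the cassette
- slot3 (a point): the same of slot 3
- dosing_unit: the fixed grey dosing unit, a flat base 110 (x) x 216 (y) x 8 mm; origin under its centre. Black dial and knob on its -y half (56 mm from the centre), rectangular black rubber pad on its +y half
- dose_knob (a joint): angle of the black dosing knob, rad, 0 to 3.0 between stops, growing counter-clockwise seen from above; at 0 the pointer looks along -x of the dosing unit. It turns stiffly (about 0.04 N m) and stays where it is left. The green mark is at 0.35; the red mark somewhere from 1.2 to 2.3
- knob_grip (a point): middle of the knob's grip bar, on the vertical turning axis, 45 mm above the bench: the bar is 46 mm long (its x, in line with the pointer), 14 mm thick (its y: grip across it) and 38 mm high (from 24 mm below to 14 mm above this point), on a disc 46 mm across. Its -x points to the pointer
- knob_pointer (a point): tip of the knob's white pointer line, 32 mm out from the knob's axis
- green_mark (a point): inner end of the green mark on the dial, 32 mm out from the knob's axis; the pointer tip comes to this point when the knob stands at green
- red_mark (a point): inner end of the red index mark on the dial, 32 mm out from the knob's axis; the pointer tip comes to this point when the knob stands at red. It is set to another angle at each start
- relay_mid (a point): centre of a black relay module on a light base plate: 45 (x) x 60 (y) x 25 mm high, with four screw heads 2 mm higher, 0.1 kg; this point is half-way up (12.5 mm). Grip it across x. It may be knocked aside
- relay_pad (a point): middle of the top of the rectangular rubber pad (56 (x) x 70 (y) mm, its top 9 mm above the bench) on the dosing unit; the relay belongs square on it, lengthwise along the pad's y, either way round
- jar_green_mid (a point): bystander: jar with green granulate, 54 mm across, 71 mm high; this point is on its axis 35 mm up
- tape_red: bystander: roll of red tape lying flat, 62 mm across, 18 mm high; origin under its centre
- solder_spool: bystander: white spool standing on its flange, 50 mm across, 26 mm high; origin under its centre

How it is judged:
By the outcome, as a careful person would: the job done as asked, in the order asked, and still so for the second after the job is handed in, with the robot touching nothing.
Of plate1, plate2, plate3 only 2 to 3 are there at a start; the rules pass over those that are not, and their reading is None.
At some moment in a run one of relay may be knocked a few centimetres aside while the robot is not near it.
It also fails if it takes over 210 s, if anything falls off the work surface, if the arm or the gripper's body presses on something with over 40 N, if the wrist force passes 120 N, or if a joint passes its speed limit or range.

## Robot

A 6-joint arm with a two-finger parallel gripper is mounted at the origin on a cart in front of the work surface, level with it; the furniture and walls round the work are solid. World frame = base frame: x ahead of the robot, y to its left, z up, the work surface at z = 0. Lengths are in m, angles in degrees, forces in N, time in s.
With the tool pointing down it reaches from about 0.375 to 0.9 m from the base axis. Payload 3.1 kg.
Tool frame: the origin (TCP) lies on the centre line of the jaws, within the pads' length; the fingertips stand finger_overhang ahead of it and the grasp point (between the pads) lies 5 mm behind it (finger_overhang is the distance from the TCP to the fingertips, in m); z points along the fingers, y is the line along which they close (so a half turn about z gives the same grasp; the last joint's range is limited). The gripper opens to 87 mm and grips with 3 to 60 N. Pads are 19 mm wide; open, the fingers measure 117 mm over their backs; the gripper's body (75 mm by 190 mm) begins 51 mm behind the grasp point.
Start: joints at [-75.946, 30.224, 82.088, -0, 67.689, -10.227], TCP at [0.257, -0.57, 0.237] pointing down, gripper open.
Joint ranges: [-176.69, 176.69], [-43.24, 126.21], [12.49, 139.97], [-82, 262], [0, 151.66], [-163.58, 163.58]. Speed limits (degrees/s): [159.86, 159.86, 180, 180, 180, 180].

## Interface

Orientations are given as a 3x3 rotation matrix whose columns are the frame's x, y, z axes.
In Python, from rig import read_state, capture, calibration, hand_in, finger_overhang gives the robot as it stands.
- The arm moves only by the tool send_rows, never from a script. Its argument "plan" is a list of rows, each a list of 5 numbers: the closure in counts, from 0 (fully open) to 255 (shut), then the shift along the tool's x, y, z in m, then the turn about the tool's z in rad. A call has 1 to 20 rows; each row shifts and turns the commanded pose from where the row before left it, along the tool's axes as they then stand; what a row does not reach is not made up. A row lasts 1/12 s, in which the tool goes at most 41.7 mm and 7.16 degrees, less where a joint would pass 70% of its speed; a pose out of reach is approached as far as the arm can. A call is refused whole if a number of a shift passes 0.0417 or a number of a turn 0.125, either way. A call with a gripper value outside its range is refused whole. The fingers move at their own pace and stop on an object; the grip force is fixed at half the most. Time passes only in rows, so rows that do not move let the fingers close. It gives the time, the measured TCP pose, the force, the opening and the grip force at its end, in the units of the state.
- read_state(): the state, without advancing time (a new reading comes with each control period).
- capture(name): name is "side" or "top"; returns (picture, depth): 480x640x3 uint8, blue, green, red; 480x640 float32, m along the optical axis (not along the pixel's ray), 0 where there is no reading.
- calibration(name): a dict with "fx", "fy", "cx", "cy" (pixels), "dist_coeffs" ([k1, k2, p1, p2, k3] as OpenCV has them; the pictures are not rectified), "xyz" and "rotation" of the camera in the world. Camera axes: x right, y down, z forward; pixel columns grow to the right and rows downward; lengths in m; the calibration is good to about 2 mm. A picture is of the moment at which its call begins. calibration takes no time and is no camera call.
- hand_in(): hands the job in; it is judged then, once.
The state is a dict: "time_s": time; "joint_positions": joint angles; "qvel": joint speeds; "tau": joint torques, N m; "position": TCP position; "tcp_rot": TCP orientation; "force": force on the tool from outside, world axes, zero at the start; "moment": the same for the moment, N m; "opening": opening from 0.0 (shut) to 1.0 (fully open); "grasp_force": force on a finger pad.
Only numpy, scipy, OpenCV 4.12 (cv2) and the standard library are available. Lean on these libraries where they do the work, as an engineer would, in place of code of your own. Each camera call takes 0.05 s, during which the arm holds its last target. There are 200 camera calls.

## Working session

There is one attempt and no reset: what is moved stays moved. The work goes in short steps, Python scripts to look and compute and a tool call to move; the robot and the scene stay as the last step left them, time stands still between calls to the robot, and variables do not carry over. Pictures are saved under pics/ and viewed, at most 14 in all, crops included, and the job is handed in when it is done.

Besides the shell and the picture viewer there is one more tool, called by a JSON object that holds its "fn" and its "kwargs", one argument or row to a line. send_rows: Moves the arm, as the interface text tells. Its arguments: {"type":"object","properties":{"plan":{"type":"array","items":{"type":"array","items":{"type":"number"}}}},"required":["plan"]}

```bash
ls; mkdir -p pics; python3 - <<'E'
from rig import *
import cv2
s=read_state();print(s,finger_overhang)
for n in("side","top"):
    p,d=capture(n);cv2.imwrite(f"pics/{n}0.png",p);c=calibration(n);print(n,c)
E
```

```text
pics
{'time_s': 0.0, 'joint_positions': array([-7.59464354e+01,  3.02775897e+01,  8.21539228e+01, -1.42413329e-03,
        6.76897169e+01, -1.02265133e+01]), 'qvel': array([ 0.09574718, -0.01450006, -0.01466162,  0.05886677,  0.02340053,
       -0.06616093]), 'tau': array([ 9.18484366e-04, -4.40040708e+01, -1.76593781e+01,  6.35178178e-02,
        5.82807348e-02, -1.65660977e-04]), 'position': array([ 0.25685829, -0.5690303 ,  0.23560004]), 'tcp_rot': array([[ 9.11542512e-01,  4.11205497e-01, -5.36096488e-04],
       [ 4.11205695e-01, -9.11540282e-01,  2.04693721e-03],
       [ 3.53038287e-04, -2.08631621e-03, -9.99997761e-01]]), 'force': array([ 0.83212821, -0.29128564,  0.08603466]), 'moment': array([ 0.01073659, -0.05106056,  0.04101555]), 'grasp_force': 0.0, 'opening': 0.9986191620995118} 0.014
side {'fx': 495.728783101999, 'fy': 495.728783101999, 'cx': 328.988077167277, 'cy': 240.39683830829279, 'dist_coeffs': array([0.00501105, 0.        , 0.        , 0.        , 0.        ]), 'xyz': array([-0.18644907,  0.33921167,  1.2451921 ]), 'rotation': array([[-0.51039449, -0.69185349,  0.51072126],
       [-0.85982619,  0.42025509, -0.28997343],
       [-0.01401407, -0.58713236, -0.80936963]])}
top {'fx': 439.4438232384411, 'fy': 439.4438232384411, 'cx': 321.78822548881266, 'cy': 240.40377597442279, 'dist_coeffs': array([-0.02476582,  0.        ,  0.        ,  0.        ,  0.        ]), 'xyz': array([ 0.37473359, -0.06936018,  1.5718517 ]), 'rotation': array([[ 0.02146942, -0.99543361,  0.09301075],
       [-0.99976529, -0.02110607,  0.00488865],
       [-0.00290324, -0.09309388, -0.9956531 ]])}
```

View pics/side0.png

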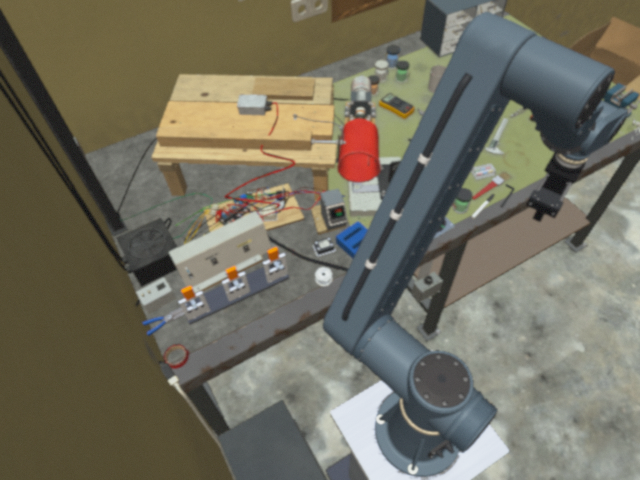

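View pics/top0.png

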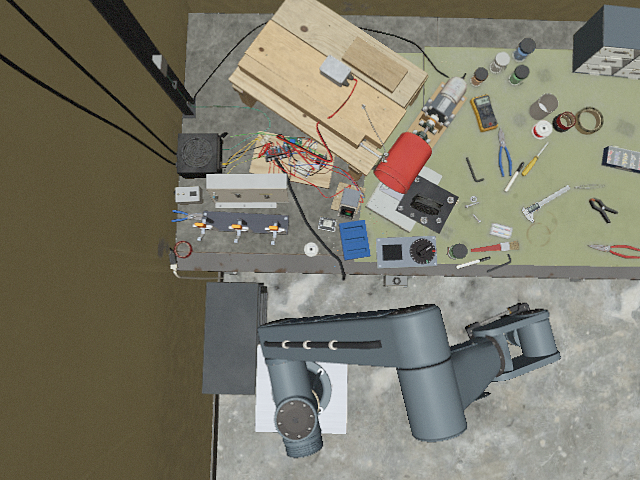

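```bash
cat > h.py <<'E'
from rig import *
import cv2,numpy as np
def ray(n,uv):
    c=calibration(n);K=np.array([[c['fx'],0,c['cx']],[0,c['fy'],c['cy']],[0,0,1]])
    p=cv2.undistortPoints(np.array(uv,float).reshape(-1,1,2),K,c['dist_coeffs']).reshape(-1,2)
    return c['xyz'],np.c_[p,np.ones(len(p))]@c['rotation'].T
def on(n,uv,z):
    o,d=ray(n,uv);return o+d*((z-o[2])/d[:,2])[:,None]
def tri(uv1,uv2):
    o1,a=ray('top',uv1);o2,b=ray('side',uv2);R=[]
    for i in range(len(a)):
        t=np.linalg.lstsq(np.c_[a[i],-b[i]],o2-o1,rcond=None)[0]
        p,q=o1+t[0]*a[i],o2+t[1]*b[i];R.append([*(p+q)/2,np.linalg.norm(p-q)])
    return np.array(R)
def blobs(p,hr,smin=90,vmin=60,amin=8,vmax=255,smax=255):
    h=cv2.cvtColor(p,cv2.COLOR_BGR2HSV);m=cv2.inRange(h,(hr[0],smin,vmin),(hr[1],smax,vmax))
    n,_,s,c=cv2.connectedComponentsWithStats(m);return [(c[i].round(2).tolist(),int(s[i,4]),s[i,:4].tolist()) for i in range(1,n) if s[i,4]>=amin]
E
python3 - <<'E'
from h import *
t=cv2.imread('pics/top0.png');s=cv2.imread('pics/side0.png')
cv2.imwrite('pics/topc.png',cv2.resize(t[180:280,330:475],None,fx=5.5,fy=5.5,interpolation=cv2.INTER_CUBIC))
cv2.imwrite('pics/topd.png',cv2.resize(t[180:280,165:330],None,fx=4.8,fy=4.8,interpolation=cv2.INTER_CUBIC))
cv2.imwrite('pics/sided.png',cv2.resize(s[210:360,130:380],None,fx=3.2,fy=3.2,interpolation=cv2.INTER_CUBIC))
for n,im in(('top',t),('side',s)):
    for nm,a in(('orange',((8,18),150,120)),('blue',((100,118),120,60)),('green',((50,80),120,60)),('red',((0,5),150,80))):
        print(n,nm,[b for b in blobs(im,*a) if b[0][1]>120 and b[1]>4])
E
```

```text
top orange [([490.81, 127.38], 21, [486, 125, 11, 5]), ([201.22, 224.67], 9, [199, 223, 5, 4]), ([274.58, 228.25], 12, [270, 226, 8, 4])]
top blue [([292.29, 140.52], 21, [290, 139, 6, 5]), ([500.33, 160.79], 52, [499, 147, 5, 29]), ([508.67, 160.48], 61, [505, 147, 7, 29]), ([178.97, 211.77], 31, [173, 210, 14, 5]), ([178.41, 219.53], 32, [172, 218, 15, 4]), ([354.28, 239.43], 957, [339, 220, 31, 40])]
top green [([347.78, 213.56], 9, [346, 213, 5, 2])]
top red [([558.5, 121.58], 26, [557, 115, 5, 13]), ([535.9, 132.67], 21, [534, 127, 8, 10]), ([403.86, 161.59], 1965, [374, 132, 58, 62]), ([302.15, 149.94], 88, [281, 139, 46, 23]), ([264.17, 149.13], 46, [258, 143, 13, 15]), ([287.0, 152.69], 16, [283, 150, 8, 7]), ([330.38, 160.0], 8, [328, 158, 5, 4]), ([625.44, 246.78], 45, [611, 245, 29, 6]), ([619.81, 254.53], 36, [610, 250, 20, 8])]
side orange [([272.98, 253.54], 93, [268, 247, 10, 13]), ([231.83, 272.9], 88, [226, 266, 11, 14]), ([187.77, 292.42], 98, [181, 286, 13, 13])]
side blue [([243.29, 195.59], 17, [241, 194, 5, 4]), ([351.51, 238.0], 605, [336, 222, 31, 35]), ([151.72, 320.3], 60, [143, 317, 20, 8]), ([155.2, 328.35], 55, [148, 322, 17, 13])]
side green [([338.67, 213.93], 15, [336, 213, 6, 3])]
side red [([359.04, 150.92], 2104, [339, 118, 40, 63]), ([290.62, 164.92], 13, [286, 162, 9, 6]), ([276.5, 170.88], 8, [273, 170, 8, 3]), ([248.25, 200.25], 12, [244, 200, 9, 2]), ([258.36, 200.82], 11, [255, 200, 9, 2]), ([218.89, 212.11], 18, [217, 210, 5, 6]), ([178.55, 364.62], 29, [171, 360, 15, 8])]
```

View pics/topc.png

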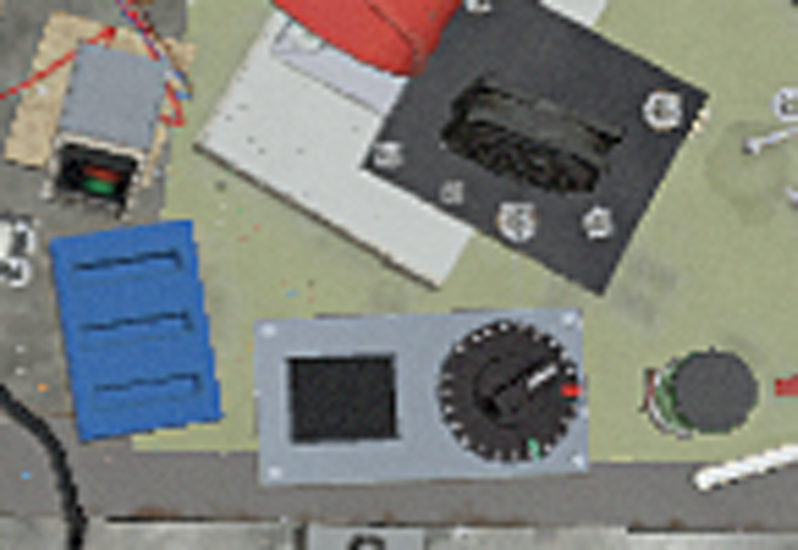

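View pics/topd.png

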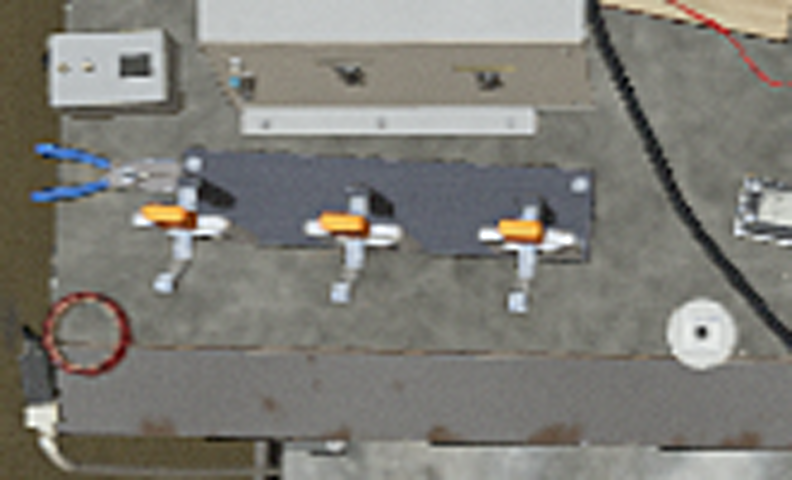

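View pics/sided.png

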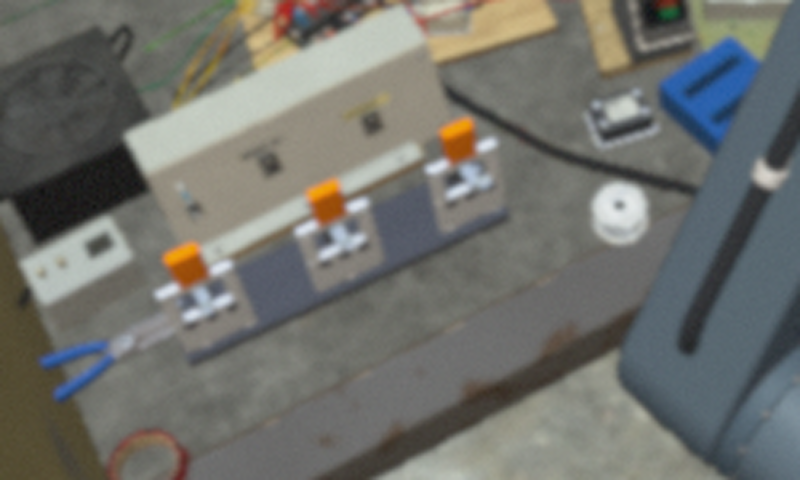

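```bash
python3 - <<'E'
from h import *
np.set_printoptions(precision=4,suppress=True)
t=cv2.imread('pics/top0.png');s=cv2.imread('pics/side0.png')
h=cv2.cvtColor(t,cv2.COLOR_BGR2HSV)
def rect(im,hr,box,smin,smax,vmin,vmax,off=(0,0)):
    x0,y0,x1,y1=box;m=cv2.inRange(cv2.cvtColor(im,cv2.COLOR_BGR2HSV)[y0:y1,x0:x1],(hr[0],smin,vmin),(hr[1],smax,vmax))
    cs,_=cv2.findContours(m,cv2.RETR_EXTERNAL,cv2.CHAIN_APPROX_NONE);c=max(cs,key=cv2.contourArea)
    r=cv2.minAreaRect(c);return (r[0][0]+x0,r[0][1]+y0),r[1:],cv2.boxPoints(r)+[x0,y0]
# unit
for nm,a in(('unit',((90,125),(370,225,442,275),20,110,90,255)),('cass',((100,118),(335,215,375,265),120,255,60,255))):
    c,r,b=rect(t,*a);P=on('top',b,0.008 if nm=='unit' else .036);print(nm,c,r,P.mean(0),np.linalg.norm(P-np.roll(P,1,0),axis=1)*1000)
    for i in range(4):
        d=P[i]-P[i-1];print('  edge yaw',np.degrees(np.arctan2(d[1],d[0])))
crop=lambda a:np.array(a,float)/5.5+[330,180]-0.41
print('screws',on('top',crop([(267,329),(569,318),(579,461),(274,472)]),.008))
print('marks red/green/ptr/pad', on('top',crop([(572,391),(534,448),(543,373)]),.01),on('top',crop([(343,398)]),.009))
print(h[245:258,422:436].tolist()[0][:3])
for nm,hr in(('red',[(0,8),(172,180)]),('green',[(45,85)])):
    for q in hr:print(nm,[b for b in blobs(t[225:275,405:442],q,100,60,2)])
# tabs
ts=[(201.2,224.7),(237,226.5),(274.6,228.2)];ss=[(187.8,292.4),(231.8,272.9),(273,253.5)]
to=blobs(t[215:240,190:290],(5,25),110,90,4);print('tabs top',to)
so=blobs(s[235:310,170:290],(5,22),110,80,10);print('tabs side',so)
u=sorted([(b[0][0]+190,b[0][1]+215) for b in to]);v=sorted([(b[0][0]+170,b[0][1]+235) for b in so])
if len(u)==len(v)==3:print(tri(u,v)); print(on('top',u,.170))
cropd=lambda a:np.array(a,float)/4.8+[165,180]-0.4
print('noses z~?',on('top',cropd([(164,283),(340,292),(517,302)]),.157))
print('posts',on('top',cropd([(188,186),(359,199),(531,212)]),.11))
print('base corners',on('top',cropd([(193,160),(581,184)]),.01))
print('relay',on('top',cropd([(770,210)]),.025),'spool',on('top',cropd([(702,333)]),.026))
p,d=t,None
E
```

```text
unit (406.0082473754883, 251.68144416809082) ((29.969057083129883, 59.620262145996094), 87.39744567871094) [ 0.487 -0.363  0.008] [106.9736 213.8021 107.1531 212.4673]
  edge yaw 3.1796488842324235
  edge yaw -86.17158564090336
  edge yaw -177.53311047408465
  edge yaw 93.78632539307507
cass (354.32567977905273, 239.39594841003418) ((36.85915756225586, 25.993762969970703), 81.02737426757812) [ 0.5244 -0.1759  0.036 ] [129.8001  91.7278 129.9234  91.019 ]
  edge yaw 9.93261785943727
  edge yaw -79.74496231023504
  edge yaw -170.37971432523642
  edge yaw 100.18110926722765
screws [[ 0.5287 -0.263   0.008 ]
 [ 0.54   -0.4596  0.008 ]
 [ 0.4471 -0.4659  0.008 ]
 [ 0.4359 -0.2684  0.008 ]]
marks red/green/ptr/pad [[ 0.4923 -0.461   0.01  ]
 [ 0.4548 -0.4363  0.01  ]
 [ 0.5036 -0.4421  0.01  ]] [[ 0.4847 -0.3126  0.009 ]]
[[0, 4, 57], [30, 9, 60], [120, 16, 62]]
red [([28.0, 25.5], 6, [27, 25, 3, 2])]
red []
green []
tabs top [([10.07, 9.66], 44, [4, 7, 12, 6]), ([46.23, 11.03], 39, [42, 9, 10, 5]), ([83.3, 12.59], 37, [79, 11, 9, 5])]
tabs side [([102.6, 18.14], 126, [97, 12, 12, 14]), ([61.51, 37.42], 118, [56, 31, 12, 14]), ([17.51, 57.16], 133, [11, 51, 14, 14])]
[[0.5512 0.3374 0.1499 0.0017]
 [0.5487 0.2178 0.1493 0.0006]
 [0.5466 0.0972 0.1498 0.0014]]
[[0.5483 0.3309 0.17  ]
 [0.5463 0.2139 0.17  ]
 [0.5437 0.0943 0.17  ]]
noses z~? [[0.5045 0.3367 0.157 ]
 [0.5009 0.2172 0.157 ]
 [0.4967 0.0974 0.157 ]]
posts [[0.5774 0.3366 0.11  ]
 [0.5707 0.216  0.11  ]
 [0.564  0.0952 0.11  ]]
base corners [[0.611  0.3615 0.01  ]
 [0.5989 0.0697 0.01  ]]
relay [[ 0.5802 -0.0719  0.025 ]] spool [[ 0.488  -0.0239  0.026 ]]
```

```bash
cat >> h.py <<'E'
def plan(x,y,z,yaw,step=.035):
    """tool x yaw target (deg), translation rows then turn rows"""
    s=read_state();R=s['tcp_rot'];p=s['position'];y0=np.degrees(np.arctan2(R[1,0],R[0,0]))
    d=R.T@(np.array([x,y,z])-p);t=-np.radians((yaw-y0+180)%360-180)
    n=max(1,int(np.ceil(abs(d).max()/step)));m=max(1,int(np.ceil(abs(t)/.12)))
    print('pos',p.round(4),'yaw',round(y0,2),'| rows',n,(d/n).round(4),'total',d.round(4),'| turn',m,round(t/m,4),'tot',round(t,4))
E
python3 - <<'E'
from h import *
p,d=capture('top')
c=calibration('top')
v,u=np.mgrid[180:250,180:300];
o,r=ray('top',np.c_[u.ravel(),v.ravel()]);P=o+r*d[180:250,180:300].ravel()[:,None]
for x in np.arange(.5,.76,.02):
    m=(abs(P[:,0]-x)<.01)&(P[:,1]>.07)&(P[:,1]<.36);print(round(x,2),np.percentile(P[m,2],[5,50,95]).round(3))
m=(abs(P[:,0]-.59)<.03)
plan(.4911,-.4202,.12,119.7)
# pad & relay masks
t=p;h=cv2.cvtColor(t,cv2.COLOR_BGR2HSV)
for nm,b,z in(('pad',(376,240,406,264),.009),('dial',(406,236,438,268),.01)):
    x0,y0,x1,y1=b;m=cv2.inRange(t[y0:y1,x0:x1],(0,0,0),(75,75,75));n,l,s,cc=cv2.connectedComponentsWithStats(m);i=1+s[1:,4].argmax()
    cs,_=cv2.findContours((l==i).astype('uint8'),0,1);r=cv2.minAreaRect(np.vstack(cs));print(nm,s[i],on('top',[cc[i]+[x0,y0]],z),r, on('top',[np.array(r[0])+[x0,y0]],z))
E
```

```text
0.5 [-0.005  0.001  0.152]
0.52 [-0.005  0.002  0.122]
0.54 [-0.003  0.016  0.171]
0.56 [0.01  0.017 0.168]
0.58 [0.01  0.016 0.116]
0.6 [0.009 0.015 0.021]
0.62 [-0.003  0.003  0.018]
0.64 [-0.003  0.017  0.025]
0.66 [0.002 0.033 0.069]
0.68 [0.061 0.097 0.115]
0.7 [0.107 0.112 0.117]
0.72 [0.102 0.11  0.116]
0.74 [0.004 0.023 0.032]
pos [ 0.2569 -0.5692  0.2358] yaw 24.28 | rows 8 [ 0.0343 -0.0049  0.0145] total [ 0.2747 -0.0393  0.1159] | turn 14 -0.119 tot -1.6653
pad [  6   5  20  15 284] [[ 0.48445408 -0.31239379  0.009     ]] ((15.5, 12.0), (14.0, 19.0), 90.0) [[ 0.48449936 -0.31096191  0.009     ]]
dial [  4   3  25  25 424] [[ 0.49100701 -0.41892521  0.01      ]] ((16.0, 15.0), (24.0, 24.0), 90.0) [[ 0.49028761 -0.41957393  0.01      ]]
```

{"fn": "send_rows", "kwargs": {
  "plan": [
    [0, 0.0343, -0.0049, 0.0145, 0],
    [0, 0.0343, -0.0049, 0.0145, 0],
    [0, 0.0343, -0.0049, 0.0145, 0],
    [0, 0.0343, -0.0049, 0.0145, 0],
    [0, 0.0343, -0.0049, 0.0145, 0],
    [0, 0.0343, -0.0049, 0.0145, 0],
    [0, 0.0343, -0.0049, 0.0145, 0],
    [0, 0.0343, -0.0049, 0.0145, 0]
  ]
}}

```text
time_s: 0.82
position: [0.4922, -0.4199, 0.1195]
tcp_rot: [[0.912, 0.411, -0.0], [0.411, -0.912, 0.0], [-0.0, -0.001, -1.0]]
force: [-0.2, -0.1, 0.6]
opening: 0.998
grasp_force: 0.0
```

{"fn": "send_rows", "kwargs": {
  "plan": [
    [0, 0, 0, 0, -0.119],
    [0, 0, 0, 0, -0.119],
    [0, 0, 0, 0, -0.119],
    [0, 0, 0, 0, -0.119],
    [0, 0, 0, 0, -0.119],
    [0, 0, 0, 0, -0.119],
    [0, 0, 0, 0, -0.119],
    [0, 0, 0, 0, -0.119],
    [0, 0, 0, 0, -0.119],
    [0, 0, 0, 0, -0.119],
    [0, 0, 0, 0, -0.119],
    [0, 0, 0, 0, -0.119],
    [0, 0, 0, 0, -0.119],
    [0, 0, 0, 0, -0.119],
    [0, 0, 0, 0, 0],
    [0, 0, 0, 0, 0]
  ]
}}

```text
time_s: 2.15
position: [0.4909, -0.4209, 0.1203]
tcp_rot: [[-0.493, 0.87, -0.0], [0.87, 0.493, 0.0], [0.001, -0.0, -1.0]]
force: [0.4, 0.1, 0.4]
opening: 1.002
grasp_force: 0.0
```

```bash
python3 - <<'E'
from h import *
plan(.4911,-.4198,.042,119.7)
print(read_state()['time_s'],read_state()['tcp_rot'].round(3))
p,d=capture('side');cv2.imwrite('pics/s1.png',p[130:330,280:480])
cv2.imwrite('pics/s1.png',cv2.resize(p[170:320,280:480],None,fx=4,fy=4,interpolation=cv2.INTER_CUBIC))
E
```

```text
pos [ 0.4909 -0.4209  0.1203] yaw 119.56 | rows 3 [0.0003 0.0002 0.0261] total [0.0009 0.0007 0.0783] | turn 1 -0.0024 tot -0.0024
2.15 [[-0.493  0.87  -0.   ]
 [ 0.87   0.493  0.   ]
 [ 0.001 -0.    -1.   ]]
```

View pics/s1.png

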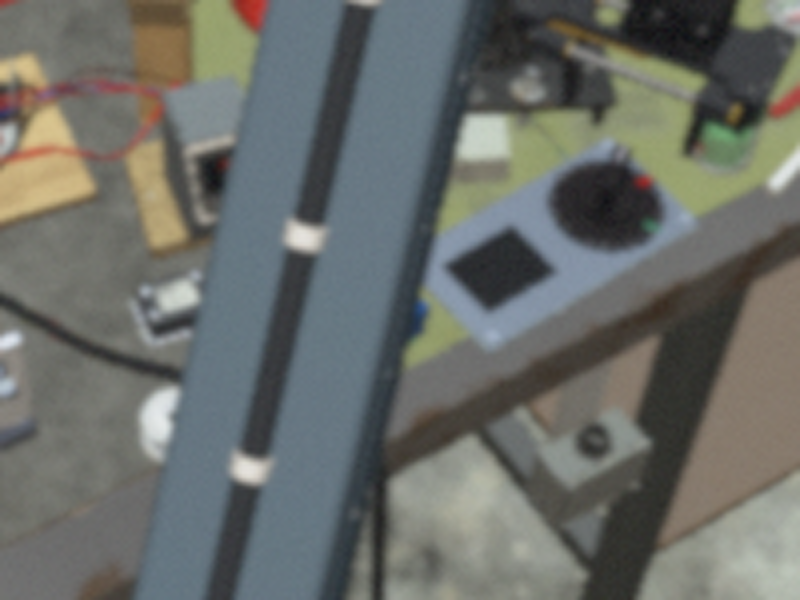

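```bash
python3 - <<'E'
from h import *
c=lambda a:np.array(a,float)/4+[280,170]-.4
k=lambda a:np.array(a,float)/5.5+[330,180]-.41
np.set_printoptions(precision=4,suppress=True)
S=c([(643,183),(651,228),(607,205),(498,268)]);T=k([(572,391),(534,448),(509,392),(343,398)])
print(tri(T,S));P=on('side',S,.01);print(P)
T0=on('top',T,.01)
for A in(P,T0):
    for i in(0,1):
        for ax in(A[2],np.array([.4911,-.4198])):
            d=A[i][:2]-ax[:2];print(i,np.hypot(*d),(np.degrees(np.arctan2(d[1],d[0]))-183.3)%360)
E
```

```text
[[ 0.4938 -0.4599  0.0076  0.0043]
 [ 0.4555 -0.4362  0.0073  0.0019]
 [ 0.4913 -0.4199  0.0084  0.0012]
 [ 0.4857 -0.3117  0.0071  0.003 ]]
[[ 0.4936 -0.4565  0.01  ]
 [ 0.4547 -0.4337  0.01  ]
 [ 0.4907 -0.4185  0.01  ]
 [ 0.485  -0.3089  0.01  ]]
0 0.03813131918145366 91.0759742780732
0 0.036764594936144125 90.67226537299462
1 0.03914861543417567 19.611467477717838
1 0.03898385938793045 17.58422541905759
0 0.04093909578765855 88.81137960104974
0 0.04118595452458159 88.36466113373115
1 0.03944890910712899 20.97459321309543
1 0.039839090907589955 21.12750299185882
```

{"fn": "send_rows", "kwargs": {
  "plan": [
    [0, 0, 0, 0.026, 0],
    [0, 0, 0, 0.026, 0],
    [0, 0, 0, 0.026, 0],
    [0, 0, 0, 0, 0],
    [0, 0, 0, 0, 0]
  ]
}}

```text
time_s: 2.62
position: [0.4902, -0.4201, 0.0412]
tcp_rot: [[-0.495, 0.869, -0.002], [0.869, 0.495, 0.003], [0.004, -0.001, -1.0]]
force: [0.7, 0.0, 0.6]
opening: 1.0
grasp_force: 0.0
```

{"fn": "send_rows", "kwargs": {
  "plan": [
    [255, 0, 0, 0, 0],
    [255, 0, 0, 0, 0],
    [255, 0, 0, 0, 0],
    [255, 0, 0, 0, 0],
    [255, 0, 0, 0, 0],
    [255, 0, 0, 0, 0],
    [255, 0, 0, 0, 0],
    [255, 0, 0, 0, 0],
    [255, 0, 0, 0, 0],
    [255, 0, 0, 0, 0],
    [255, 0, 0, 0, 0],
    [255, 0, 0, 0, 0]
  ]
}}

```text
time_s: 3.62
position: [0.4921, -0.4211, 0.0425]
tcp_rot: [[-0.495, 0.869, 0.002], [0.869, 0.495, -0.0], [-0.001, 0.002, -1.0]]
force: [6.8, 2.1, -4.2]
opening: 0.17
grasp_force: 3.5
```

{"fn": "send_rows", "kwargs": {
  "plan": [
    [255, 0, 0, 0, 0],
    [255, 0, 0, 0, 0],
    [255, 0, 0, 0, 0],
    [255, 0, 0, 0, 0]
  ]
}}

```text
time_s: 3.95
position: [0.4925, -0.421, 0.0425]
tcp_rot: [[-0.496, 0.869, 0.003], [0.869, 0.496, -0.0], [-0.002, 0.002, -1.0]]
force: [5.7, 0.3, -2.8]
opening: 0.164
grasp_force: 30.0
```

{"fn": "send_rows", "kwargs": {
  "plan": [
    [255, 0, 0, 0, 0.1],
    [255, 0, 0, 0, 0.1],
    [255, 0, 0, 0, 0.1],
    [255, 0, 0, 0, 0.1],
    [255, 0, 0, 0, 0.1],
    [255, 0, 0, 0, 0.1],
    [255, 0, 0, 0, 0.1],
    [255, 0, 0, 0, 0.1],
    [255, 0, 0, 0, 0.1],
    [255, 0, 0, 0, 0.1],
    [255, 0, 0, 0, 0.1],
    [255, 0, 0, 0, 0.1],
    [255, 0, 0, 0, 0.1],
    [255, 0, 0, 0, 0.1],
    [255, 0, 0, 0, 0.1],
    [255, 0, 0, 0, 0.1],
    [255, 0, 0, 0, 0.08],
    [255, 0, 0, 0, 0],
    [255, 0, 0, 0, 0]
  ]
}}

```text
time_s: 5.53
position: [0.4891, -0.4198, 0.0425]
tcp_rot: [[0.916, 0.401, -0.004], [0.401, -0.916, 0.003], [-0.003, -0.005, -1.0]]
force: [-5.0, 2.0, 4.7]
opening: 0.154
grasp_force: 30.0
```

```bash
python3 - <<'E'
from h import *
plan(.4911,-.4198,.042,23.35);s=read_state();print(s['joint_positions'].round(1),s['moment'].round(2))
E
```

```text
pos [ 0.4891 -0.4198  0.0425] yaw 23.63 | rows 1 [0.0019 0.0008 0.0004] total [0.0019 0.0008 0.0004] | turn 1 0.005 tot 0.005
[-50.5  46.1  86.2  -0.1  48.   15.9] [ 0.33  0.8  -0.03]
```

{"fn": "send_rows", "kwargs": {
  "plan": [
    [0, 0, 0, 0, 0],
    [0, 0, 0, 0, 0],
    [0, 0, 0, 0, 0],
    [0, 0, 0, 0, 0],
    [0, 0, 0, 0, 0],
    [0, 0, 0, 0, 0],
    [0, 0, 0, -0.035, 0],
    [0, 0, 0, -0.035, 0],
    [0, 0, 0, -0.035, 0],
    [0, 0, 0, -0.035, 0],
    [0, 0, 0, -0.035, 0],
    [0, 0, 0, -0.035, 0],
    [0, 0, 0, 0, 0.111],
    [0, 0, 0, 0, 0.111],
    [0, 0, 0, 0, 0.111],
    [0, 0, 0, 0, 0.111],
    [0, 0, 0, 0, 0],
    [0, 0, 0, 0, 0]
  ]
}}

```text
time_s: 7.03
position: [0.491, -0.421, 0.2525]
tcp_rot: [[1.0, -0.031, 0.0], [-0.031, -1.0, 0.0], [0.0, -0.0, -1.0]]
force: [0.1, -0.2, -0.2]
opening: 1.0
grasp_force: 0.0
```

```bash
python3 - <<'E'
from h import *
plan(.547,.0975,.25,-2.2)
E
```

```text
pos [ 0.491  -0.421   0.2525] yaw -1.79 | rows 15 [ 0.0027 -0.0347  0.0002] total [ 0.0398 -0.52    0.0025] | turn 1 0.0072 tot 0.0072
```

{"fn": "send_rows", "kwargs": {
  "plan": [
    [0, 0.0027, -0.0347, 0, 0.007],
    [0, 0.0027, -0.0347, 0, 0],
    [0, 0.0027, -0.0347, 0, 0],
    [0, 0.0027, -0.0347, 0, 0],
    [0, 0.0027, -0.0347, 0, 0],
    [0, 0.0027, -0.0347, 0, 0],
    [0, 0.0027, -0.0347, 0, 0],
    [0, 0.0027, -0.0347, 0, 0],
    [0, 0.0027, -0.0347, 0, 0],
    [0, 0.0027, -0.0347, 0, 0],
    [0, 0.0027, -0.0347, 0, 0],
    [0, 0.0027, -0.0347, 0, 0],
    [0, 0.0027, -0.0347, 0, 0],
    [0, 0.0027, -0.0347, 0, 0],
    [0, 0.0027, -0.0347, 0, 0],
    [0, 0, 0, 0, 0],
    [0, 0, 0, 0, 0]
  ]
}}

```text
time_s: 8.45
position: [0.5526, 0.0991, 0.2524]
tcp_rot: [[0.999, -0.035, -0.0], [-0.035, -0.999, -0.0], [-0.0, 0.0, -1.0]]
force: [0.2, 0.2, -0.0]
opening: 0.999
grasp_force: 0.0
```

```bash
python3 - <<'E'
from h import *
plan(.547,.0975,.146,-2.2)
p,d=capture('top');cv2.imwrite('pics/t2f.png',p);cv2.imwrite('pics/t2.png',cv2.resize(p[225:275,300:440],None,fx=5.5,fy=8*.6875,interpolation=cv2.INTER_CUBIC))
p,d=capture('side');cv2.imwrite('pics/s2.png',p)
E
```

```text
pos [0.5526 0.0991 0.2524] yaw -2.01 | rows 4 [-0.0014  0.0004  0.0266] total [-0.0055  0.0017  0.1064] | turn 1 0.0034 tot 0.0034
```

View pics/t2.png

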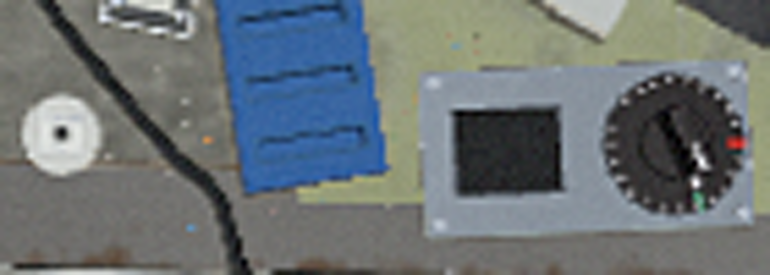

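```bash
python3 - <<'E'
from h import *
np.set_printoptions(precision=4,suppress=True)
t=cv2.imread('pics/t2f.png');s=cv2.imread('pics/s2.png')
def wb(im,n,c,r):
    u0,v0=int(c[0])-r,int(c[1])-r;g=im[v0:v0+2*r,u0:u0+2*r].min(2)
    m=(g>110).astype('uint8');k,l,st,cc=cv2.connectedComponentsWithStats(m)
    for i in range(1,k):
        if st[i,4]<60:
            w=(l==i)*(g-70.);ys,xs=np.nonzero(l==i);print(n,st[i,4],cc[i].round(1)+[u0,v0],g[l==i].max(),xs.min()+u0,xs.max()+u0,ys.min()+v0,ys.max()+v0)
wb(t,'top',(422.4,251.4),13);wb(s,'side',(431.5,221),13)
cv2.imwrite('pics/kn.png',np.hstack([cv2.resize(t[232:272,402:442],(400,400),interpolation=cv2.INTER_CUBIC),cv2.resize(s[201:241,411:451],(400,400),interpolation=cv2.INTER_CUBIC)]))
E
```

```text
top 44 [411.6 240.9] 147 409 419 238 249
top 1 [421. 239.] 159 421 421 239 239
top 38 [431.2 240.2] 182 425 434 238 245
top 1 [416. 241.] 157 416 416 241 241
top 1 [418. 240.] 160 418 418 240 240
top 1 [413. 243.] 153 413 413 243 243
top 1 [433. 247.] 166 433 433 247 247
top 1 [411. 248.] 111 411 411 248 248
top 8 [426.9 253.4] 247 426 428 251 255
top 42 [411.3 260. ] 156 409 417 253 263
top 1 [411. 254.] 156 411 411 254 254
top 2 [426.  257.5] 250 426 426 257 258
top 31 [431.6 260.9] 183 426 434 256 263
top 2 [420.  262.5] 113 420 420 262 263
top 1 [423. 262.] 111 423 423 262 262
side 35 [420.8 209.9] 137 418 426 208 214
side 54 [438.5 210.2] 138 432 443 208 214
side 5 [439.8 222.6] 132 439 441 222 223
```

View pics/kn.png

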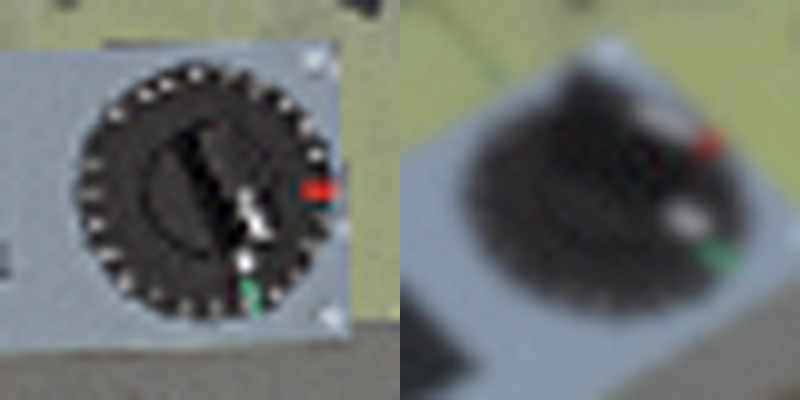

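{"fn": "send_rows", "kwargs": {
  "plan": [
    [0, -0.0014, 0.0004, 0.0266, 0.003],
    [0, -0.0014, 0.0004, 0.0266, 0],
    [0, -0.0014, 0.0004, 0.0266, 0],
    [0, -0.0014, 0.0004, 0.0266, 0],
    [0, 0, 0, 0, 0],
    [0, 0, 0, 0, 0],
    [255, 0, 0, 0, 0],
    [255, 0, 0, 0, 0],
    [255, 0, 0, 0, 0],
    [255, 0, 0, 0, 0],
    [255, 0, 0, 0, 0],
    [255, 0, 0, 0, 0],
    [255, 0, 0, 0, 0],
    [255, 0, 0, 0, 0],
    [255, 0, 0, 0, 0],
    [255, 0, 0, 0, 0],
    [255, 0, 0, 0, 0],
    [255, 0, 0, 0, 0],
    [255, 0, 0, 0, 0]
  ]
}}

```text
time_s: 10.13
position: [0.5471, 0.096, 0.1461]
tcp_rot: [[0.999, -0.044, -0.0], [-0.044, -0.999, 0.0], [-0.0, -0.0, -1.0]]
force: [-0.6, -0.1, -0.1]
opening: 0.315
grasp_force: 30.1
```

{"fn": "send_rows", "kwargs": {
  "plan": [
    [255, 0, 0, -0.0085, 0],
    [255, 0, 0, -0.0085, 0],
    [255, 0.005, 0, 0, 0],
    [255, 0.005, 0, 0, 0],
    [255, 0.005, 0, 0, 0],
    [255, 0.005, 0, 0, 0],
    [255, 0, 0, 0, 0],
    [255, 0, 0, 0, 0],
    [255, 0, 0, 0, 0]
  ]
}}

```text
time_s: 10.88
position: [0.5663, 0.0952, 0.1625]
tcp_rot: [[0.999, -0.044, -0.002], [-0.044, -0.999, 0.0], [-0.002, -0.0, -1.0]]
force: [-2.3, -0.8, -2.6]
opening: 0.321
grasp_force: 30.0
```

{"fn": "send_rows", "kwargs": {
  "plan": [
    [255, 0.003, 0, 0, 0],
    [255, 0, 0, 0, 0],
    [255, 0, 0, 0, 0]
  ]
}}

```text
time_s: 11.13
position: [0.5685, 0.0952, 0.1626]
tcp_rot: [[0.999, -0.044, -0.004], [-0.044, -0.999, 0.0], [-0.004, -0.0, -1.0]]
force: [-5.3, 1.4, -0.9]
opening: 0.315
grasp_force: 30.0
```

{"fn": "send_rows", "kwargs": {
  "plan": [
    [255, 0.003, 0, 0, 0],
    [255, 0, 0, 0, 0],
    [255, 0, 0, 0, 0]
  ]
}}

```text
time_s: 11.38
position: [0.5721, 0.095, 0.1626]
tcp_rot: [[0.999, -0.044, -0.002], [-0.044, -0.999, 0.0], [-0.002, -0.0, -1.0]]
force: [-5.4, 1.5, -2.6]
opening: 0.316
grasp_force: 30.0
```

{"fn": "send_rows", "kwargs": {
  "plan": [
    [255, 0.003, 0, 0, 0],
    [255, 0, 0, 0, 0],
    [255, 0, 0, 0, 0]
  ]
}}

```text
time_s: 11.63
position: [0.5754, 0.0947, 0.1627]
tcp_rot: [[0.999, -0.044, -0.001], [-0.044, -0.999, 0.0], [-0.001, -0.0, -1.0]]
force: [-5.1, 2.2, -4.2]
opening: 0.324
grasp_force: 30.0
```

{"fn": "send_rows", "kwargs": {
  "plan": [
    [255, 0.003, 0, 0, 0],
    [255, 0, 0, 0, 0],
    [255, 0, 0, 0, 0]
  ]
}}

```text
time_s: 11.88
position: [0.5787, 0.0945, 0.1629]
tcp_rot: [[0.999, -0.044, -0.001], [-0.044, -0.999, -0.0], [-0.001, 0.0, -1.0]]
force: [-4.6, 0.2, -3.7]
opening: 0.322
grasp_force: 30.0
```

{"fn": "send_rows", "kwargs": {
  "plan": [
    [255, 0.005, 0, 0.001, 0],
    [255, 0.005, 0, 0.001, 0],
    [255, 0.005, 0, 0.001, 0],
    [255, 0.005, 0, 0.002, 0],
    [255, 0.005, 0, 0.002, 0],
    [255, 0, 0, 0, 0],
    [255, 0, 0, 0, 0]
  ]
}}

```text
time_s: 12.47
position: [0.6041, 0.0933, 0.1559]
tcp_rot: [[0.999, -0.044, -0.0], [-0.044, -0.999, -0.0], [-0.0, 0.0, -1.0]]
force: [-4.0, 0.6, -2.9]
opening: 0.313
grasp_force: 30.0
```

```bash
python3 - <<'E'
from h import *
for n,b in(('side',(200,220,320,310)),('top',(240,190,310,260))):
    p,d=capture(n);x0,y0,x1,y1=b;cv2.imwrite(f'pics/{n}3f.png',p);cv2.imwrite(f'pics/{n}3.png',cv2.resize(p[y0:y1,x0:x1],None,fx=6,fy=6,interpolation=cv2.INTER_CUBIC))
E
```

```text
(no output)
```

View pics/side3.png

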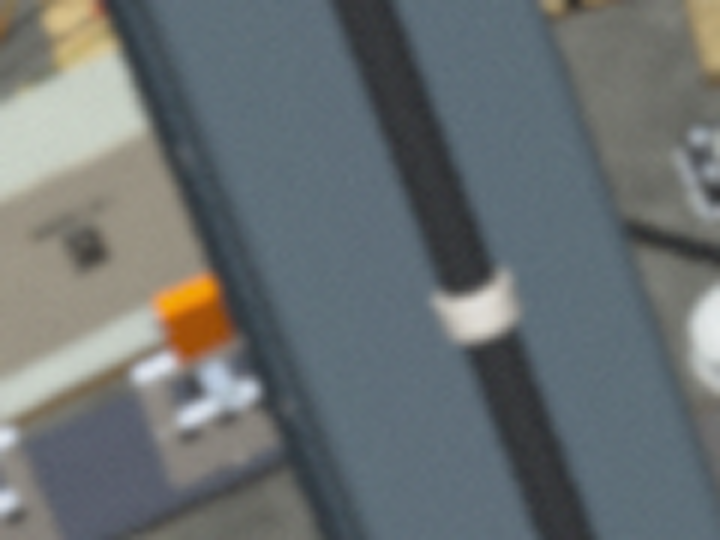

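{"fn": "send_rows", "kwargs": {
  "plan": [
    [255, -0.005, 0, 0, 0],
    [255, -0.005, 0, 0, 0],
    [255, -0.005, 0, 0, 0],
    [255, -0.005, 0, 0, 0],
    [255, -0.005, 0, 0, 0],
    [255, -0.0047, 0, -0.0013, 0],
    [255, -0.0047, 0, -0.0013, 0],
    [255, -0.0047, 0, -0.0013, 0],
    [255, -0.0047, 0, -0.0013, 0],
    [255, -0.0047, 0, -0.0013, 0],
    [255, -0.0047, 0, -0.0013, 0],
    [255, 0, 0, 0, 0]
  ]
}}

```text
time_s: 13.57
position: [0.5496, 0.0959, 0.1642]
tcp_rot: [[0.999, -0.044, -0.001], [-0.044, -0.999, 0.0], [-0.001, 0.0, -1.0]]
force: [-1.0, 0.4, -1.8]
opening: 0.318
grasp_force: 30.0
```

{"fn": "send_rows", "kwargs": {
  "plan": [
    [255, -0.0042, 0, -0.0027, 0],
    [255, -0.0042, 0, -0.0027, 0],
    [255, -0.0042, 0, -0.0027, 0],
    [255, -0.0042, 0, -0.0027, 0],
    [255, -0.0042, 0, -0.0027, 0],
    [255, 0, 0, 0, 0]
  ]
}}

```text
time_s: 14.07
position: [0.529, 0.0969, 0.1781]
tcp_rot: [[0.999, -0.044, -0.0], [-0.044, -0.999, 0.0], [-0.0, -0.0, -1.0]]
force: [-0.6, 0.4, -1.0]
opening: 0.318
grasp_force: 30.0
```

{"fn": "send_rows", "kwargs": {
  "plan": [
    [255, -0.0042, 0, -0.0027, 0],
    [255, -0.0042, 0, -0.0027, 0],
    [255, -0.0042, 0, -0.0027, 0],
    [255, -0.0042, 0, -0.0027, 0],
    [255, 0, 0, 0, 0]
  ]
}}

```text
time_s: 14.48
position: [0.5121, 0.0976, 0.1888]
tcp_rot: [[0.999, -0.044, -0.0], [-0.044, -0.999, 0.0], [-0.0, -0.0, -1.0]]
force: [-0.7, -0.1, -1.4]
opening: 0.319
grasp_force: 30.0
```

{"fn": "send_rows", "kwargs": {
  "plan": [
    [255, -0.0042, 0, -0.0027, 0],
    [255, -0.0042, 0, -0.0027, 0],
    [255, -0.0042, 0, -0.0027, 0],
    [255, -0.0042, 0, -0.0027, 0],
    [255, -0.0042, 0, -0.0027, 0],
    [255, 0, 0, 0, 0]
  ]
}}

```text
time_s: 14.98
position: [0.4911, 0.0985, 0.2023]
tcp_rot: [[0.999, -0.044, -0.0], [-0.044, -0.999, 0.0], [-0.0, -0.0, -1.0]]
force: [-0.3, -0.7, -0.5]
opening: 0.319
grasp_force: 30.0
```

{"fn": "send_rows", "kwargs": {
  "plan": [
    [255, -0.004, 0, -0.0027, 0],
    [255, 0, 0, -0.02, 0],
    [255, 0, 0, -0.03, 0],
    [255, 0, 0, -0.03, 0],
    [255, 0, 0, 0, 0],
    [255, 0, 0, 0, 0]
  ]
}}

```text
time_s: 15.48
position: [0.4892, 0.0985, 0.2863]
tcp_rot: [[0.999, -0.044, 0.005], [-0.044, -0.999, -0.0], [0.005, -0.0, -1.0]]
force: [1.0, 0.3, -2.2]
opening: 0.319
grasp_force: 30.0
```

```bash
python3 - <<'E'
from h import *
p,d=capture('side');cv2.imwrite('pics/s4f.png',p)
q,d=capture('top');cv2.imwrite('pics/t4f.png',q)
cv2.imwrite('pics/s4.png',np.hstack([cv2.resize(p[190:320,190:320],(400,400),interpolation=cv2.INTER_CUBIC),cv2.resize(q[180:280,230:330],(400,400),interpolation=cv2.INTER_CUBIC)]))
plan(.5,0,.3,10)
E
```

```text
pos [0.4872 0.0986 0.2837] yaw -2.53 | rows 3 [ 0.0057  0.0326 -0.0054] total [ 0.0171  0.0979 -0.0163] | turn 2 -0.1094 tot -0.2187
```

View pics/s4.png

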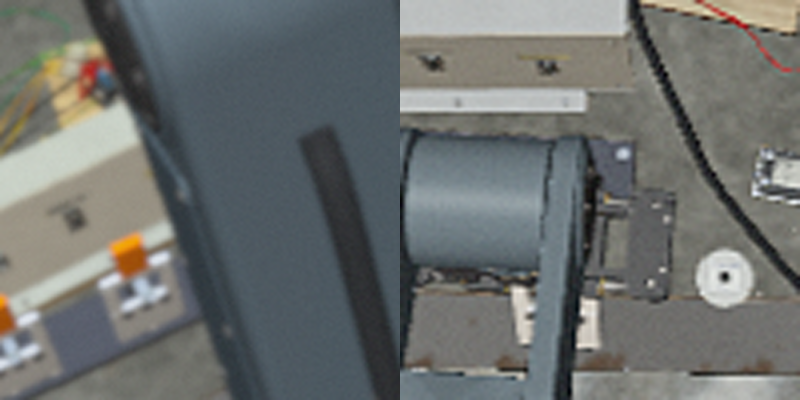

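```bash
python3 - <<'E'
from h import *
t=cv2.imread('pics/t4f.png');
print(t[255:272,258:283:4].min(2).T)
for v in(265.5,266.5,267.5):
    for ph in(26,30,34,38):
        z=.2887-.121*np.cos(np.radians(ph))+.004*np.sin(np.radians(ph));P=on('top',[(269,v)],z)[0]
        print(v,ph,P.round(4),'pred x',.4872-.121*np.sin(np.radians(ph))-.004*np.cos(np.radians(ph)))
E
```

```text
[[184 162 137 138 121 111  98 102 104 107 109 110 114 108  95  91  71]
 [156 207 223 106  76 183 166 174 176 160 161  90 112 121 119 104 113]
 [112 110 117 114 115 107 111 113 113 112 110 111 111 110 115 114 112]
 [ 89  83  76  73  70  67  68  66  62  44  42  33  34  33  34  34  35]
 [ 20  20  19  43  36  45  87 116 153 147 143 192  99 105 107 109  96]
 [204 205 205 220 205 201 202 198 195 194 195 199 118 103  82  67  58]
 [109 108 110 107 104 110 108 105 107 107 112 110 109  85  76  77  75]]
265.5 26 [0.4214 0.1027 0.1817] pred x 0.430561915053325
265.5 30 [0.4212 0.1022 0.1859] pred x 0.42323589838486225
265.5 34 [0.4211 0.1016 0.1906] pred x 0.41622150838981953
265.5 38 [0.4209 0.1009 0.1958] pred x 0.4095529184711685
266.5 26 [0.4182 0.1026 0.1817] pred x 0.430561915053325
266.5 30 [0.4181 0.1021 0.1859] pred x 0.42323589838486225
266.5 34 [0.4179 0.1015 0.1906] pred x 0.41622150838981953
266.5 38 [0.4178 0.1008 0.1958] pred x 0.4095529184711685
267.5 26 [0.415  0.1025 0.1817] pred x 0.430561915053325
267.5 30 [0.4149 0.102  0.1859] pred x 0.42323589838486225
267.5 34 [0.4148 0.1014 0.1906] pred x 0.41622150838981953
267.5 38 [0.4146 0.1007 0.1958] pred x 0.4095529184711685
```

```bash
python3 - <<'E'
from h import *
np.set_printoptions(precision=4,suppress=True)
for f in('side0','s1','s2','side3f','s4f'):
    if f=='s1':continue
    im=cv2.imread(f'pics/{f}.png');print(f,[b for b in blobs(im[200:280,310:420],(100,118),120,60,200)])
k=lambda a:np.array(a,float)/5.5+[330,180]-.41
print(on('top',k([(127,262),(136,324),(145,387)]),.036))
t=cv2.imread('pics/t2f.png');s=cv2.imread('pics/s2.png')
o=np.hstack([cv2.resize(t[215:265,332:377],(450,500),interpolation=cv2.INTER_CUBIC),cv2.resize(s[215:265,330:365],(350,500),interpolation=cv2.INTER_CUBIC)]);cv2.imwrite('pics/cas.png',o)
E
```

```text
side0 [([41.51, 38.0], 605, [26, 22, 31, 35])]
s2 [([50.54, 44.06], 1259, [26, 22, 50, 46])]
side3f [([50.54, 44.09], 1260, [26, 22, 50, 46])]
s4f [([50.53, 44.07], 1259, [27, 22, 49, 46])]
[[ 0.5671 -0.1695  0.036 ]
 [ 0.5273 -0.1759  0.036 ]
 [ 0.4872 -0.1822  0.036 ]]
```

View pics/cas.png

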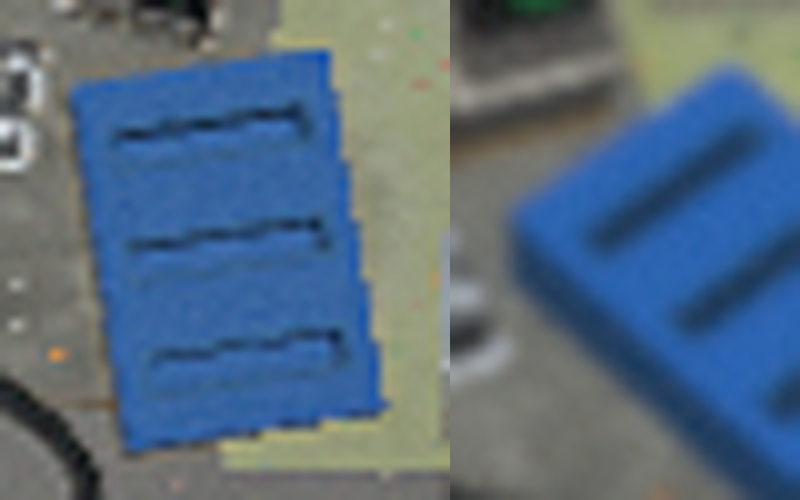

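```bash
python3 - <<'E'
from h import *
np.set_printoptions(precision=4,suppress=True)
k=lambda a:np.array(a,float)/10+[332,215]-.45
print('top slots',on('top',k([(212,138),(230,252),(249,363)]),.036))
s=cv2.imread('pics/s2.png');h=cv2.cvtColor(s,cv2.COLOR_BGR2HSV)
reg=h[215:275,330:392];m=cv2.inRange(reg,(100,120,60),(118,255,255))
v=reg[:,:,2][m>0];print('V hist',np.histogram(v,12))
# bright top face
m2=((m>0)&(reg[:,:,2]>140)).astype('uint8');m2=cv2.morphologyEx(m2,cv2.MORPH_CLOSE,np.ones((7,7)))
cs,_=cv2.findContours(m2,0,1);c=max(cs,key=cv2.contourArea);r=cv2.minAreaRect(c);print(cv2.contourArea(c))
for e in(2,3,4):
    a=cv2.approxPolyDP(c,e,True)[:,0]+[330,215];print(len(a),a.tolist());
    if len(a)==4:
        P=on('side',a,.036);print(P,P.mean(0),np.linalg.norm(P-np.roll(P,1,0),axis=1))
# slots dark in side
d=((m>0)&(reg[:,:,2]<140)).astype('uint8');n,l,st,cc=cv2.connectedComponentsWithStats(d)
for i in range(1,n):
    if st[i,4]>15:print('dark',st[i],cc[i]+[330,215],on('side',[cc[i]+[330,215]],.036))
E
```

```text
top slots [[ 0.5631 -0.1698  0.036 ]
 [ 0.523  -0.1768  0.036 ]
 [ 0.484  -0.184   0.036 ]]
V hist (array([ 35, 119,  99,  50,  58,  49,  57,  60,  65, 100, 216, 351]), array([ 80. ,  88.5,  97. , 105.5, 114. , 122.5, 131. , 139.5, 148. ,
       156.5, 165. , 173.5, 182. ]))
977.5
4 [[357, 222], [337, 237], [365, 262], [385, 246]]
[[ 0.592  -0.204   0.036 ]
 [ 0.5749 -0.1212  0.036 ]
 [ 0.455  -0.1441  0.036 ]
 [ 0.472  -0.2263  0.036 ]] [ 0.5235 -0.1739  0.036 ] [0.122  0.0845 0.122  0.084 ]
4 [[357, 222], [337, 237], [365, 262], [385, 246]]
[[ 0.592  -0.204   0.036 ]
 [ 0.5749 -0.1212  0.036 ]
 [ 0.455  -0.1441  0.036 ]
 [ 0.472  -0.2263  0.036 ]] [ 0.5235 -0.1739  0.036 ] [0.122  0.0845 0.122  0.084 ]
4 [[357, 222], [337, 237], [365, 262], [385, 246]]
[[ 0.592  -0.204   0.036 ]
 [ 0.5749 -0.1212  0.036 ]
 [ 0.455  -0.1441  0.036 ]
 [ 0.472  -0.2263  0.036 ]] [ 0.5235 -0.1739  0.036 ] [0.122  0.0845 0.122  0.084 ]
dark [14 12 17 14 74] [351.8514 233.5405] [[ 0.5626 -0.1666  0.036 ]]
dark [22 20 18 14 80] [360.6125 241.625 ] [[ 0.5233 -0.1729  0.036 ]]
dark [  6  22  50  31 229] [359.0917 254.4367] [[ 0.4865 -0.1438  0.036 ]]
dark [31 28 19 14 84] [370.1071 249.6548] [[ 0.484 -0.181  0.036]]
```

{"fn": "send_rows", "kwargs": {
  "plan": [
    [255, 0, 0, 0, -0.111],
    [255, 0, 0, 0, -0.111],
    [255, 0, 0, 0, 0],
    [255, 0, 0, 0, 0]
  ]
}}

```text
time_s: 15.92
position: [0.4872, 0.0986, 0.283]
tcp_rot: [[0.985, 0.174, -0.003], [0.174, -0.985, 0.0], [-0.003, -0.001, -1.0]]
force: [-0.1, 0.3, -0.8]
opening: 0.318
grasp_force: 30.0
```

```bash
python3 - <<'E'
from h import *
plan(.546,-.1715,.165,10.2,.03)
E
```

```text
pos [0.4872 0.0986 0.283 ] yaw 10.02 | rows 10 [0.0011 0.0276 0.0118] total [0.0113 0.2763 0.1178] | turn 1 -0.0032 tot -0.0032
```

{"fn": "send_rows", "kwargs": {
  "plan": [
    [255, 0.001, 0.0276, 0.01, -0.003],
    [255, 0.001, 0.0276, 0.01, 0],
    [255, 0.001, 0.0276, 0.01, 0],
    [255, 0.001, 0.0276, 0.01, 0],
    [255, 0.001, 0.0276, 0.01, 0],
    [255, 0.001, 0.0276, 0.012, 0],
    [255, 0.001, 0.0276, 0.012, 0],
    [255, 0.001, 0.0276, 0.012, 0],
    [255, 0.001, 0.0276, 0.015, 0],
    [255, 0.001, 0.0276, 0.016, 0],
    [255, 0, 0, 0, 0],
    [255, 0, 0, 0, 0],
    [255, 0, 0, 0, 0]
  ]
}}

```text
time_s: 17.0
position: [0.5468, -0.1706, 0.1668]
tcp_rot: [[0.984, 0.178, -0.002], [0.178, -0.984, 0.002], [-0.002, -0.002, -1.0]]
force: [0.4, -0.2, -1.8]
opening: 0.32
grasp_force: 30.0
```

```bash
python3 - <<'E'
from h import *
plan(.546,-.1715,.165,10.2,.03)
p,d=capture('side');cv2.imwrite('pics/s5f.png',p)
q,d=capture('top');cv2.imwrite('pics/t5f.png',q)
cv2.imwrite('pics/s5.png',np.hstack([cv2.resize(p[190:290,320:420],(400,400),interpolation=cv2.INTER_CUBIC),cv2.resize(q[200:280,320:400],(400,400),interpolation=cv2.INTER_CUBIC)]))
E
```

```text
pos [ 0.5468 -0.1706  0.1668] yaw 10.25 | rows 1 [-0.0009  0.0008  0.0018] total [-0.0009  0.0008  0.0018] | turn 1 0.0009 tot 0.0009
```

View pics/s5.png

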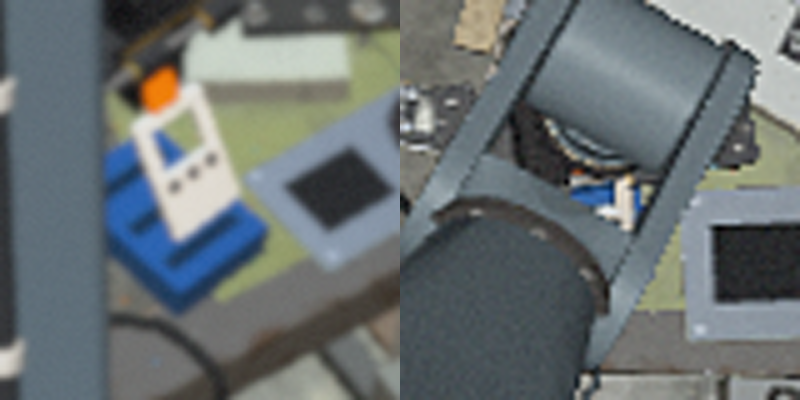

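```bash
python3 - <<'E'
from h import *
np.set_printoptions(precision=4,suppress=True)
c=np.array([(178,241),(240,192)])/4+[320,190]-.4
ex=np.array([.984,.178]);G=np.array([.5468,-.1706])
for ph in(26,30,32,34,38):
    a=np.radians(ph);z=.1718-.121*np.cos(a)+.004*np.sin(a)
    P=on('side',c,z);m=P.mean(0)[:2];print(ph,round(z,4),P[:,:2].tolist(),np.linalg.norm(P[0]-P[1]),'along ex',(m-G)@ex,'pred',-.121*np.sin(a)-.004*np.cos(a),'across',(m-G)@[-ex[1],ex[0]])
E
```

```text
26 0.0648 [[0.4764476858565278, -0.15339843309227308], [0.48966347272240934, -0.21645757349369787]] 0.06442912548413963 along ex -0.06527489456531428 pred -0.056638084946675035 across -0.0027522483538231224
30 0.069 [[0.4740825376154452, -0.15164085031629027], [0.48725117189724626, -0.21447500211506887]] 0.06419924891398479 along ex -0.06729252578614671 pred -0.06396410161513774 across -0.00048689954285824344
32 0.0713 [[0.47279372711738327, -0.1506831128292469], [0.4859366671343099, -0.21339466441718113]] 0.06407398516445398 along ex -0.06839196820309902 pred -0.0675124233568435 across 0.0007475285063567073
34 0.0737 [[0.47143615742854544, -0.14967427919216136], [0.4845520323686255, -0.21225668973854017]] 0.06394203848204501 along ex -0.0695500668546243 pred -0.07097849161018055 across 0.0020478143941466253
38 0.0789 [[0.4685214381940856, -0.14750830065672393], [0.48157920407301386, -0.2098134437590261]] 0.06365874729169005 along ex -0.07203651925758878 pred -0.07764708152883154 across 0.004839544585679121
```

{"fn": "send_rows", "kwargs": {
  "plan": [
    [255, 0, 0.0005, 0.01, 0],
    [255, 0, 0, 0.01, 0],
    [255, 0, 0, 0.01, 0],
    [255, 0, 0, 0, 0],
    [255, 0, 0, 0, 0]
  ]
}}

```text
time_s: 17.52
position: [0.5468, -0.1709, 0.1363]
tcp_rot: [[0.984, 0.18, -0.002], [0.18, -0.984, 0.001], [-0.002, -0.002, -1.0]]
force: [0.1, 0.6, -0.6]
opening: 0.318
grasp_force: 30.0
```

{"fn": "send_rows", "kwargs": {
  "plan": [
    [255, 0, 0, 0.002, 0],
    [255, 0, 0, 0.002, 0],
    [255, 0, 0, 0, 0]
  ]
}}

```text
time_s: 17.77
position: [0.5477, -0.1717, 0.1334]
tcp_rot: [[0.984, 0.18, 0.0], [0.18, -0.984, -0.0], [0.0, 0.0, -1.0]]
force: [0.1, -0.0, -1.0]
opening: 0.321
grasp_force: 30.0
```

{"fn": "send_rows", "kwargs": {
  "plan": [
    [255, 0, 0, 0.002, 0],
    [255, 0, 0, 0.002, 0],
    [255, 0, 0, 0, 0]
  ]
}}

```text
time_s: 18.02
position: [0.5477, -0.1718, 0.1294]
tcp_rot: [[0.984, 0.18, 0.0], [0.18, -0.984, -0.0], [0.0, 0.0, -1.0]]
force: [-0.1, -0.1, -1.3]
opening: 0.315
grasp_force: 30.0
```

{"fn": "send_rows", "kwargs": {
  "plan": [
    [255, 0, 0, 0.0015, 0],
    [255, -0.003, 0, 0, 0],
    [255, -0.003, 0, -0.001, 0],
    [255, 0, 0, 0, 0],
    [255, 0, 0, 0, 0]
  ]
}}

```text
time_s: 18.43
position: [0.5435, -0.1733, 0.1301]
tcp_rot: [[0.984, 0.179, 0.005], [0.179, -0.984, -0.002], [0.005, 0.002, -1.0]]
force: [5.7, 0.3, 3.5]
opening: 0.319
grasp_force: 30.0
```

{"fn": "send_rows", "kwargs": {
  "plan": [
    [255, -0.005, 0, -0.0026, 0],
    [255, -0.005, 0, -0.0026, 0],
    [255, -0.005, 0, -0.0022, 0],
    [255, -0.005, 0, -0.002, 0],
    [255, -0.005, 0, -0.0017, 0],
    [255, -0.005, 0, -0.0015, 0],
    [255, 0, 0, 0, 0]
  ]
}}

```text
time_s: 19.02
position: [0.5105, -0.1781, 0.1415]
tcp_rot: [[0.984, 0.179, -0.002], [0.179, -0.984, 0.001], [-0.002, -0.001, -1.0]]
force: [1.9, -0.6, -1.7]
opening: 0.318
grasp_force: 30.0
```

{"fn": "send_rows", "kwargs": {
  "plan": [
    [255, -0.005, 0, -0.001, 0],
    [255, -0.005, 0, -0.001, 0],
    [255, -0.005, 0, -0.0005, 0],
    [255, -0.005, 0, -0.0005, 0],
    [255, 0, 0, 0, 0],
    [255, 0, 0, 0, 0]
  ]
}}

```text
time_s: 19.52
position: [0.4916, -0.1816, 0.1445]
tcp_rot: [[0.984, 0.18, -0.002], [0.18, -0.984, 0.001], [-0.001, -0.001, -1.0]]
force: [1.2, -0.5, -0.1]
opening: 0.318
grasp_force: 30.0
```

```bash
python3 - <<'E'
from h import *
plan(.484,-.1825,.148,10.2,.03)
E
```

```text
pos [ 0.4916 -0.1816  0.1445] yaw 10.35 | rows 1 [-0.0077 -0.0005 -0.0035] total [-0.0077 -0.0005 -0.0035] | turn 1 0.0027 tot 0.0027
```

```bash
python3 - <<'E'
from h import *
p,d=capture('side');cv2.imwrite('pics/s6f.png',p)
def wm(im):
    h=cv2.cvtColor(im[185:290,335:425],cv2.COLOR_BGR2HSV);m=cv2.inRange(h,(0,0,170),(40,70,255));n,l,s,c=cv2.connectedComponentsWithStats(m)
    for i in range(1,n):
        if s[i,4]>40:
            ys,xs=np.nonzero(l==i);r=cv2.minAreaRect(np.c_[xs,ys].astype(np.float32));print(s[i],c[i]+[335,185],r)
wm(cv2.imread('pics/s5f.png'));print();wm(p)
print(blobs(p[185:290,335:425],(5,22),110,80,10))
# predicted pixels for upright plate: corners at foot level / plate top / tab
cal=calibration('side')
def proj(P):
    return cv2.projectPoints((np.array(P)-cal['xyz'])@cal['rotation'],np.zeros(3),np.zeros(3),np.array([[cal['fx'],0,cal['cx']],[0,cal['fy'],cal['cy']],[0,0,1]]),cal['dist_coeffs'])[0][:,0]
s=read_state();R=s['tcp_rot'];g=s['position']-R[:,2]*.005;ex,ey=R[:,0],-R[:,1];up=-R[:,2]
for ph in(0,5,10,20,33):
    a=np.radians(ph);u=ex*np.sin(a)+up*np.cos(a)
    print(ph,[proj([g-u*(.121-k)+ey*w])[0].round(1).tolist() for k,w in((96e-3,.032),(96e-3,-.032),(.055,.032),(.055,-.032),(.118,0))])
from pathlib import Path
E
```

```text
[ 17  25  29  39 472] [367.31779661 230.26271186] ((31.53845977783203, 43.80769348144531), (33.74109649658203, 21.74932861328125), 65.77225494384766)

[([37.12, 43.38], 42, [34, 40, 8, 8])]
0 [[362.2, 235.8], [378.5, 223.9], [361.6, 244.3], [377.6, 232.5], [370.8, 225.0]]
5 [[362.7, 236.3], [379.0, 224.3], [363.0, 245.5], [378.9, 233.6], [370.9, 225.1]]
10 [[363.2, 236.7], [379.6, 224.7], [364.4, 246.6], [380.3, 234.7], [370.9, 225.1]]
20 [[364.3, 237.3], [380.6, 225.3], [367.1, 248.3], [383.1, 236.3], [371.1, 225.2]]
33 [[365.6, 237.9], [382.0, 225.8], [370.5, 249.9], [386.6, 237.7], [371.2, 225.3]]
```

{"fn": "send_rows", "kwargs": {
  "plan": [
    [255, -0.004, 0, 0.001, 0],
    [255, -0.0037, 0, 0.001, 0],
    [255, 0, 0, 0.003, 0],
    [255, 0, 0, 0.003, 0],
    [255, 0, 0, 0, 0],
    [255, 0, 0, 0, 0]
  ]
}}

```text
time_s: 20.07
position: [0.4849, -0.1831, 0.1361]
tcp_rot: [[0.984, 0.18, -0.0], [0.18, -0.984, 0.0], [-0.0, -0.0, -1.0]]
force: [2.7, 0.3, -2.4]
opening: 0.315
grasp_force: 30.0
```

{"fn": "send_rows", "kwargs": {
  "plan": [
    [255, 0, 0, 0.003, 0],
    [255, 0, 0, 0.003, 0],
    [255, 0, 0, 0, 0],
    [255, 0, 0, 0, 0]
  ]
}}

```text
time_s: 20.4
position: [0.485, -0.183, 0.1302]
tcp_rot: [[0.984, 0.18, -0.0], [0.18, -0.984, 0.0], [-0.0, -0.0, -1.0]]
force: [3.0, 0.3, -2.7]
opening: 0.319
grasp_force: 30.0
```

```bash
python3 - <<'E'
from h import *
p,d=capture('side');h=cv2.cvtColor(p,cv2.COLOR_BGR2HSV)
print(p[215:262:3,366:386:3].astype(int).tolist()[0][:2]);
for v in range(218,264,3):print(v,[('O' if 5<=h[v,u,0]<=22 and h[v,u,1]>140 else 'b' if 98<=h[v,u,0]<=120 and h[v,u,1]>110 else str(h[v,u,2]//26)) for u in range(345,396,2)])
E
```

```text
[[26, 19, 23], [32, 29, 29]]
218 ['4', '4', '4', '4', '3', '2', '2', '2', '2', '1', '0', '0', '1', '1', '1', '1', '2', '2', '2', '3', '4', '4', '2', '3', '5', '5']
221 ['4', '4', '4', '4', '3', '2', '2', '2', '2', '2', '1', '1', '1', '2', '2', '3', '2', '4', '4', '5', '6', '5', '5', '6', '6', '6']
224 ['4', '4', '4', '4', '3', '2', '2', '2', '2', '2', '2', '2', '2', '3', '2', '2', '2', '2', '3', '6', '6', '6', '6', '6', '6', '6']
227 ['4', '4', '4', '4', '3', '2', '2', '2', '2', '2', '1', '3', '3', '2', '2', '2', '1', '1', '4', '6', '6', '6', '6', '6', '6', '6']
230 ['4', '4', '4', '3', '3', '3', '3', '3', '2', '2', '3', '4', '5', '3', '1', 'O', 'O', '2', '5', '6', '6', '5', '6', '6', '6', '6']
233 ['4', '4', '4', '4', '2', '2', '2', '2', '2', '3', '3', '2', '2', '3', 'O', 'O', '5', '4', '5', '7', '7', '6', '6', '6', '6', '4']
236 ['4', '4', '4', '3', '2', '1', '1', '1', '2', 'b', 'b', '2', '1', 'O', '5', '4', '5', '5', '5', '6', '6', '6', '6', '4', '2', '1']
239 ['4', '4', '4', '3', 'b', 'b', 'b', '1', 'b', '4', '8', '8', '5', '5', 'b', '6', '5', '5', '6', '6', '6', '6', '6', '6', '
[... 388 characters left out ...]
 '4', '6', '6', '5', '6']
251 ['4', '4', '4', '3', 'b', 'b', 'b', 'b', 'b', '5', '5', '3', '4', '5', 'b', 'b', 'b', 'b', 'b', 'b', '3', '5', '6', '6', '5', '5']
254 ['4', '4', '4', '3', '4', 'b', 'b', 'b', 'b', '5', '4', '5', 'b', 'b', 'b', 'b', 'b', 'b', 'b', '3', '5', '6', '6', '6', '5', '5']
257 ['4', '4', '4', '3', '3', 'b', 'b', 'b', 'b', '6', 'b', 'b', 'b', 'b', 'b', 'b', 'b', '3', '5', '5', '6', '6', '5', '5', '4', '4']
260 ['4', '4', '4', '3', '3', '3', 'b', 'b', 'b', 'b', 'b', 'b', 'b', 'b', 'b', '3', '5', '6', '6', '5', '5', '4', '4', '4', '4', '4']
263 ['4', '4', '4', '3', '3', '3', '3', 'b', 'b', 'b', 'b', 'b', 'b', '3', '4', '5', '5', '5', '4', '4', '4', '4', '4', '4', '4', '4']
```

{"fn": "send_rows", "kwargs": {
  "plan": [
    [255, 0.001, 0, 0.003, 0],
    [255, 0, 0, 0.003, 0],
    [255, 0, 0, 0, 0],
    [255, 0, 0, 0, 0]
  ]
}}

```text
time_s: 20.78
position: [0.4855, -0.1827, 0.1242]
tcp_rot: [[0.984, 0.18, -0.001], [0.18, -0.984, 0.001], [-0.001, -0.001, -1.0]]
force: [2.5, 0.7, -1.0]
opening: 0.316
grasp_force: 30.0
```

{"fn": "send_rows", "kwargs": {
  "plan": [
    [255, 0, 0, 0.002, 0],
    [255, 0, 0, 0, 0],
    [255, 0, 0, 0, 0]
  ]
}}

```text
time_s: 21.03
position: [0.4857, -0.1828, 0.1228]
tcp_rot: [[0.984, 0.18, -0.0], [0.18, -0.984, 0.0], [-0.0, -0.0, -1.0]]
force: [1.8, 0.6, 4.1]
opening: 0.318
grasp_force: 30.0
```

{"fn": "send_rows", "kwargs": {
  "plan": [
    [255, 0, 0, 0.001, 0],
    [255, 0, 0, 0, 0],
    [255, 0, 0, 0, 0]
  ]
}}

```text
time_s: 21.28
position: [0.486, -0.1828, 0.1228]
tcp_rot: [[0.984, 0.18, 0.0], [0.18, -0.984, -0.0], [0.0, 0.0, -1.0]]
force: [0.6, 1.5, 10.4]
opening: 0.316
grasp_force: 30.0
```

{"fn": "send_rows", "kwargs": {
  "plan": [
    [0, 0, 0, 0, 0],
    [0, 0, 0, 0, 0],
    [0, 0, 0, 0, 0],
    [0, 0, 0, 0, 0],
    [0, 0, 0, 0, 0],
    [0, 0, 0, 0, 0],
    [0, 0, 0, -0.02, 0],
    [0, 0, 0, -0.03, 0],
    [0, 0, 0, -0.03, 0],
    [0, 0, 0, -0.03, 0],
    [0, 0, 0, -0.03, 0],
    [0, 0, 0, 0, 0.111],
    [0, 0, 0, 0, 0.111]
  ]
}}

```text
time_s: 22.37
position: [0.4869, -0.1836, 0.2639]
tcp_rot: [[0.999, -0.046, 0.004], [-0.046, -0.999, -0.003], [0.005, 0.003, -1.0]]
force: [0.0, -0.1, -0.7]
opening: 0.998
grasp_force: 0.0
```

{"fn": "send_rows", "kwargs": {
  "plan": [
    [0, 0.0038, -0.0336, 0, 0],
    [0, 0.0038, -0.0336, 0, 0],
    [0, 0.0038, -0.0336, 0, 0],
    [0, 0.0038, -0.0336, 0, 0],
    [0, 0.0038, -0.0336, 0, 0],
    [0, 0.0038, -0.0336, 0, 0],
    [0, 0.0038, -0.0336, 0, 0],
    [0, 0.0038, -0.0336, 0, 0],
    [0, 0.0038, -0.0336, 0, 0],
    [0, 0.0038, -0.0336, 0, 0],
    [0, 0.0038, -0.0336, 0, 0],
    [0, 0.0038, -0.0336, 0, 0],
    [0, 0, 0, 0, 0],
    [0, 0, 0, 0, 0],
    [0, 0, 0, 0, 0]
  ]
}}

```text
time_s: 23.62
position: [0.5475, 0.2177, 0.2611]
tcp_rot: [[0.999, -0.04, -0.001], [-0.04, -0.999, -0.001], [-0.001, 0.001, -1.0]]
force: [-0.2, 0.2, 0.1]
opening: 0.999
grasp_force: 0.0
```

```bash
python3 - <<'E'
from h import *
np.set_printoptions(precision=4,suppress=True)
plan(.5487,.2178,.146,-2.4,.03)
p,d=capture('top');s,_=capture('side');cv2.imwrite('pics/t7f.png',p);cv2.imwrite('pics/s7f.png',s)
# slot/plate & relay check
print('orange top',blobs(p[225:265,330:385],(5,25),110,90,3),'side',blobs(s[200:270,335:400],(5,25),110,80,5))
g=p[212:240,312:340].min(2);m=(g>150).astype('uint8');ys,xs=np.nonzero(m);c=np.array([xs.mean()+312,ys.mean()+212]);print('relay white centroid',c,len(xs),on('top',[c],.01))
p0=cv2.imread('pics/top0.png');g=p0[212:240,312:340].min(2);ys,xs=np.nonzero(g>150);print('before',xs.mean()+312,ys.mean()+212,len(xs))
E
```

```text
pos [0.5475 0.2177 0.2611] yaw -2.32 | rows 4 [ 0.0003 -0.0001  0.0288] total [ 0.0013 -0.0003  0.1151] | turn 1 0.0014 tot 0.0014
orange top [([28.84, 24.22], 32, [25, 22, 9, 5])] side [([3.0, 10.5], 10, [1, 10, 5, 2]), ([37.48, 30.51], 98, [33, 24, 10, 15])]
relay white centroid [327.5532 224.    ] 94 [[ 0.5801 -0.0811  0.01  ]]
before 327.6 223.65454545454546 110
```

{"fn": "send_rows", "kwargs": {
  "plan": [
    [0, 0.0013, 0, 0.0288, 0.002],
    [0, 0, 0, 0.0288, 0],
    [0, 0, 0, 0.0288, 0],
    [0, 0, 0, 0.0287, 0],
    [0, 0, 0, 0, 0],
    [0, 0, 0, 0, 0],
    [255, 0, 0, 0, 0],
    [255, 0, 0, 0, 0],
    [255, 0, 0, 0, 0],
    [255, 0, 0, 0, 0],
    [255, 0, 0, 0, 0],
    [255, 0, 0, 0, 0],
    [255, 0, 0, 0, 0],
    [255, 0, 0, 0, 0],
    [255, 0, 0, 0, 0],
    [255, 0, 0, 0, 0],
    [255, 0, 0, 0, 0],
    [255, 0, 0, 0, 0],
    [255, 0, 0, 0, 0]
  ]
}}

```text
time_s: 25.3
position: [0.5493, 0.218, 0.1464]
tcp_rot: [[0.999, -0.043, -0.0], [-0.043, -0.999, -0.0], [-0.0, 0.0, -1.0]]
force: [-0.6, -0.4, 0.6]
opening: 0.315
grasp_force: 30.0
```

{"fn": "send_rows", "kwargs": {
  "plan": [
    [255, 0, 0, -0.0085, 0],
    [255, 0, 0, -0.0085, 0],
    [255, 0.005, 0, 0, 0],
    [255, 0.005, 0, 0, 0],
    [255, 0.005, 0, 0, 0],
    [255, 0.002, 0, 0, 0],
    [255, 0, 0, 0, 0],
    [255, 0, 0, 0, 0],
    [255, 0, 0, 0, 0]
  ]
}}

```text
time_s: 26.05
position: [0.566, 0.2172, 0.1631]
tcp_rot: [[0.999, -0.043, -0.001], [-0.043, -0.999, -0.0], [-0.001, 0.0, -1.0]]
force: [0.5, 0.4, -1.7]
opening: 0.319
grasp_force: 30.0
```

{"fn": "send_rows", "kwargs": {
  "plan": [
    [255, 0.002, 0, 0, 0],
    [255, 0, 0, 0, 0],
    [255, 0, 0, 0, 0]
  ]
}}

```text
time_s: 26.3
position: [0.5684, 0.2172, 0.1634]
tcp_rot: [[0.999, -0.043, -0.0], [-0.043, -0.999, 0.0], [-0.0, -0.0, -1.0]]
force: [0.5, 0.1, -1.3]
opening: 0.323
grasp_force: 30.0
```

{"fn": "send_rows", "kwargs": {
  "plan": [
    [255, 0.002, 0, 0, 0],
    [255, 0, 0, 0, 0],
    [255, 0, 0, 0, 0]
  ]
}}

```text
time_s: 26.55
position: [0.5692, 0.2171, 0.1632]
tcp_rot: [[0.999, -0.043, -0.003], [-0.043, -0.999, -0.0], [-0.003, 0.0, -1.0]]
force: [-2.8, 0.3, 0.7]
opening: 0.32
grasp_force: 30.0
```

{"fn": "send_rows", "kwargs": {
  "plan": [
    [255, 0.002, 0, 0, 0],
    [255, 0, 0, 0, 0],
    [255, 0, 0, 0, 0]
  ]
}}

```text
time_s: 26.8
position: [0.571, 0.2169, 0.1631]
tcp_rot: [[0.999, -0.043, -0.003], [-0.043, -0.999, -0.0], [-0.003, 0.001, -1.0]]
force: [-4.3, -0.1, 1.1]
opening: 0.322
grasp_force: 30.0
```

{"fn": "send_rows", "kwargs": {
  "plan": [
    [255, 0.002, 0, 0, 0],
    [255, 0, 0, 0, 0],
    [255, 0, 0, 0, 0]
  ]
}}

```text
time_s: 27.05
position: [0.5737, 0.2167, 0.1631]
tcp_rot: [[0.999, -0.043, -0.002], [-0.043, -0.999, -0.0], [-0.002, 0.001, -1.0]]
force: [-4.1, -0.6, 0.1]
opening: 0.319
grasp_force: 30.0
```

{"fn": "send_rows", "kwargs": {
  "plan": [
    [255, 0.0048, 0, 0.001, 0],
    [255, 0.0048, 0, 0.001, 0],
    [255, 0.0048, 0, 0.001, 0],
    [255, 0.0048, 0, 0.001, 0],
    [255, 0.0048, 0, 0.001, 0],
    [255, 0.0048, 0, 0.001, 0],
    [255, 0.0048, 0, 0.0012, 0],
    [255, 0, 0, 0, 0],
    [255, 0, 0, 0, 0]
  ]
}}

```text
time_s: 27.8
position: [0.6073, 0.2154, 0.1548]
tcp_rot: [[0.999, -0.043, -0.003], [-0.043, -0.999, -0.0], [-0.003, 0.0, -1.0]]
force: [-5.2, -0.0, -3.1]
opening: 0.317
grasp_force: 30.0
```

{"fn": "send_rows", "kwargs": {
  "plan": [
    [255, -0.005, 0, 0, 0],
    [255, -0.005, 0, 0, 0],
    [255, -0.005, 0, 0, 0],
    [255, -0.005, 0, 0, 0],
    [255, -0.005, 0, 0, 0],
    [255, -0.0047, 0, -0.0013, 0],
    [255, -0.0047, 0, -0.0013, 0],
    [255, -0.0047, 0, -0.0013, 0],
    [255, -0.0047, 0, -0.0013, 0],
    [255, -0.0047, 0, -0.0013, 0],
    [255, -0.0047, 0, -0.0013, 0],
    [255, 0, 0, 0, 0]
  ]
}}

```text
time_s: 28.8
position: [0.5536, 0.2179, 0.1643]
tcp_rot: [[0.999, -0.043, -0.001], [-0.043, -0.999, -0.0], [-0.001, 0.0, -1.0]]
force: [-0.1, -0.2, -0.9]
opening: 0.319
grasp_force: 30.0
```

{"fn": "send_rows", "kwargs": {
  "plan": [
    [255, -0.0042, 0, -0.0027, 0],
    [255, -0.0042, 0, -0.0027, 0],
    [255, -0.0042, 0, -0.0027, 0],
    [255, -0.0042, 0, -0.0027, 0],
    [255, -0.0042, 0, -0.0027, 0],
    [255, 0, 0, 0, 0]
  ]
}}

```text
time_s: 29.3
position: [0.5329, 0.2188, 0.1782]
tcp_rot: [[0.999, -0.043, -0.0], [-0.043, -0.999, 0.0], [-0.0, -0.0, -1.0]]
force: [-0.0, -0.1, -1.8]
opening: 0.32
grasp_force: 30.0
```

Good; finish withdrawal, lift, turn.

{"fn": "send_rows", "kwargs": {
  "plan": [
    [255, -0.0042, 0, -0.0027, 0],
    [255, -0.0042, 0, -0.0027, 0],
    [255, -0.0042, 0, -0.0027, 0],
    [255, -0.0042, 0, -0.0027, 0],
    [255, 0, 0, 0, 0]
  ]
}}

```text
time_s: 29.72
position: [0.516, 0.2195, 0.1889]
tcp_rot: [[0.999, -0.043, -0.0], [-0.043, -0.999, 0.0], [-0.0, -0.0, -1.0]]
force: [0.0, -0.4, -0.5]
opening: 0.321
grasp_force: 30.0
```

{"fn": "send_rows", "kwargs": {
  "plan": [
    [255, -0.0042, 0, -0.0027, 0],
    [255, -0.0042, 0, -0.0027, 0],
    [255, -0.0042, 0, -0.0027, 0],
    [255, -0.0042, 0, -0.0027, 0],
    [255, -0.0042, 0, -0.0027, 0],
    [255, -0.004, 0, -0.0027, 0],
    [255, 0, 0, 0, 0]
  ]
}}

```text
time_s: 30.3
position: [0.4912, 0.2206, 0.2051]
tcp_rot: [[0.999, -0.043, -0.0], [-0.043, -0.999, 0.0], [-0.0, -0.0, -1.0]]
force: [-0.8, -0.3, -1.6]
opening: 0.321
grasp_force: 30.0
```

{"fn": "send_rows", "kwargs": {
  "plan": [
    [255, 0, 0, -0.02, 0],
    [255, 0, 0, -0.03, 0],
    [255, 0, 0, -0.03, 0],
    [255, 0, 0, 0, -0.111],
    [255, 0, 0, 0, -0.111],
    [255, 0, 0, 0, 0],
    [255, 0, 0, 0, 0]
  ]
}}

```text
time_s: 30.88
position: [0.4918, 0.2204, 0.2845]
tcp_rot: [[0.985, 0.175, -0.0], [0.175, -0.985, -0.0], [-0.0, 0.0, -1.0]]
force: [-0.5, -0.1, -1.3]
opening: 0.315
grasp_force: 30.0
```

```bash
python3 - <<'E'
from h import *
plan(.5249+.063,-.1757+.0114,.19,10.3,.033)
p,d=capture('top');cv2.imwrite('pics/t8f.png',p);print(p[255:275,215:250:3].min(2).T)
E
```

```text
pos [0.4918 0.2204 0.2845] yaw 10.08 | rows 12 [0.0023 0.033  0.0079] total [0.0273 0.3956 0.0945] | turn 1 -0.0038 tot -0.0038
[[120 118 114 116 112 117 115 138 111 107 113 105 107 103 109 107 113 115
  131  92]
 [113 112 114 115 114 113 115 115 115 115 114 114 114 113 116 117 123 127
  135 147]
 [ 45  41  54  68  76  77  77  83  82  92  98  93 104 103 114 119 127 132
  146 154]
 [ 39  34  42  32  42  44  39  35  44  33  42  46  46  34  42  49  43  33
   28  36]
 [ 19  35  31  25  34  32  40  40  17  41  41  40  36  37  40  22  27  37
   36  41]
 [224 193 179 194 195 192 179 184 182 182 100 101 104  98 102  99  70  97
   72  49]
 [188  71  77 171 184 181 181 180 190 130 111 109 112 110 106  88  77 166
  141  53]
 [172 159 190 185 182 182 183 184 175 104 107 117 112  99  81  66  74 145
  101  58]
 [ 78  72 159 185 182 184 178 188 120 111 115 115 113 117 109 107 108 110
  101 101]
 [198 193 184 186 183 182 186 205 101 109 114 111 111 110 116 114  99 141
  142 142]
 [113 113 105  95 110 143 143 154 106 115 112 115 111 115 108 112 102 134
  135 138]
 [116 119 118 109 101  96 106 113 114 113 113 116 111 117 111 109 109 145
  143 140]]
```

{"fn": "send_rows", "kwargs": {
  "plan": [
    [255, 0.0023, 0.033, 0, -0.004],
    [255, 0.0023, 0.033, 0, 0],
    [255, 0.0023, 0.033, 0, 0],
    [255, 0.0023, 0.033, 0, 0],
    [255, 0.0023, 0.033, 0, 0],
    [255, 0.0023, 0.033, 0, 0],
    [255, 0.0023, 0.033, 0, 0],
    [255, 0.0023, 0.033, 0, 0],
    [255, 0.0023, 0.033, 0, 0],
    [255, 0.0023, 0.033, 0, 0],
    [255, 0.0023, 0.033, 0, 0],
    [255, 0.002, 0.0326, 0, 0],
    [255, 0, 0, 0.02, 0],
    [255, 0, 0, 0.03, 0],
    [255, 0, 0, 0.03, 0],
    [255, 0, 0, 0.03, 0],
    [255, 0, 0, 0.01, 0],
    [255, 0, 0, 0, 0],
    [255, 0, 0, 0, 0],
    [255, 0, 0, 0, 0]
  ]
}}

```text
time_s: 32.6
position: [0.592, -0.1642, 0.1663]
tcp_rot: [[0.983, 0.181, 0.003], [0.181, -0.983, -0.002], [0.003, 0.002, -1.0]]
force: [0.4, -0.4, -0.9]
opening: 0.317
grasp_force: 30.0
```

```bash
cat > tilt.py <<'E'
from h import *
import sys
S=np.array([float(sys.argv[1]),float(sys.argv[2])])
s=read_state();R=s['tcp_rot'];g=s['position']-R[:,2]*.005;ex=R[:2,0]
p,d=capture('side')
if len(sys.argv)>3: cv2.imwrite('pics/'+sys.argv[3],p)
h=cv2.cvtColor(p,cv2.COLOR_BGR2HSV)[185:290,335:425];m=cv2.inRange(h,(0,0,165),(45,75,255));n,l,st,c=cv2.connectedComponentsWithStats(m);i=1+st[1:,4].argmax()
cs,_=cv2.findContours((l==i).astype('uint8'),0,1);c=np.vstack(cs)[:,0]+[335,185]
hull=cv2.convexHull(c.astype(np.int32));a=cv2.approxPolyDP(hull,3,True)[:,0];print(st[i],a.tolist())
b=max(a.tolist(),key=lambda q:q[1]);r=max(a.tolist(),key=lambda q:q[0]);print('corners',b,r)
for ph in(27,30,33,36):
    f=np.radians(ph);z=g[2]-.121*np.cos(f)+.004*np.sin(f);P=on('side',[b,r],z);M=P.mean(0)[:2]
    print(ph,'w',np.linalg.norm(P[0]-P[1]).round(4),'along',((M-g[:2])@ex).round(4),'pred',(-.121*np.sin(f)-.004*np.cos(f)).round(4),'across',((M-g[:2])@[-ex[1],ex[0]]).round(4))
plan(S[0]+ex[0]*.064,S[1]+ex[1]*.064,.1285,10.3)
E
python3 tilt.py .5249 -.1757
```

```text
[  8  16  27  38 495] [[355, 201], [360, 203], [369, 226], [353, 238], [343, 212]]
corners [353, 238] [369, 226]
27 w 0.0661 along -0.0589 pred -0.0585 across -0.0062
30 w 0.0659 along -0.0605 pred -0.064 across -0.0045
33 w 0.0657 along -0.0624 pred -0.0693 across -0.0026
36 w 0.0655 along -0.0643 pred -0.0744 across -0.0005
pos [ 0.5922 -0.1642  0.1666] yaw 10.46 | rows 2 [-0.0022 -0.0005  0.0191] total [-0.0044 -0.001   0.0381] | turn 1 0.0028 tot 0.0028
```

{"fn": "send_rows", "kwargs": {
  "plan": [
    [255, -0.0052, -0.001, 0.01, 0],
    [255, 0, 0, 0.01, 0],
    [255, 0, 0, 0.01, 0],
    [255, 0, 0, 0, 0],
    [255, 0, 0, 0, 0]
  ]
}}

```text
time_s: 33.07
position: [0.5855, -0.1635, 0.1342]
tcp_rot: [[0.983, 0.182, -0.0], [0.182, -0.983, 0.0], [-0.0, -0.0, -1.0]]
force: [0.2, 0.1, -1.7]
opening: 0.32
grasp_force: 30.0
```

{"fn": "send_rows", "kwargs": {
  "plan": [
    [255, 0, 0, 0.002, 0],
    [255, 0, 0, 0.002, 0],
    [255, 0, 0, 0, 0]
  ]
}}

```text
time_s: 33.32
position: [0.5854, -0.1636, 0.1305]
tcp_rot: [[0.983, 0.182, -0.0], [0.182, -0.983, -0.0], [-0.0, 0.0, -1.0]]
force: [0.2, -0.4, -0.7]
opening: 0.32
grasp_force: 30.0
```

{"fn": "send_rows", "kwargs": {
  "plan": [
    [255, 0, 0, 0.002, 0],
    [255, 0, 0, 0.002, 0],
    [255, 0, 0, 0, 0]
  ]
}}

```text
time_s: 33.57
position: [0.5869, -0.1639, 0.1278]
tcp_rot: [[0.983, 0.181, 0.003], [0.181, -0.983, -0.001], [0.003, 0.002, -1.0]]
force: [0.5, 1.4, 5.6]
opening: 0.319
grasp_force: 30.0
```

{"fn": "send_rows", "kwargs": {
  "plan": [
    [255, -0.003, 0, -0.002, 0],
    [255, -0.003, 0, -0.0015, 0],
    [255, 0, 0, 0, 0],
    [255, 0, 0, 0, 0]
  ]
}}

```text
time_s: 33.9
position: [0.5806, -0.1651, 0.1308]
tcp_rot: [[0.983, 0.181, 0.003], [0.181, -0.983, -0.001], [0.003, 0.002, -1.0]]
force: [3.5, 1.0, 2.2]
opening: 0.315
grasp_force: 30.0
```

{"fn": "send_rows", "kwargs": {
  "plan": [
    [255, -0.005, 0, -0.0026, 0],
    [255, -0.005, 0, -0.0026, 0],
    [255, -0.005, 0, -0.0022, 0],
    [255, 0, 0, 0, 0]
  ]
}}

```text
time_s: 34.23
position: [0.5634, -0.1676, 0.1377]
tcp_rot: [[0.983, 0.182, -0.001], [0.182, -0.983, -0.0], [-0.001, -0.0, -1.0]]
force: [2.2, -0.5, 0.9]
opening: 0.315
grasp_force: 30.0
```

{"fn": "send_rows", "kwargs": {
  "plan": [
    [255, -0.005, 0, -0.002, 0],
    [255, -0.005, 0, -0.0017, 0],
    [255, -0.005, 0, -0.0015, 0],
    [255, 0, 0, 0, 0]
  ]
}}

```text
time_s: 34.57
position: [0.5485, -0.1701, 0.1426]
tcp_rot: [[0.983, 0.181, -0.002], [0.181, -0.983, 0.0], [-0.002, -0.001, -1.0]]
force: [1.3, -1.4, -1.6]
opening: 0.317
grasp_force: 30.0
```

```bash
python3 - <<'E'
from h import *
plan(.5249,-.1757,.148,10.3)
E
```

```text
pos [ 0.5485 -0.1701  0.1426] yaw 10.46 | rows 1 [-0.0242  0.0013 -0.0053] total [-0.0242  0.0013 -0.0053] | turn 1 0.0027 tot 0.0027
```

{"fn": "send_rows", "kwargs": {
  "plan": [
    [255, -0.005, 0.0005, -0.001, 0.002],
    [255, -0.005, 0.0005, -0.001, 0],
    [255, -0.005, 0, -0.0005, 0],
    [255, -0.004, 0, 0, 0],
    [255, -0.003, 0, 0.0005, 0],
    [255, -0.001, 0, 0.001, 0],
    [255, 0, 0, 0.002, 0],
    [255, 0, 0, 0.003, 0],
    [255, 0, 0, 0, 0],
    [255, 0, 0, 0, 0]
  ]
}}

```text
time_s: 35.4
position: [0.5275, -0.1753, 0.1382]
tcp_rot: [[0.984, 0.18, -0.0], [0.18, -0.984, -0.0], [-0.0, -0.0, -1.0]]
force: [2.0, 0.6, -1.8]
opening: 0.318
grasp_force: 30.0
```

{"fn": "send_rows", "kwargs": {
  "plan": [
    [255, 0, 0, 0.003, 0],
    [255, 0, 0, 0.003, 0],
    [255, 0, 0, 0, 0],
    [255, 0, 0, 0, 0]
  ]
}}

```text
time_s: 35.73
position: [0.5274, -0.1751, 0.1322]
tcp_rot: [[0.984, 0.18, -0.001], [0.18, -0.984, 0.0], [-0.0, -0.001, -1.0]]
force: [3.0, 0.7, -1.2]
opening: 0.319
grasp_force: 30.0
```

```bash
python3 - <<'E'
from h import *
plan(.5249,-.1757,.1228,10.3)
print(read_state()['force'])
E
```

```text
pos [ 0.5274 -0.1751  0.1322] yaw 10.36 | rows 1 [-0.0026  0.0002  0.0094] total [-0.0026  0.0002  0.0094] | turn 1 0.001 tot 0.001
[ 2.96231726  0.74411988 -1.19163253]
```

{"fn": "send_rows", "kwargs": {
  "plan": [
    [255, -0.001, 0, 0.003, 0],
    [255, 0, 0, 0.003, 0],
    [255, 0, 0, 0, 0],
    [255, 0, 0, 0, 0]
  ]
}}

```text
time_s: 36.07
position: [0.5265, -0.1754, 0.1264]
tcp_rot: [[0.984, 0.18, -0.0], [0.18, -0.984, 0.0], [-0.0, -0.0, -1.0]]
force: [3.1, 0.7, -2.5]
opening: 0.319
grasp_force: 30.0
```

{"fn": "send_rows", "kwargs": {
  "plan": [
    [255, 0, 0, 0.003, 0],
    [255, 0, 0, 0, 0],
    [255, 0, 0, 0, 0]
  ]
}}

```text
time_s: 36.32
position: [0.5265, -0.1754, 0.1234]
tcp_rot: [[0.984, 0.18, -0.0], [0.18, -0.984, 0.0], [-0.0, -0.0, -1.0]]
force: [3.3, 0.1, -2.3]
opening: 0.319
grasp_force: 30.0
```

{"fn": "send_rows", "kwargs": {
  "plan": [
    [255, 0, 0, 0.001, 0],
    [255, 0, 0, 0, 0],
    [255, 0, 0, 0, 0]
  ]
}}

```text
time_s: 36.57
position: [0.5265, -0.1754, 0.1227]
tcp_rot: [[0.984, 0.18, -0.0], [0.18, -0.984, 0.0], [-0.0, -0.0, -1.0]]
force: [1.9, -0.1, -1.6]
opening: 0.317
grasp_force: 30.0
```

{"fn": "send_rows", "kwargs": {
  "plan": [
    [255, 0, 0, 0.0015, 0],
    [255, 0, 0, 0, 0],
    [255, 0, 0, 0, 0]
  ]
}}

```text
time_s: 36.82
position: [0.5269, -0.1753, 0.1226]
tcp_rot: [[0.984, 0.18, 0.001], [0.18, -0.984, -0.0], [0.001, 0.0, -1.0]]
force: [1.1, 1.9, 8.5]
opening: 0.318
grasp_force: 30.0
```

{"fn": "send_rows", "kwargs": {
  "plan": [
    [0, 0, 0, 0, 0],
    [0, 0, 0, 0, 0],
    [0, 0, 0, 0, 0],
    [0, 0, 0, 0, 0],
    [0, 0, 0, 0, 0],
    [0, 0, 0, 0, 0],
    [0, 0, 0, -0.02, 0],
    [0, 0, 0, -0.03, 0],
    [0, 0, 0, -0.03, 0],
    [0, 0, 0, -0.03, 0],
    [0, 0, 0, -0.03, 0],
    [0, 0, 0, 0, 0.111],
    [0, 0, 0, 0, 0.111],
    [0, 0, 0, 0, 0],
    [0, 0, 0, 0, 0]
  ]
}}

```text
time_s: 38.07
position: [0.5261, -0.1752, 0.2609]
tcp_rot: [[0.999, -0.038, -0.001], [-0.038, -0.999, 0.0], [-0.001, -0.0, -1.0]]
force: [0.9, -0.0, -0.0]
opening: 0.999
grasp_force: 0.0
```

```bash
python3 - <<'E'
from h import *
plan(.5512,.3374,.25,-2.4,.034)
E
```

```text
pos [ 0.5261 -0.1752  0.2609] yaw -2.2 | rows 16 [ 0.0003 -0.0321  0.0007] total [ 0.0054 -0.5132  0.0111] | turn 1 0.0035 tot 0.0035
```

{"fn": "send_rows", "kwargs": {
  "plan": [
    [0, 0.0003, -0.0321, 0, 0.0035],
    [0, 0.0003, -0.0321, 0, 0],
    [0, 0.0003, -0.0321, 0, 0],
    [0, 0.0003, -0.0321, 0, 0],
    [0, 0.0003, -0.0321, 0, 0],
    [0, 0.0003, -0.0321, 0, 0],
    [0, 0.0003, -0.0321, 0, 0],
    [0, 0.0003, -0.0321, 0, 0],
    [0, 0.0003, -0.0321, 0, 0],
    [0, 0.0003, -0.0321, 0, 0],
    [0, 0.0003, -0.0321, 0, 0],
    [0, 0.0003, -0.0321, 0, 0],
    [0, 0.0003, -0.0321, 0, 0],
    [0, 0.0003, -0.0321, 0, 0],
    [0, 0.0003, -0.0321, 0, 0],
    [0, 0.0003, -0.0321, 0, 0],
    [0, 0, 0, 0, 0],
    [0, 0, 0, 0, 0]
  ]
}}

```text
time_s: 39.57
position: [0.5534, 0.3388, 0.2598]
tcp_rot: [[0.999, -0.04, -0.002], [-0.04, -0.999, -0.001], [-0.002, 0.001, -1.0]]
force: [-0.3, 0.2, -0.3]
opening: 1.001
grasp_force: 0.0
```

```bash
python3 - <<'E'
from h import *
plan(.5512,.3374,.146,-2.4,.034)
p,d=capture('top');s,_=capture('side');cv2.imwrite('pics/t9f.png',p);cv2.imwrite('pics/s9f.png',s)
print('orange top',blobs(p[225:265,330:385],(5,25),110,90,3),'side',blobs(s[200:270,335:400],(5,25),110,80,5))
a=blobs(p[225:265,330:385],(5,25),110,90,3);b=blobs(s[200:270,335:400],(5,25),110,80,20)
for i,j in zip(sorted(a,key=lambda q:q[0][1]),sorted(b,key=lambda q:q[0][1])):print(tri([np.array(i[0])+[330,225]],[np.array(j[0])+[335,200]]).round(4))
E
```

```text
pos [0.5534 0.3388 0.2598] yaw -2.27 | rows 4 [-0.0005  0.0003  0.0285] total [-0.0019  0.0014  0.1139] | turn 1 0.0023 tot 0.0023
orange top [([26.71, 11.97], 31, [23, 10, 9, 5]), ([28.69, 23.88], 32, [25, 22, 9, 5])] side [([3.3, 10.4], 10, [1, 9, 5, 3]), ([27.65, 22.2], 92, [24, 16, 9, 14]), ([37.25, 30.35], 99, [33, 24, 10, 15])]
[[ 0.5239 -0.1769  0.1273  0.0012]]
[[ 0.4846 -0.1837  0.1283  0.0016]]
```

{"fn": "send_rows", "kwargs": {
  "plan": [
    [0, -0.0019, 0.0014, 0.0285, 0.002],
    [0, 0, 0, 0.0285, 0],
    [0, 0, 0, 0.0285, 0],
    [0, 0, 0, 0.0284, 0],
    [0, 0, 0, 0, 0],
    [0, 0, 0, 0, 0],
    [255, 0, 0, 0, 0],
    [255, 0, 0, 0, 0],
    [255, 0, 0, 0, 0],
    [255, 0, 0, 0, 0],
    [255, 0, 0, 0, 0],
    [255, 0, 0, 0, 0],
    [255, 0, 0, 0, 0],
    [255, 0, 0, 0, 0],
    [255, 0, 0, 0, 0],
    [255, 0, 0, 0, 0],
    [255, 0, 0, 0, 0],
    [255, 0, 0, 0, 0],
    [255, 0, 0, 0, 0]
  ]
}}

```text
time_s: 41.25
position: [0.5522, 0.3362, 0.1472]
tcp_rot: [[0.999, -0.047, -0.0], [-0.047, -0.999, 0.0], [-0.0, -0.0, -1.0]]
force: [0.1, 1.3, 0.4]
opening: 0.315
grasp_force: 29.9
```

{"fn": "send_rows", "kwargs": {
  "plan": [
    [255, 0, 0, -0.0085, 0],
    [255, 0, 0, -0.0085, 0],
    [255, 0.005, 0, 0, 0],
    [255, 0.005, 0, 0, 0],
    [255, 0.005, 0, 0, 0],
    [255, 0.002, 0, 0, 0],
    [255, 0, 0, 0, 0],
    [255, 0, 0, 0, 0],
    [255, 0, 0, 0, 0]
  ]
}}

```text
time_s: 42.0
position: [0.5688, 0.3352, 0.1638]
tcp_rot: [[0.999, -0.047, -0.001], [-0.047, -0.999, -0.0], [-0.001, 0.0, -1.0]]
force: [-0.1, 0.6, -1.1]
opening: 0.318
grasp_force: 29.9
```

{"fn": "send_rows", "kwargs": {
  "plan": [
    [255, 0.002, 0, 0, 0],
    [255, 0, 0, 0, 0],
    [255, 0, 0, 0, 0]
  ]
}}

```text
time_s: 42.25
position: [0.5712, 0.3353, 0.1642]
tcp_rot: [[0.999, -0.047, -0.0], [-0.047, -0.999, 0.0], [-0.0, -0.0, -1.0]]
force: [-0.4, -0.7, -2.6]
opening: 0.314
grasp_force: 29.9
```

{"fn": "send_rows", "kwargs": {
  "plan": [
    [255, 0.002, 0, 0, 0],
    [255, 0, 0, 0, 0],
    [255, 0, 0, 0, 0]
  ]
}}

```text
time_s: 42.5
position: [0.5726, 0.3352, 0.1641]
tcp_rot: [[0.999, -0.047, -0.001], [-0.047, -0.999, -0.0], [-0.001, 0.0, -1.0]]
force: [-1.6, 0.4, 0.2]
opening: 0.319
grasp_force: 29.9
```

{"fn": "send_rows", "kwargs": {
  "plan": [
    [255, 0.002, 0, 0, 0],
    [255, 0, 0, 0, 0],
    [255, 0, 0, 0, 0]
  ]
}}

```text
time_s: 42.75
position: [0.574, 0.3353, 0.164]
tcp_rot: [[0.999, -0.047, -0.003], [-0.047, -0.999, 0.0], [-0.003, -0.0, -1.0]]
force: [-4.3, 1.7, 0.6]
opening: 0.318
grasp_force: 30.0
```

{"fn": "send_rows", "kwargs": {
  "plan": [
    [255, 0.002, 0, 0, 0],
    [255, 0, 0, 0, 0],
    [255, 0, 0, 0, 0]
  ]
}}

```text
time_s: 43.0
position: [0.5768, 0.3353, 0.1641]
tcp_rot: [[0.999, -0.047, -0.001], [-0.047, -0.999, 0.0], [-0.001, -0.0, -1.0]]
force: [-4.3, 1.8, -0.4]
opening: 0.323
grasp_force: 30.0
```

{"fn": "send_rows", "kwargs": {
  "plan": [
    [255, 0.0048, 0, 0.001, 0],
    [255, 0.0048, 0, 0.001, 0],
    [255, 0.0048, 0, 0.001, 0],
    [255, 0.0048, 0, 0.001, 0],
    [255, 0.0048, 0, 0.001, 0],
    [255, 0.0048, 0, 0.0013, 0],
    [255, 0.0048, 0, 0.0015, 0],
    [255, 0, 0, 0, 0],
    [255, 0, 0, 0, 0]
  ]
}}

```text
time_s: 43.75
position: [0.6107, 0.3331, 0.1555]
tcp_rot: [[0.999, -0.047, -0.001], [-0.047, -0.999, -0.001], [-0.001, 0.001, -1.0]]
force: [-4.0, -0.4, -2.6]
opening: 0.32
grasp_force: 30.0
```

{"fn": "send_rows", "kwargs": {
  "plan": [
    [255, -0.005, 0, 0, 0],
    [255, -0.005, 0, 0, 0],
    [255, -0.005, 0, 0, 0],
    [255, -0.005, 0, 0, 0],
    [255, -0.005, 0, 0, 0],
    [255, -0.0047, 0, -0.0013, 0],
    [255, -0.0047, 0, -0.0013, 0],
    [255, -0.0047, 0, -0.0013, 0],
    [255, -0.0047, 0, -0.0013, 0],
    [255, -0.0047, 0, -0.0013, 0],
    [255, -0.0047, 0, -0.0013, 0],
    [255, 0, 0, 0, 0]
  ]
}}

```text
time_s: 44.75
position: [0.5565, 0.3361, 0.1646]
tcp_rot: [[0.999, -0.046, -0.001], [-0.046, -0.999, -0.0], [-0.001, 0.0, -1.0]]
force: [0.3, -0.3, -1.6]
opening: 0.319
grasp_force: 30.0
```

{"fn": "send_rows", "kwargs": {
  "plan": [
    [255, -0.0042, 0, -0.0027, 0],
    [255, -0.0042, 0, -0.0027, 0],
    [255, -0.0042, 0, -0.0027, 0],
    [255, -0.0042, 0, -0.0027, 0],
    [255, -0.0042, 0, -0.0027, 0],
    [255, 0, 0, 0, 0]
  ]
}}

```text
time_s: 45.25
position: [0.5358, 0.3371, 0.1785]
tcp_rot: [[0.999, -0.046, 0.0], [-0.046, -0.999, 0.0], [0.0, -0.0, -1.0]]
force: [-0.4, -0.6, -0.5]
opening: 0.315
grasp_force: 30.0
```

{"fn": "send_rows", "kwargs": {
  "plan": [
    [255, -0.0042, 0, -0.0027, 0],
    [255, -0.0042, 0, -0.0027, 0],
    [255, -0.0042, 0, -0.0027, 0],
    [255, -0.0042, 0, -0.0027, 0],
    [255, 0, 0, 0, 0]
  ]
}}

```text
time_s: 45.67
position: [0.519, 0.3379, 0.1892]
tcp_rot: [[0.999, -0.046, -0.0], [-0.046, -0.999, 0.0], [-0.0, -0.0, -1.0]]
force: [-0.8, -0.3, -1.4]
opening: 0.319
grasp_force: 30.0
```

{"fn": "send_rows", "kwargs": {
  "plan": [
    [255, -0.0042, 0, -0.0027, 0],
    [255, -0.0042, 0, -0.0027, 0],
    [255, -0.0042, 0, -0.0027, 0],
    [255, -0.0042, 0, -0.0027, 0],
    [255, -0.0042, 0, -0.0027, 0],
    [255, -0.004, 0, -0.0027, 0],
    [255, 0, 0, 0, 0]
  ]
}}

```text
time_s: 46.25
position: [0.4941, 0.339, 0.2055]
tcp_rot: [[0.999, -0.046, 0.0], [-0.046, -0.999, 0.0], [0.0, -0.0, -1.0]]
force: [-0.1, -0.0, -0.9]
opening: 0.319
grasp_force: 30.0
```

{"fn": "send_rows", "kwargs": {
  "plan": [
    [255, 0, 0, -0.02, 0],
    [255, 0, 0, -0.03, 0],
    [255, 0, 0, -0.03, 0],
    [255, 0, 0, 0, -0.113],
    [255, 0, 0, 0, -0.113],
    [255, 0, 0, 0, 0],
    [255, 0, 0, 0, 0]
  ]
}}

```text
time_s: 46.83
position: [0.4947, 0.3387, 0.2846]
tcp_rot: [[0.984, 0.175, -0.0], [0.175, -0.984, -0.0], [-0.0, 0.0, -1.0]]
force: [0.1, -0.3, -0.4]
opening: 0.317
grasp_force: 30.0
```

```bash
python3 - <<'E'
from h import *
plan(.627,-.1573,.1665,10.3,.033)
E
```

```text
pos [0.4947 0.3387 0.2846] yaw 10.11 | rows 16 [0.0027 0.032  0.0074] total [0.0433 0.5115 0.1182] | turn 1 -0.0034 tot -0.0034
```

{"fn": "send_rows", "kwargs": {
  "plan": [
    [255, 0.0027, 0.032, 0, -0.003],
    [255, 0.0027, 0.032, 0, 0],
    [255, 0.0027, 0.032, 0, 0],
    [255, 0.0027, 0.032, 0, 0],
    [255, 0.0027, 0.032, 0, 0],
    [255, 0.0027, 0.032, 0, 0],
    [255, 0.0027, 0.032, 0, 0],
    [255, 0.0027, 0.032, 0, 0],
    [255, 0.0027, 0.032, 0, 0],
    [255, 0.0027, 0.032, 0, 0],
    [255, 0.0027, 0.032, 0, 0],
    [255, 0.0027, 0.032, 0, 0],
    [255, 0.0027, 0.032, 0, 0],
    [255, 0.0027, 0.032, 0, 0],
    [255, 0.0027, 0.032, 0, 0],
    [255, 0.0027, 0.032, 0, 0],
    [255, 0, 0, 0, 0],
    [255, 0, 0, 0, 0]
  ]
}}

```text
time_s: 48.33
position: [0.63, -0.1588, 0.2835]
tcp_rot: [[0.984, 0.176, -0.001], [0.176, -0.984, 0.001], [-0.001, -0.001, -1.0]]
force: [-1.0, -0.1, -2.1]
opening: 0.317
grasp_force: 30.0
```

{"fn": "send_rows", "kwargs": {
  "plan": [
    [255, 0, 0, 0.03, 0],
    [255, 0, 0, 0.03, 0],
    [255, 0, 0, 0.03, 0],
    [255, 0, 0, 0.02, 0],
    [255, 0, 0, 0.007, 0],
    [255, 0, 0, 0, 0],
    [255, 0, 0, 0, 0]
  ]
}}

```text
time_s: 48.92
position: [0.6305, -0.1561, 0.1682]
tcp_rot: [[0.983, 0.182, 0.0], [0.182, -0.983, 0.0], [0.0, 0.0, -1.0]]
force: [-0.4, -0.3, -0.7]
opening: 0.319
grasp_force: 30.0
```

```bash
python3 tilt.py .566 -.1686
```

```text
[  0   0  25  46 486] [[349, 185], [359, 218], [343, 230], [335, 203]]
corners [343, 230] [359, 218]
27 w 0.0668 along -0.0573 pred -0.0585 across -0.0043
30 w 0.0666 along -0.0591 pred -0.064 across -0.0025
33 w 0.0664 along -0.061 pred -0.0693 across -0.0006
36 w 0.0662 along -0.0631 pred -0.0744 across 0.0014
pos [ 0.6311 -0.1566  0.1692] yaw 10.46 | rows 2 [-0.0012 -0.0001  0.0204] total [-0.0023 -0.0001  0.0407] | turn 1 0.0028 tot 0.0028
```

{"fn": "send_rows", "kwargs": {
  "plan": [
    [255, -0.0045, 0, 0.012, 0],
    [255, 0, 0, 0.012, 0],
    [255, 0, 0, 0.01, 0],
    [255, 0, 0, 0, 0],
    [255, 0, 0, 0, 0]
  ]
}}

```text
time_s: 49.38
position: [0.6258, -0.1577, 0.1338]
tcp_rot: [[0.983, 0.181, 0.0], [0.181, -0.983, 0.0], [0.0, -0.0, -1.0]]
force: [0.1, 0.6, -0.4]
opening: 0.319
grasp_force: 30.0
```

{"fn": "send_rows", "kwargs": {
  "plan": [
    [255, 0, 0, 0.002, 0],
    [255, 0, 0, 0.002, 0],
    [255, 0, 0, 0, 0],
    [255, 0, 0, 0, 0]
  ]
}}

```text
time_s: 49.72
position: [0.6262, -0.1578, 0.1326]
tcp_rot: [[0.983, 0.182, 0.002], [0.182, -0.983, -0.001], [0.001, 0.001, -1.0]]
force: [-2.9, 1.4, 10.8]
opening: 0.321
grasp_force: 36.6
```

{"fn": "send_rows", "kwargs": {
  "plan": [
    [255, 0, 0, 0.0015, 0],
    [255, 0, 0, 0.0015, 0],
    [255, 0, 0, 0, 0],
    [255, 0, 0, 0, 0]
  ]
}}

```text
time_s: 50.05
position: [0.6262, -0.1578, 0.1324]
tcp_rot: [[0.983, 0.182, 0.003], [0.182, -0.983, -0.002], [0.002, 0.002, -1.0]]
force: [-7.4, 2.8, 23.9]
opening: 0.317
grasp_force: 43.6
```

{"fn": "send_rows", "kwargs": {
  "plan": [
    [255, 0, 0, -0.004, 0],
    [255, 0, 0, -0.003, 0],
    [255, 0, 0, 0, 0],
    [255, 0, 0, 0, 0],
    [255, -0.003, 0, 0, 0],
    [255, 0, 0, 0, 0],
    [255, 0, 0, 0, 0]
  ]
}}

```text
time_s: 50.63
position: [0.6232, -0.1583, 0.1333]
tcp_rot: [[0.984, 0.181, 0.001], [0.181, -0.984, 0.0], [0.001, -0.0, -1.0]]
force: [1.1, 0.4, -2.1]
opening: 0.318
grasp_force: 30.0
```

```bash
python3 - <<'E'
from h import *
s=read_state();print(s['position'],s['force'])
p,d=capture('side');q,_=capture('top')
cv2.imwrite('pics/s10.png',np.hstack([cv2.resize(p[190:270,325:405],(560,560),interpolation=cv2.INTER_CUBIC)]))
E
```

```text
[ 0.62316927 -0.15826066  0.13328827] [ 1.07630113  0.41057656 -2.06438948]
```

View pics/s10.png

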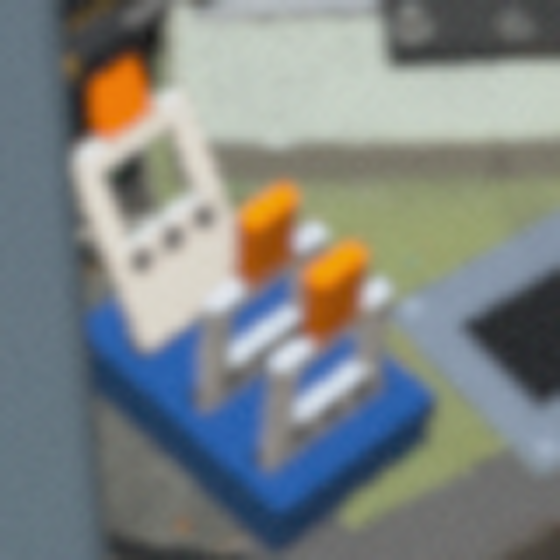

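{"fn": "send_rows", "kwargs": {
  "plan": [
    [255, 0, 0, 0.001, 0],
    [255, 0, 0, 0.001, 0],
    [255, 0, 0, 0, 0]
  ]
}}

```text
time_s: 50.98
position: [0.6234, -0.1583, 0.1328]
tcp_rot: [[0.983, 0.181, 0.002], [0.181, -0.983, -0.0], [0.002, 0.001, -1.0]]
force: [1.4, 0.6, 3.7]
opening: 0.318
grasp_force: 32.4
```

{"fn": "send_rows", "kwargs": {
  "plan": [
    [255, 0, 0, 0.001, 0],
    [255, 0, 0, 0.001, 0],
    [255, 0, 0, 0, 0]
  ]
}}

```text
time_s: 51.23
position: [0.6235, -0.1583, 0.1326]
tcp_rot: [[0.983, 0.181, 0.002], [0.181, -0.983, -0.001], [0.002, 0.001, -1.0]]
force: [-1.1, 2.2, 13.0]
opening: 0.318
grasp_force: 37.7
```

```bash
python3 - <<'E'
from h import *
q,d=capture('top');s,ds=capture('side')
for n,dd,b in(('top',d,(325,180,385,232)),('side',ds,(310,170,400,250))):
    v,u=np.mgrid[b[1]:b[3],b[0]:b[2]];o,r=ray(n,np.c_[u.ravel(),v.ravel()]);P=o+r*dd[b[1]:b[3],b[0]:b[2]].ravel()[:,None]
    print(n)
    for x in np.arange(.70,.56,-.01):
        L=[]
        for y in np.arange(-.06,-.26,-.02):
            m=(abs(P[:,0]-x)<.006)&(abs(P[:,1]-y)<.01)&(P[:,2]>-.02);L.append(f'{P[m,2].max()*1000:4.0f}' if m.any() else '   .')
        print(round(x,2),*L)
E
```

```text
top
0.7    0   12    4    .    .    .    .    .    .    .
0.69    8   12    .    .    .    .    .    .    .   34
0.68    .    .    .    .    .    .    .    .    .   37
0.67    .    .    .    .    .    .    .    .  232    .
0.66    .    .    .    .    .    .    .    .  233  233
0.65    .  234    .    .    .    .    .    .  229  235
0.64  233  236  453  467  465  463  460  453  450  236
0.63  234  237  488  485  467  466  464  462  462  237
0.62    .  239  494  488  468  467  466  469  465  237
0.61    .  239  503  469  466  465  466  473  469  237
0.6    .  506  508  452  460  464  465  481  461  235
0.59    .  514  511  427  447  459  487  486  457   10
0.58    .  522  518    .  423  452  494  493    7    9
0.57    .  529  518    .    .    .  500  498   37    9
side
0.7    .    .    .    .    .    .    .    .    .   31
0.69    .    .    .    .    .    .    .    .    .   35
0.68    .    .    .    .    .    .    .    .    1   37
0.67    .    .    .    .    .    .    .    .    4   33
0.66    .    .    .    .    .    .    .    1   31  195
0.65    .    .    .    .    .    .    .    9   33  197
0.64    .    .    .    .    .    .    .  213   33  196
0.63    .    .    .    .    5  168  171  215  224  198
0.62    .    .    .    .  273  168  194  226  232  231
0.61    .    .    .  297  272  257  250  233  236  234
0.6    .    .    .  297  299  262  257  230  232  236
0.59    .    .    .  290  301  295  286  214    .    .
0.58    .    .    .  290  290  295   78   70    .    .
0.57    .    .    .  205   78   71   61   57    .    .
```

```bash
python3 - <<'E'
from h import *
np.set_printoptions(precision=3,suppress=True)
k=lambda a:np.array(a,float)/5.5+[330,180]-.41
c=lambda a:np.array(a,float)/4+[280,170]-.4
# top-front-left, top-back-left, bottom-front-left
print(tri(k([(62,138),(85,45),(55,200)]),c([(185,140),(163,92),(205,222)])))
t=cv2.imread('pics/t2f.png');s=cv2.imread('pics/s2.png')
cv2.imwrite('pics/box.png',np.hstack([cv2.resize(t[180:225,330:375],(400,400),interpolation=cv2.INTER_CUBIC),cv2.resize(s[180:230,310:360],(400,400),interpolation=cv2.INTER_CUBIC)]))
E
```

```text
[[ 0.631 -0.121  0.131  0.006]
 [ 0.691 -0.135  0.118  0.004]
 [ 0.603 -0.12   0.064  0.005]]
```

View pics/box.png

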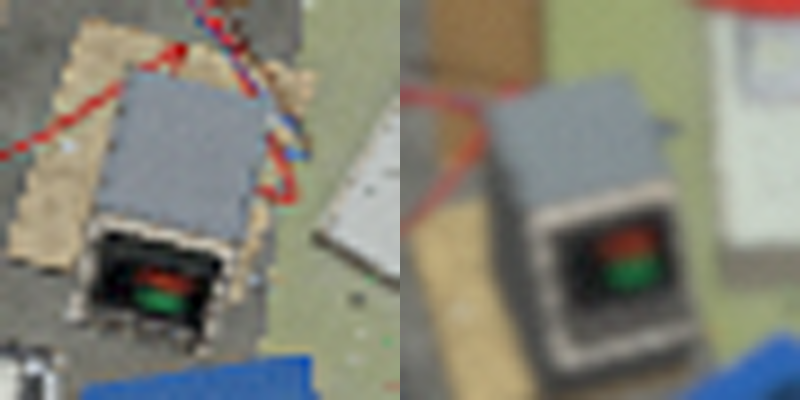

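{"fn": "send_rows", "kwargs": {
  "plan": [
    [255, 0, 0, -0.01, 0],
    [255, 0, 0, -0.03, 0],
    [255, 0, 0, -0.03, 0],
    [255, 0, 0, -0.03, 0],
    [255, 0, 0, -0.03, 0],
    [255, 0, 0, -0.03, 0],
    [255, 0, 0, 0, 0],
    [255, 0, 0, 0, 0]
  ]
}}

```text
time_s: 52.0
position: [0.6226, -0.1587, 0.2916]
tcp_rot: [[0.983, 0.181, 0.002], [0.181, -0.983, -0.002], [0.001, 0.002, -1.0]]
force: [-0.5, 0.1, -1.0]
opening: 0.318
grasp_force: 30.0
```

{"fn": "send_rows", "kwargs": {
  "plan": [
    [255, 0, 0, 0, 0.1123],
    [255, 0, 0, 0, 0.1123],
    [255, 0, 0, 0, 0.1123],
    [255, 0, 0, 0, 0.1123],
    [255, 0, 0, 0, 0.1123],
    [255, 0, 0, 0, 0.1123],
    [255, 0, 0, 0, 0.1123],
    [255, 0, 0, 0, 0.1123],
    [255, 0, 0, 0, 0.1123],
    [255, 0, 0, 0, 0.1123],
    [255, 0, 0, 0, 0.1123],
    [255, 0, 0, 0, 0.1123],
    [255, 0, 0, 0, 0.1123],
    [255, 0, 0, 0, 0.1123],
    [255, 0, 0, 0, 0],
    [255, 0, 0, 0, 0]
  ]
}}

```text
time_s: 53.33
position: [0.6213, -0.1579, 0.2876]
tcp_rot: [[0.183, -0.983, -0.005], [-0.983, -0.183, 0.002], [-0.002, 0.004, -1.0]]
force: [-0.3, -0.0, -0.7]
opening: 0.316
grasp_force: 30.0
```

```bash
python3 - <<'E'
from h import *
plan(.5483,-.2994,.23,-79.6)
q,d=capture('top');s,ds=capture('side')
A=[]
for n,dd in(('top',d),('side',ds)):
    v,u=np.mgrid[0:480:1,250:500:1];o,r=ray(n,np.c_[u.ravel(),v.ravel()]);k=dd[0:480,250:500].ravel();A.append((o+r*k[:,None])[k>0])
P=np.vstack(A);P=P[(P[:,2]<.25)]
for x in np.arange(.68,.40,-.02):
    L=[]
    for y in np.arange(-.14,-.46,-.02):
        m=(abs(P[:,0]-x)<.01)&(abs(P[:,1]-y)<.01);L.append(f'{P[m,2].max()*1000:4.0f}' if m.any() else '   .')
    print(round(x,2),*L)
E
```

```text
pos [ 0.6213 -0.1579  0.2876] yaw -79.47 | rows 4 [0.0315 0.0243 0.0144] total [0.1259 0.0974 0.0577] | turn 1 0.0023 tot 0.0023
0.68  116    .    .   88   34   34   36   37   44  186  165   51  137   46   47   51
0.66  125    .  121   91   38   35   37   39   37   45   53  145  146  149  144  139
0.64  124  120  121   10   34   33   36   40   40   61   66  145  146  148  150  148
0.62  122  124  117    9    8   35   40   38   36   50   51   57  144  146  148  151
0.6  247  116   97   37 -791    6   11   41   37   39   35   50   55   57   73  107
0.58  250   81   39   37   11   10   10    9   21   37   38   41   38   55   58   50
0.56   39   36   34   40   38    9    8   12   14    8   38   41   37   12   13   53
0.54   42   39  140  103   47    9   18   14   15   15   13   15   17   17   14   18
0.52  104  148  149  110   44   12   15   15   14   18   14   15   22   53   59   16
0.5   40   39  144  143  103   12   19   21   16   19   17   19   17   67   66   28
0.48  105  143  154  148  106   36   16   16   16   19   19   17   23   27   66   59
0.46   40   42   45   44   42   10   15   16   18   16   15   15   20   20   61   23
0.44   14    6   10    9    8   12   15   16   16   15   14   14   17   14   16   15
0.42   17   10    9    7    7    9    9   12   11   10    8    9    9    6   10    7
0.4   12    6    2    6    6   10    9    7    4   10    9    8    5    9    4    7
```

{"fn": "send_rows", "kwargs": {
  "plan": [
    [255, 0.0314, 0.0294, 0, 0.002],
    [255, 0.0314, 0.0294, 0, 0],
    [255, 0.0314, 0.0294, 0, 0],
    [255, 0.0314, 0.0294, 0, 0],
    [255, 0, 0, 0, 0],
    [255, 0, 0, 0.03, 0],
    [255, 0, 0, 0.03, 0],
    [255, 0, 0, 0.03, 0],
    [255, 0, 0, 0.03, 0],
    [255, 0, 0, 0.03, 0],
    [255, 0, 0, 0.015, 0],
    [255, 0, 0, 0, 0],
    [255, 0, 0, 0, 0]
  ]
}}

```text
time_s: 54.52
position: [0.532, -0.2978, 0.1239]
tcp_rot: [[0.179, -0.984, -0.002], [-0.984, -0.179, 0.001], [-0.002, 0.002, -1.0]]
force: [1.3, -0.1, 0.0]
opening: 0.317
grasp_force: 30.0
```

```bash
python3 - <<'E'
from h import *
plan(.5286,-.303,.1145,-79.6)
E
```

```text
pos [ 0.532  -0.2978  0.1239] yaw -79.69 | rows 1 [0.0045 0.0042 0.0094] total [0.0045 0.0042 0.0094] | turn 1 -0.0016 tot -0.0016
```

{"fn": "send_rows", "kwargs": {
  "plan": [
    [255, 0, 0, 0.007, 0],
    [255, -0.005, 0, 0, 0],
    [255, -0.003, 0, 0, 0],
    [255, 0, 0, 0, 0],
    [255, 0, 0, 0, 0]
  ]
}}

```text
time_s: 54.93
position: [0.5312, -0.2902, 0.1187]
tcp_rot: [[0.179, -0.984, 0.001], [-0.984, -0.179, -0.001], [0.001, -0.001, -1.0]]
force: [-0.0, -0.2, -1.0]
opening: 0.313
grasp_force: 30.0
```

{"fn": "send_rows", "kwargs": {
  "plan": [
    [255, -0.005, 0, -0.003, 0],
    [255, -0.005, 0, -0.0026, 0],
    [255, 0, 0, 0, 0],
    [255, 0, 0, 0, 0]
  ]
}}

```text
time_s: 55.27
position: [0.5296, -0.2809, 0.1241]
tcp_rot: [[0.178, -0.984, 0.001], [-0.984, -0.178, -0.002], [0.002, -0.001, -1.0]]
force: [0.1, -0.9, -0.7]
opening: 0.32
grasp_force: 30.0
```

```bash
cat > dd.py <<'E'
from h import *
s=read_state();p=s['position'];C=np.array([.5255,-.1755]);e=np.array([.181,-.983])
D=(p[:2]-C)@e-.046;print('D',D.round(4),'force along -ey',s['force'][:2]@e,'z',p[2],'phi if contact',np.degrees(np.arcsin((D-.004)/.121)))
E
python3 dd.py
```

```text
D 0.0584 force along -ey 0.916271954908075 z 0.12412034039910509 phi if contact 26.696161532642567
```

{"fn": "send_rows", "kwargs": {
  "plan": [
    [255, -0.005, 0, -0.001, 0],
    [255, 0, 0, 0, 0],
    [255, 0, 0, 0, 0]
  ]
}}

```text
time_s: 55.52
position: [0.5287, -0.2759, 0.1248]
tcp_rot: [[0.178, -0.984, 0.001], [-0.984, -0.178, -0.001], [0.001, -0.001, -1.0]]
force: [1.9, -2.9, 0.9]
opening: 0.315
grasp_force: 30.0
```

{"fn": "send_rows", "kwargs": {
  "plan": [
    [255, -0.005, 0, -0.001, 0],
    [255, 0, 0, 0, 0],
    [255, 0, 0, 0, 0]
  ]
}}

```text
time_s: 55.77
position: [0.5274, -0.2704, 0.1254]
tcp_rot: [[0.178, -0.984, 0.0], [-0.984, -0.178, 0.0], [-0.0, -0.0, -1.0]]
force: [0.7, -2.4, -0.2]
opening: 0.316
grasp_force: 30.0
```

```bash
python3 dd.py
```

```text
D 0.0476 force along -ey 2.484657752166477 z 0.1254332687477995 phi if contact 21.13635596587701
```

{"fn": "send_rows", "kwargs": {
  "plan": [
    [255, -0.005, 0, -0.0017, 0],
    [255, -0.005, 0, -0.0016, 0],
    [255, -0.005, 0, -0.0014, 0],
    [255, -0.005, 0, -0.0012, 0],
    [255, -0.005, 0, -0.001, 0],
    [255, -0.005, 0, -0.0008, 0],
    [255, 0, 0, 0, 0],
    [255, 0, 0, 0, 0]
  ]
}}

```text
time_s: 56.43
position: [0.5215, -0.2402, 0.133]
tcp_rot: [[0.178, -0.984, -0.001], [-0.984, -0.178, 0.001], [-0.002, 0.001, -1.0]]
force: [0.4, -1.5, -0.3]
opening: 0.32
grasp_force: 30.0
```

```bash
python3 dd.py
```

```text
D 0.0168 force along -ey 1.499232107783272 z 0.13295451342066894 phi if contact 6.087596055680305
```

{"fn": "send_rows", "kwargs": {
  "plan": [
    [255, -0.005, 0, -0.0005, 0],
    [255, -0.004, 0, 0, 0],
    [255, -0.003, 0, 0, 0],
    [255, 0, 0, 0, 0],
    [255, 0, 0, 0, 0],
    [255, 0, 0, 0, 0]
  ]
}}

```text
time_s: 56.93
position: [0.5196, -0.2292, 0.1335]
tcp_rot: [[0.178, -0.984, -0.001], [-0.984, -0.178, 0.001], [-0.001, 0.0, -1.0]]
force: [-0.1, -2.4, 0.1]
opening: 0.319
grasp_force: 30.0
```

```bash
python3 dd.py; python3 - <<'E'
from h import *
q,d=capture('top')
for v in range(236,266,2):print(v,[('O' if 5<=h[0]<=22 and h[1]>140 else 'b' if 98<=h[0]<=120 and h[1]>110 else str(h[2]//26)) for h in cv2.cvtColor(q,cv2.COLOR_BGR2HSV)[v,355:400:2].tolist()])
E
```

```text
D 0.0057 force along -ey 2.3795092235001625 z 0.13345483532355576 phi if contact 0.7972738386431817
236 ['4', '4', '4', '6', '9', '6', '3', '5', '2', '3', '3', '3', '4', '4', '4', '4', '5', '5', '5', '5', '6', '6', '3']
238 ['4', '4', '4', '5', '6', '3', '4', '1', '4', '1', '5', '2', '3', '4', '4', '4', '4', '5', '5', '5', '5', '4', '1']
240 ['5', '5', '4', '5', '4', '4', '3', '1', '6', '3', '1', '4', '3', '3', '4', '4', '4', '4', '5', '5', '5', '1', '4']
242 ['5', '4', '5', '5', '4', '4', '4', '2', '1', '4', '4', '3', '1', '4', '2', '4', '4', '4', '4', '4', '1', '3', '4']
244 ['4', '4', '5', '5', '4', '4', '4', '4', '4', '2', '1', '4', '3', '4', '1', '2', '3', '4', '4', '2', '2', '4', '4']
246 ['2', '2', '2', '2', '2', '3', '4', '4', '3', '3', '3', '3', '3', '2', '3', '3', '2', '3', '2', '1', '4', '4', '4']
248 ['2', '2', '5', '3', '2', '2', '2', '3', '4', '3', '3', '3', '3', '3', '3', '2', '2', '2', '2', '2', '4', '4', '4']
250 ['2', '2', '3', '2', '3', '2', '3', '2', '2', '4', '3', '3', '3', '2', '2', '2', '3', '2', '2', '4', '4', '4', '3']
252 ['2', '2', '2', '2', '2', '3', '3', '2', '4', '2', '3', '4', '4', '4', '2', '0', '2', '2', '3', '4', '4', '4', '1']
254 ['2', '2', '2', '2', '3', '3', '3', '2', '3', '2', '2', '3', '4', '4', '4', '4', '1', '2', '4', '4', '4', '2', '1']
256 ['2', '3', '2', '2', '2', '2', '3', '2', '3', '2', '2', '2', '4', '4', '4', '5', '4', '4', '4', '4', '5', '1', '1']
258 ['2', '3', '2', '3', '2', '3', '3', '3', '3', '3', '3', '2', '1', '5', '4', '5', '3', '4', '4', '4', '2', '1', '1']
260 ['2', '3', '2', '3', '3', '3', '3', '2', '3', '2', '2', '2', '2', '3', '4', '4', '4', '4', '4', '4', '5', '5', '5']
262 ['2', '3', '3', '2', '3', '3', '2', '3', '2', '3', '2', '2', '5', '1', '4', '4', '5', '5', '4', '3', '6', '6', '6']
264 ['2', '3', '3', '3', '3', '2', '3', '3', '2', '3', '2', '2', '2', '2', '2', '5', '5', '5', '3', '6', '6', '6', '6']
```

{"fn": "send_rows", "kwargs": {
  "plan": [
    [255, -0.001, 0, 0, 0],
    [255, 0, 0, 0, 0],
    [255, 0.004, 0, 0, 0],
    [255, 0.004, 0, 0, 0],
    [255, 0, 0, -0.03, 0],
    [255, 0, 0, -0.03, 0],
    [255, 0, 0, -0.03, 0],
    [255, 0, 0, -0.03, 0],
    [255, 0, 0, -0.03, 0],
    [255, 0, 0, 0, 0]
  ]
}}

```text
time_s: 57.82
position: [0.5239, -0.2379, 0.2898]
tcp_rot: [[0.178, -0.984, 0.01], [-0.984, -0.178, -0.006], [0.008, -0.009, -1.0]]
force: [2.6, 0.1, -0.4]
opening: 0.323
grasp_force: 30.0
```

{"fn": "send_rows", "kwargs": {
  "plan": [
    [255, 0, 0, 0, -0.1122],
    [255, 0, 0, 0, -0.1122],
    [255, 0, 0, 0, -0.1122],
    [255, 0, 0, 0, -0.1122],
    [255, 0, 0, 0, -0.1122],
    [255, 0, 0, 0, -0.1122],
    [255, 0, 0, 0, -0.1122],
    [255, 0, 0, 0, -0.1122],
    [255, 0, 0, 0, -0.1122],
    [255, 0, 0, 0, -0.1122],
    [255, 0, 0, 0, -0.1122],
    [255, 0, 0, 0, -0.1122],
    [255, 0, 0, 0, -0.1122],
    [255, 0, 0, 0, -0.1122],
    [255, 0, 0, 0, 0],
    [255, 0, 0, 0, 0]
  ]
}}

```text
time_s: 59.15
position: [0.5206, -0.2358, 0.2827]
tcp_rot: [[0.985, 0.175, -0.002], [0.175, -0.985, 0.002], [-0.001, -0.002, -1.0]]
force: [0.4, 0.2, -1.2]
opening: 0.322
grasp_force: 30.0
```

```bash
python3 - <<'E'
from h import *
plan(.566,-.1685,.18,10.4)
E
```

```text
pos [ 0.5206 -0.2358  0.2827] yaw 10.08 | rows 3 [ 0.0189 -0.0194  0.0342] total [ 0.0566 -0.0582  0.1027] | turn 1 -0.0056 tot -0.0056
```

{"fn": "send_rows", "kwargs": {
  "plan": [
    [255, 0.019, -0.0194, 0, -0.0056],
    [255, 0.019, -0.0194, 0, 0],
    [255, 0.0186, -0.0194, 0, 0],
    [255, 0, 0, 0, 0],
    [255, 0, 0, 0.03, 0],
    [255, 0, 0, 0.03, 0],
    [255, 0, 0, 0.03, 0],
    [255, 0, 0, 0.025, 0],
    [255, 0, 0, 0, 0],
    [255, 0, 0, 0, 0],
    [255, 0, 0, 0, 0]
  ]
}}

```text
time_s: 60.07
position: [0.567, -0.1694, 0.1697]
tcp_rot: [[0.983, 0.182, 0.002], [0.182, -0.983, -0.001], [0.002, 0.001, -1.0]]
force: [1.1, -1.0, -0.8]
opening: 0.316
grasp_force: 30.0
```

```bash
python3 - <<'E'
from h import *
plan(.566,-.1685,.155,10.4)
p,d=capture('side');h=cv2.cvtColor(p,cv2.COLOR_BGR2HSV)
for v in range(204,258,2):print(v,*[('O' if 5<=h[v,u,0]<=22 and h[v,u,1]>140 else 'b' if 98<=h[v,u,0]<=120 and h[v,u,1]>110 else str(h[v,u,2]//26)) for u in range(334,388,1)],sep='')
E
```

```text
pos [ 0.567  -0.1694  0.1697] yaw 10.51 | rows 1 [-0.0009 -0.0011  0.0147] total [-0.0009 -0.0011  0.0147] | turn 1 0.0019 tot 0.0019
2044444444433444333322OOOOOO33577778788888888888888888888
20644444444333221111OOOOOOO444567777877888888888888888888
20844444444332211111OOOOOO5555567877777777777777777888787
21044444444333443222OOO5555555566776666666666666666666666
212444444443335677544454445555555444444444444444444444444
214444444443357887654444455555444555444444444445444444444
216444444443346655555556688765556OOO655555555555555555555
218444444443345555566788887556OOOOOOO66666666666666555656
2204444444443455556788876546OOOOOOOO666666666666666666666
2224444444443455567876444456OOOOOOO6678776666666666666666
2244444444444455554444444455OOOOOOO67887667OO766666666666
2264444444444455443444444455OOOOOOO55666OOOOOOO6666666666
2284444444444455544444444445OOOOO55557OOOOOOOO66666666666
23044444444444555544444456777655555557OOOOOOO667876666655
2324444444444455544444468888755bbbb656OOOOOOO678866666666
2344444444444455443bb3567766bbbbb88866OOOOOO5665555677666
23644444444444443bbbbb555556bb78888755OOOOO55555555666666
23844444444433bbbbbbbb65555788887656666654555555555656666
2404444444443bbbbbbbbb6555688765678888655bbb6555555555566
2424444444444bbbbbbbbb6555555445678766bbbb7887655bb555555
2444444444444bbbbbbbbb555443455555555bb7888876445bbbb6555
24644444444433bbbbbbbb45545bbbbb5555678888654445bbbbbbb55
24844444444433bbbbbbbb555bbbbbb65556788754445bbbbbbbbbb44
25044444444433bbbbbbbbbbbbbbbbb65555555444bbbbbbbbbbbb345
2524444444443333bbbbbbbbbbbbbbb655443445bbbbbbbbbbbbb3345
2544444444444333333bbbbbbbbbbbb555445bbbbbbbbbbbbbb334556
256444444444433444443bbbbbbbbbb5555bbbbbbbbbbbbb334456666
```

{"fn": "send_rows", "kwargs": {
  "plan": [
    [255, -0.0005, -0.001, 0.007, 0.002],
    [255, 0, 0, 0.007, 0],
    [255, 0, 0, 0, 0],
    [255, 0, 0, 0, 0]
  ]
}}

```text
time_s: 60.45
position: [0.5652, -0.1677, 0.1544]
tcp_rot: [[0.983, 0.181, -0.001], [0.181, -0.983, 0.0], [-0.001, -0.0, -1.0]]
force: [0.1, 0.4, -1.6]
opening: 0.317
grasp_force: 30.0
```

{"fn": "send_rows", "kwargs": {
  "plan": [
    [255, 0, 0, 0.003, 0],
    [255, 0, 0, 0.003, 0],
    [255, 0, 0, 0, 0],
    [255, 0, 0, 0, 0]
  ]
}}

```text
time_s: 60.78
position: [0.5654, -0.1678, 0.1483]
tcp_rot: [[0.983, 0.181, -0.0], [0.181, -0.983, 0.0], [-0.0, -0.0, -1.0]]
force: [0.5, -0.2, -0.1]
opening: 0.32
grasp_force: 30.0
```

{"fn": "send_rows", "kwargs": {
  "plan": [
    [255, 0, 0, 0.002, 0],
    [255, 0, 0, 0, 0],
    [255, 0, 0, 0, 0]
  ]
}}

```text
time_s: 61.03
position: [0.5654, -0.1678, 0.1465]
tcp_rot: [[0.983, 0.181, -0.0], [0.181, -0.983, 0.0], [-0.0, -0.0, -1.0]]
force: [-1.3, -0.7, -1.5]
opening: 0.316
grasp_force: 30.0
```

{"fn": "send_rows", "kwargs": {
  "plan": [
    [255, 0, 0, 0.004, 0],
    [255, 0, 0, 0.004, 0],
    [255, 0, 0, 0, 0],
    [255, 0, 0, 0, 0]
  ]
}}

```text
time_s: 61.37
position: [0.5653, -0.1677, 0.1381]
tcp_rot: [[0.983, 0.181, -0.001], [0.181, -0.983, 0.0], [-0.001, -0.001, -1.0]]
force: [-0.6, -0.0, -1.3]
opening: 0.318
grasp_force: 30.0
```

{"fn": "send_rows", "kwargs": {
  "plan": [
    [255, 0, 0, 0.004, 0],
    [255, 0, 0, 0.004, 0],
    [255, 0, 0, 0.003, 0],
    [255, 0, 0, 0, 0],
    [255, 0, 0, 0, 0]
  ]
}}

```text
time_s: 61.78
position: [0.5653, -0.1678, 0.1272]
tcp_rot: [[0.983, 0.182, -0.001], [0.182, -0.983, 0.0], [-0.001, -0.0, -1.0]]
force: [0.6, 0.6, -0.3]
opening: 0.318
grasp_force: 30.0
```

{"fn": "send_rows", "kwargs": {
  "plan": [
    [255, 0, 0, 0.003, 0],
    [255, 0, 0, 0, 0],
    [255, 0, 0, 0, 0]
  ]
}}

```text
time_s: 62.03
position: [0.5654, -0.1678, 0.1244]
tcp_rot: [[0.983, 0.182, -0.0], [0.182, -0.983, 0.0], [-0.0, -0.0, -1.0]]
force: [0.0, 0.4, -0.9]
opening: 0.315
grasp_force: 30.0
```

{"fn": "send_rows", "kwargs": {
  "plan": [
    [255, 0, 0, 0.002, 0],
    [255, 0, 0, 0, 0],
    [255, 0, 0, 0, 0]
  ]
}}

```text
time_s: 62.28
position: [0.5661, -0.168, 0.1232]
tcp_rot: [[0.983, 0.181, 0.002], [0.181, -0.983, -0.001], [0.001, 0.001, -1.0]]
force: [0.0, 0.6, 3.9]
opening: 0.316
grasp_force: 30.0
```

{"fn": "send_rows", "kwargs": {
  "plan": [
    [255, 0, 0, 0.0015, 0],
    [255, 0, 0, 0, 0],
    [0, 0, 0, 0, 0],
    [0, 0, 0, 0, 0],
    [0, 0, 0, 0, 0],
    [0, 0, 0, 0, 0],
    [0, 0, 0, 0, 0],
    [0, 0, 0, 0, 0],
    [0, 0, 0, -0.02, 0],
    [0, 0, 0, -0.03, 0],
    [0, 0, 0, -0.03, 0],
    [0, 0, 0, -0.03, 0],
    [0, 0, 0, -0.03, 0],
    [0, 0, 0, -0.03, 0]
  ]
}}

```text
time_s: 63.45
position: [0.5652, -0.1677, 0.2923]
tcp_rot: [[0.983, 0.181, -0.001], [0.181, -0.983, 0.0], [-0.0, -0.0, -1.0]]
force: [0.2, 0.3, -0.2]
opening: 0.994
grasp_force: 0.0
```

{"fn": "send_rows", "kwargs": {
  "plan": [
    [0, -0.008, -0.035, 0, 0],
    [0, -0.008, -0.035, 0, 0],
    [0, -0.008, -0.035, 0, 0],
    [0, -0.008, -0.035, 0, 0],
    [0, -0.008, -0.035, 0, 0],
    [0, -0.008, -0.035, 0, 0],
    [0, -0.008, -0.035, 0, 0],
    [0, -0.008, -0.035, 0, 0],
    [0, -0.008, -0.035, 0, 0],
    [0, 0, 0, 0, 0],
    [0, 0, 0, 0, 0]
  ]
}}

```text
time_s: 64.37
position: [0.4366, 0.1302, 0.2911]
tcp_rot: [[0.983, 0.186, -0.0], [0.186, -0.983, -0.0], [-0.0, 0.0, -1.0]]
force: [0.9, -0.1, 0.4]
opening: 0.999
grasp_force: 0.0
```

```bash
python3 - <<'E'
from h import *
np.set_printoptions(precision=4,suppress=True)
p,d=capture('top');s,ds=capture('side');cv2.imwrite('pics/t11f.png',p);cv2.imwrite('pics/s11f.png',s)
print(read_state()['position'])
a=blobs(p[220:265,330:385],(5,25),110,90,6);b=blobs(s[195:270,335:400],(5,25),110,80,20);print(a,b)
for i,j in zip(sorted(a,key=lambda q:q[0][1]),sorted(b,key=lambda q:q[0][1])):print(tri([np.array(i[0])+[330,220]],[np.array(j[0])+[335,195]]).round(4))
g=p[208:246,305:342].min(2)//26
for r in g:print(''.join(str(x) for x in r))
g=s[225:265,298:345].min(2)//26
print()
for r in g:print(''.join(str(x) for x in r))
E
```

```text
[0.4381 0.1284 0.2911]
[([24.33, 4.67], 33, [21, 3, 9, 5]), ([26.71, 16.84], 31, [23, 15, 9, 5]), ([28.71, 28.81], 31, [25, 27, 9, 5])] [([27.39, 29.13], 67, [24, 24, 8, 11]), ([37.25, 35.35], 99, [33, 29, 10, 15])]
[[ 0.5619 -0.1845  0.074   0.0303]]
[[ 0.5193 -0.1917  0.0861  0.0286]]
4433444444444443444433333355555554431
4444444444444443344333333422455553641
4444444444344443343333334444432233531
4444344444344443333333333444444433430
4444444444444343433333344443444444310
4444444444444444433333344443444446410
4444333444444444443433344444444455322
4444433443344444333343333444444456423
3444333333434444334433433444444443232
2444343433444443444444443444444444443
0444334433343334444444444444444444444
1244443333333334344444444444444444444
1145444333333434443444444444444444344
1124444333334334444444444444444444444
2104444444443334434444444444444444444
2110444444444444333344444344444444422
4211344444444444433344443444444443212
4311044444444443443344444444444443122
4431113444443444444334444444444443212
4442113765334444433344444444444444212
4444210544323333333355444444444444212
44442101685333
[... 1852 characters left out ...]
2222222222222222222222222222
22222222222222222222222222222222222222222222222
22222222222222222222222222222222222222222222222
22222222222222222222222222222222222222222222222
22222222222222222222222222222222222222222222222
22222222222222222222222222222222222222222222222
22222222222222222222222222222222222222222222222
22222222222222222222222222222222222222222222222
22222222222222222222222222222222222222222222222
22222222222222222222222222222222222222222222222
22222222222222222222222222222222222222222222222
22222222222222222222222222222222222222222222222
22222222222222222222222222222222222222222222222
22222222222222222222222222222222222222222222222
22222222222222222222222222222222222222222222222
```

{"fn": "send_rows", "kwargs": {
  "plan": [
    [0, 0.0163, -0.031, 0, 0],
    [0, 0.0163, -0.031, 0, 0],
    [0, 0.0163, -0.031, 0, 0],
    [0, 0.0163, -0.031, 0, 0],
    [0, 0.0163, -0.031, 0, 0],
    [0, 0.0163, -0.031, 0, 0],
    [0, 0, 0, 0, 0],
    [0, 0, 0, 0, 0]
  ]
}}

```text
time_s: 65.13
position: [0.5015, 0.3294, 0.2902]
tcp_rot: [[0.983, 0.182, -0.0], [0.182, -0.983, -0.001], [-0.0, 0.001, -1.0]]
force: [-0.5, -0.5, 0.2]
opening: 1.0
grasp_force: 0.0
```

```bash
python3 - <<'E'
from h import *
np.set_printoptions(precision=4,suppress=True)
p,d=capture('top');s,ds=capture('side');cv2.imwrite('pics/t12f.png',p);cv2.imwrite('pics/s12f.png',s)
a=blobs(p[220:265,330:385],(5,25),110,90,6);b=blobs(s[195:270,330:400],(5,25),110,80,20);print(len(a),len(b))
for i,j in zip(sorted(a,key=lambda q:q[0][1]),sorted(b,key=lambda q:q[0][1])):print(tri([np.array(i[0])+[330,220]],[np.array(j[0])+[330,195]]).round(4))
C=np.array([[.56,-.06,.012]]);cal=calibration('side');print('side px',cv2.projectPoints((C-cal['xyz'])@cal['rotation'],np.zeros(3),np.zeros(3),np.array([[cal['fx'],0,cal['cx']],[0,cal['fy'],cal['cy']],[0,0,1]]),cal['dist_coeffs'])[0].ravel())
g=s[228:262,298:345].min(2)//26
for i,r in enumerate(g):print(228+i,''.join(str(x) for x in r))
g=cv2.resize(p[222:246,304:334],None,fx=2,fy=2,interpolation=cv2.INTER_CUBIC).min(2)//26
for i,r in enumerate(g):print(222+i/2,''.join(str(x) for x in r))
# depth of relay area
v,u=np.mgrid[224:246,306:334];o,r=ray('top',np.c_[u.ravel(),v.ravel()]);P=o+r*d[224:246,306:334].ravel()[:,None]
m=P[:,2]>.017;print(m.sum(),P[m].mean(0),np.percentile(P[m,2],[10,50,90]))
q=P[m][:,:2].astype(np.float32);print(cv2.minAreaRect(q))
E
```

```text
3 3
[[ 0.565  -0.1687  0.1239  0.001 ]]
[[ 0.5243 -0.1771  0.1258  0.0009]]
[[ 0.4845 -0.1837  0.1287  0.0015]]
side px [322.2078 253.6076]
228 44444444444433333334444444443222222222223333344
229 44433444444333333344444444443222222223333433444
230 44444444444333334444444443332222223333344444444
231 44444444444343444433343333322223333334444443334
232 44444444444333444433333322333333344444444433234
233 44444444444334444433222233333333444444444322234
234 44444444444444444433333333444444444444433221234
235 44444444444444443333333344444444444444322111234
236 44444444444443333333344444444444444443321111234
237 44444444444443333333444444444444444443211111234
238 44444444443443333333444444444444444443211111234
239 44444444443333333333444444444444444443211111124
240 44444444443333333333444444444444444443211111123
241 44444444443443333333334444444444444443211111122
242 44444444444443443343444444444444444443211111111
243 44444444444444333444444444444444444444321111111
244 44444444444444433444444444444444444444322111111
245 44444444444444434444444444444444444444432211111
246 44444444444444444444
[... 3484 characters left out ...]
444
242.0 444433333344555554433333333444443211012345555444444444444444
242.5 444333344556677766555443344444543221100013343333344444333444
243.0 444333456777778777776554333444444321111112333333334433333456
243.5 444444567888888888888764433444444332111112333333333333333455
244.0 444455677787777777888775443444444433211111333333333333333344
244.5 345567788777777777778877544444444443321011233334334333333333
245.0 345677888777777777777777655444444444321111122344444433333333
245.5 346777888777778877777787765443333444322111012344444433333333
205 [ 0.5365 -0.0468  0.0333] [0.0211 0.0257 0.0307]
((0.4763087034225464, -0.03995418921113014), (0.07025434821844101, 0.19948232173919678), 86.74430847167969)
```

```bash
python3 - <<'E'
from h import *
np.set_printoptions(precision=4,suppress=True)
B=on('top',[(312.3,227.2),(328.8,230.3),(326.3,240.8),(310.8,238)],.002);S=on('top',[(314.6,229.2),(326.4,231.6),(324,238),(313,235.8)],.027)
for P in(B,S):
    d=P[0]+P[3]-P[1]-P[2];print(P.mean(0),'y-axis yaw',np.degrees(np.arctan2(d[1],d[0])))
    e=P[0]+P[1]-P[2]-P[3];print('x-axis yaw',np.degrees(np.arctan2(e[1],e[0])),np.linalg.norm(d)/2,np.linalg.norm(e)/2)
s=cv2.imread('pics/s12f.png');g=s[245:280,300:345].min(2)//26
for i,r in enumerate(g):print(245+i,''.join(str(x) for x in r))
E
```

```text
[ 0.5441 -0.0531  0.002 ] y-axis yaw 80.7077194867428
x-axis yaw -9.318222100947853 0.05847827661742452 0.03914334833516984
[ 0.5429 -0.0532  0.027 ] y-axis yaw 79.74227035104293
x-axis yaw -15.753409364604849 0.041140292399786005 0.02416976912531938
245 444444444444434444444444444444444444432211111
246 444444444444444444444444444444444444443221111
247 444444444444434444444444444444444444443322111
248 444443444444334444444444444444444444444433211
249 433333344433333444343444444444444444444443321
250 433343333333344433333334444544444444444444332
251 333343333333334433333344445654444444444444433
252 433333333334444443333445556554444444444444443
253 333343333344444444444566766543444444444444444
254 233334444444445544555677776543444444444444444
255 222333444444455555666777787654444444444444444
256 222223333444445555677777788765544444444444344
257 222222223333333445677777788765554444444444344
258 322222122222223335677777777655444444444444434
259 333322221222222334677776655443333344444344433
260 443333222222122345566655443332222344444344433
261 444444333322222455554433322221123444444443333
[... 200 characters left out ...]

266 444444444444455543334556654332222111122222233
267 444444444444445555556777766544322222111122222
268 444444444444445566778888877765443322222222222
269 444444444444444567888888888877644333322222222
270 444444444444444567888888888887654443333333322
271 444444444444444578888888888888764443444444433
272 444444444444445678888877788888765444444444443
273 444444444444445688888765678888875434444444433
274 444444444444445788888765678888875443344443333
275 444444443444445688888876788888875433333333334
276 444444444444445678888888888888875433333334444
277 444444444444445678888888888888775433334444444
278 444444444444445678888888888887765433444444444
279 444444444444445677788888888877765444444444444
```

{"fn": "send_rows", "kwargs": {
  "plan": [
    [97, 0, 0, 0, -0.1128],
    [97, 0, 0, 0, -0.1128],
    [97, 0, 0, 0, -0.1128],
    [97, 0, 0, 0, -0.1128],
    [97, 0, 0, 0, -0.1128],
    [97, 0, 0, 0, -0.1128],
    [97, 0, 0, 0, -0.1128],
    [97, 0, 0, 0, -0.1128],
    [97, 0, 0, 0, -0.1128],
    [97, 0, 0, 0, -0.1128],
    [97, 0, 0, 0, -0.1128],
    [97, 0, 0, 0, -0.1128],
    [97, 0, 0, 0, 0],
    [97, 0, 0, 0, 0]
  ]
}}

```text
time_s: 66.4
position: [0.5002, 0.3278, 0.2912]
tcp_rot: [[0.04, 0.999, -0.0], [0.999, -0.04, -0.0], [-0.0, -0.0, -1.0]]
force: [0.1, 0.2, 0.5]
opening: 0.617
grasp_force: 0.0
```

```bash
python3 - <<'E'
from h import *
np.set_printoptions(precision=4,suppress=True)
print(read_state()['opening'],read_state()['joint_positions'].round(0));plan(.5413,-.0649,.15,88)
print(tri([(319.9,233.3)],[(323.7,256)]),on('side',[(323.7,256)],.026),on('top',[(319.9,233.3)],.026))
E
```

```text
0.6173223892321487 [23. 25. 82. -0. 73. 25.]
pos [0.5002 0.3278 0.2912] yaw 87.71 | rows 12 [-0.0326  0.0047  0.0118] total [-0.3907  0.0568  0.1414] | turn 1 -0.005 tot -0.005
[[ 0.5441 -0.0552  0.023   0.0017]] [[ 0.5418 -0.0549  0.026 ]] [[ 0.5442 -0.0545  0.026 ]]
```

{"fn": "send_rows", "kwargs": {
  "plan": [
    [97, -0.0326, 0.0047, 0, -0.005],
    [97, -0.0326, 0.0047, 0, 0],
    [97, -0.0326, 0.0047, 0, 0],
    [97, -0.0326, 0.0047, 0, 0],
    [97, -0.0326, 0.0047, 0, 0],
    [97, -0.0326, 0.0047, 0, 0],
    [97, -0.0326, 0.0047, 0, 0],
    [97, -0.0326, 0.0047, 0, 0],
    [97, -0.0326, 0.0047, 0, 0],
    [97, -0.0326, 0.0047, 0, 0],
    [97, -0.0326, 0.0047, 0, 0],
    [97, -0.0326, 0.0047, 0, 0],
    [97, 0, 0, 0.03, 0],
    [97, 0, 0, 0.03, 0],
    [97, 0, 0, 0.03, 0],
    [97, 0, 0, 0.03, 0],
    [97, 0, 0, 0.02, 0],
    [97, 0, 0, 0, 0],
    [97, 0, 0, 0, 0]
  ]
}}

```text
time_s: 67.98
position: [0.5438, -0.0636, 0.1505]
tcp_rot: [[0.032, 0.999, -0.002], [0.999, -0.032, 0.001], [0.001, -0.002, -1.0]]
force: [1.2, -0.4, -0.3]
opening: 0.618
grasp_force: 0.0
```

```bash
python3 - <<'E'
from h import *
plan(.5413,-.0649,.028,88)
E
```

```text
pos [ 0.5438 -0.0636  0.1505] yaw 88.15 | rows 4 [-0.0004 -0.0005  0.0306] total [-0.0014 -0.0021  0.1225] | turn 1 0.0027 tot 0.0027
```

{"fn": "send_rows", "kwargs": {
  "plan": [
    [97, -0.0014, -0.0021, 0.03, 0],
    [97, 0, 0, 0.03, 0],
    [97, 0, 0, 0.02, 0],
    [97, 0, 0, 0, 0],
    [97, 0, 0, 0, 0]
  ]
}}

```text
time_s: 68.4
position: [0.5431, -0.0649, 0.0721]
tcp_rot: [[0.031, 1.0, 0.001], [1.0, -0.031, -0.0], [-0.0, 0.001, -1.0]]
force: [0.3, -0.7, -0.3]
opening: 0.622
grasp_force: 0.0
```

{"fn": "send_rows", "kwargs": {
  "plan": [
    [97, 0, 0, 0.01, 0],
    [97, 0, 0, 0.01, 0],
    [97, 0, 0, 0, 0],
    [97, 0, 0, 0, 0]
  ]
}}

```text
time_s: 68.73
position: [0.5424, -0.0645, 0.0512]
tcp_rot: [[0.03, 1.0, -0.0], [1.0, -0.03, 0.0], [0.0, -0.0, -1.0]]
force: [0.4, 0.2, -0.0]
opening: 0.621
grasp_force: 0.0
```

{"fn": "send_rows", "kwargs": {
  "plan": [
    [97, 0, 0, 0.008, 0],
    [97, 0, 0, 0.008, 0],
    [97, 0, 0, 0.0065, 0],
    [97, 0, 0, 0, 0],
    [97, 0, 0, 0, 0]
  ]
}}

```text
time_s: 69.15
position: [0.5419, -0.0644, 0.0278]
tcp_rot: [[0.03, 1.0, -0.002], [1.0, -0.03, 0.001], [0.0, -0.002, -1.0]]
force: [0.5, -0.1, -0.2]
opening: 0.619
grasp_force: 0.0
```

{"fn": "send_rows", "kwargs": {
  "plan": [
    [97, 0, 0, 0.005, 0],
    [97, 0, 0, 0, 0],
    [255, 0, 0, 0, 0],
    [255, 0, 0, 0, 0],
    [255, 0, 0, 0, 0],
    [255, 0, 0, 0, 0],
    [255, 0, 0, 0, 0],
    [255, 0, 0, 0, 0],
    [255, 0, 0, 0, 0],
    [255, 0, 0, 0, 0],
    [255, 0, 0, 0, 0],
    [255, 0, 0, 0, 0]
  ]
}}

```text
time_s: 70.15
position: [0.5425, -0.0646, 0.0236]
tcp_rot: [[0.03, 1.0, 0.0], [1.0, -0.03, -0.0], [-0.0, 0.0, -1.0]]
force: [-0.8, 0.1, -0.4]
opening: 0.529
grasp_force: 28.5
```

{"fn": "send_rows", "kwargs": {
  "plan": [
    [255, 0, 0, -0.01, 0],
    [255, 0, 0, -0.02, 0],
    [255, 0, 0, -0.03, 0],
    [255, 0, 0, -0.03, 0],
    [255, 0, 0, -0.03, 0],
    [255, 0, 0, -0.03, 0],
    [255, 0, 0, -0.03, 0],
    [255, 0, 0, 0, 0],
    [255, 0, 0, 0, 0]
  ]
}}

```text
time_s: 70.9
position: [0.5433, -0.0648, 0.206]
tcp_rot: [[0.03, 1.0, 0.005], [1.0, -0.03, -0.002], [-0.001, 0.005, -1.0]]
force: [-0.0, -0.3, -1.4]
opening: 0.536
grasp_force: 28.5
```

```bash
python3 - <<'E'
from h import *
plan(.4917,-.3235,.2,93.3)
p,d=capture('side');q,_=capture('top');cv2.imwrite('pics/s13f.png',p)
g=p[225:262,298:345].min(2)//26
for i,r in enumerate(g[::2]):print(''.join(str(x) for x in r))
E
```

```text
pos [ 0.5433 -0.0648  0.206 ] yaw 88.3 | rows 8 [-0.0325 -0.0055  0.0008] total [-0.2601 -0.044   0.0061] | turn 1 -0.0872 tot -0.0872
21222111223333333333333333333333322100000011235
22111111123333333333333333333333322111111222334
21121211222333333333333333333333322222333344444
22112111122333333333333333333333333334444443334
22212211112333333333333333333333333344443322234
22212221112333333333333333333333333333322211234
32122122112233333333333333333333333333211111234
32212222112233333333333333333333333333211111134
32221221112233333333333333333333333333211111122
33221122112345433333333333333333333233221111111
45542222234566533333333333333333333333432211111
56776666677765433333333333333333333333443322111
45677788777665433333333333333333333333444443321
34567777777665433333333333333333333333344444433
33456666665543333333333333333333333333344444444
33333233322222333333333333333333333333444444444
33332212221112233333333333333333333333344444444
33332222212112233333333333333333333333343444444
33332222222111233333333333333333333333344444333
```

{"fn": "send_rows", "kwargs": {
  "plan": [
    [255, -0.0324, -0.0062, 0, 0],
    [255, -0.0324, -0.0062, 0, 0],
    [255, -0.0324, -0.0062, 0, 0],
    [255, -0.0324, -0.0062, 0, 0],
    [255, -0.0324, -0.0062, 0, 0],
    [255, -0.0324, -0.0062, 0, 0],
    [255, -0.0324, -0.0062, 0, 0],
    [255, -0.0324, -0.0062, 0, 0],
    [255, 0, 0, 0, -0.0872],
    [255, 0, 0, 0.03, 0],
    [255, 0, 0, 0.03, 0],
    [255, 0, 0, 0.03, 0],
    [255, 0, 0, 0.03, 0],
    [255, 0, 0, 0.016, 0],
    [255, 0, 0, 0, 0],
    [255, 0, 0, 0, 0]
  ]
}}

```text
time_s: 72.33
position: [0.4837, -0.3209, 0.0652]
tcp_rot: [[-0.057, 0.998, -0.004], [0.998, 0.057, 0.004], [0.004, -0.004, -1.0]]
force: [-0.3, -0.4, -0.4]
opening: 0.533
grasp_force: 28.5
```

```bash
python3 - <<'E'
from h import *
plan(.4858,-.3225,.034,93.3)
p,d=capture('side');cv2.imwrite('pics/s14f.png',p)
g=p[222:256,378:426].min(2)//26
for i,r in enumerate(g):print(222+i,''.join(str(x) for x in r))
E
```

```text
pos [ 0.4837 -0.3209  0.0652] yaw 93.28 | rows 1 [-0.0019  0.0021  0.0312] total [-0.0019  0.0021  0.0312] | turn 1 -0.0003 tot -0.0003
222 344444444444444444444332334566532122222222222222
223 344444444444444444444333445677642112222222222222
224 444444444444444444444445556777653211222222222222
225 444444444444444444455555667777765321222222222222
226 444444444444444443455556677777776431122333222223
227 444444444444455543334445677777776532112333322223
228 444444444445555543222334677777665432112334322222
229 565444444555555554222334567765543321111233332122
230 776544445555555655322345566544332211111123332111
231 877545555555555565422345554432221111000123321111
232 876555555555555555532234443322221111111233321111
233 765556555555555444543222322222233221112344321110
234 555555555555544433454322121223444321123444321111
235 445555555555443222455422222345554321113344321122
236 444555555555432212345442334555543211112344332234
237 444455555555432211234544445554322111112234433344
238 444445555555543211123455544432211111122334444444
239 444444555555554321112344432221111111223445555555
240 444444455555554432111223221111111112334445555555
241 543454455555555443221111111111111233444555555555
242 543344444555555544322111111111112344455555555555
243 432233444455555554432111111112233445555555555554
244 432122345445555555443211111123344455555555555444
245 332111234444555555554322112234445555555555554444
246 322111123444455555554432223344555555555555444444
247 221111113444445555555443334445555555555545444444
248 211111112344445555555554444555555555554444444444
249 111111123444444555555555555555555555444444444444
250 111111123444444455555555555555555554444444444444
251 111111123444444445555555555555555444444444444444
252 111111133344444444555555555555554444444444444443
253 111012333444444444455555565555444444444444444333
254 111123344444444444444555555544444444444444433333
255 111233344444444344444455555544444444444444333322
```

{"fn": "send_rows", "kwargs": {
  "plan": [
    [255, -0.0019, 0.0015, 0.01, 0],
    [255, 0, 0, 0.01, 0],
    [255, 0, 0, 0.007, 0],
    [255, 0, 0, 0, 0],
    [255, 0, 0, 0, 0]
  ]
}}

```text
time_s: 72.8
position: [0.4865, -0.3237, 0.0402]
tcp_rot: [[-0.057, 0.998, -0.001], [0.998, 0.057, 0.001], [0.001, -0.001, -1.0]]
force: [-0.1, 0.0, -0.9]
opening: 0.528
grasp_force: 28.5
```

{"fn": "send_rows", "kwargs": {
  "plan": [
    [255, 0, 0, 0.002, 0],
    [255, 0, 0, 0.002, 0],
    [255, 0, 0, 0, 0],
    [255, 0, 0, 0, 0]
  ]
}}

```text
time_s: 73.13
position: [0.4868, -0.324, 0.0367]
tcp_rot: [[-0.057, 0.998, 0.0], [0.998, 0.057, -0.0], [-0.0, 0.0, -1.0]]
force: [0.5, -0.7, -1.4]
opening: 0.536
grasp_force: 28.5
```

{"fn": "send_rows", "kwargs": {
  "plan": [
    [255, 0, 0, 0.001, 0],
    [255, 0, 0, 0, 0],
    [255, 0, 0, 0, 0]
  ]
}}

```text
time_s: 73.38
position: [0.4867, -0.324, 0.0356]
tcp_rot: [[-0.057, 0.998, -0.0], [0.998, 0.057, -0.0], [-0.0, -0.0, -1.0]]
force: [0.2, 0.5, -0.4]
opening: 0.531
grasp_force: 28.5
```

{"fn": "send_rows", "kwargs": {
  "plan": [
    [255, 0.0015, -0.001, 0.001, 0],
    [255, 0, 0, 0, 0],
    [255, 0, 0, 0, 0]
  ]
}}

```text
time_s: 73.63
position: [0.4855, -0.3223, 0.0345]
tcp_rot: [[-0.057, 0.998, -0.0], [0.998, 0.057, 0.0], [0.0, -0.0, -1.0]]
force: [-0.3, -0.2, -0.6]
opening: 0.536
grasp_force: 28.5
```

{"fn": "send_rows", "kwargs": {
  "plan": [
    [255, 0, 0, 0.001, 0],
    [255, 0, 0, 0, 0],
    [255, 0, 0, 0, 0]
  ]
}}

```text
time_s: 73.88
position: [0.4857, -0.3225, 0.0335]
tcp_rot: [[-0.057, 0.998, -0.0], [0.998, 0.057, 0.0], [0.0, -0.0, -1.0]]
force: [-0.5, -0.6, 0.0]
opening: 0.535
grasp_force: 28.5
```

{"fn": "send_rows", "kwargs": {
  "plan": [
    [255, 0, 0, 0.001, 0],
    [255, 0, 0, 0, 0],
    [255, 0, 0, 0, 0]
  ]
}}

```text
time_s: 74.13
position: [0.4858, -0.3227, 0.0326]
tcp_rot: [[-0.057, 0.998, 0.0], [0.998, 0.057, -0.0], [-0.0, 0.0, -1.0]]
force: [0.5, 0.1, -0.2]
opening: 0.538
grasp_force: 28.5
```

One more mm, then release, rise and look from a clear spot.

{"fn": "send_rows", "kwargs": {
  "plan": [
    [255, 0, 0, 0.001, 0],
    [255, 0, 0, 0, 0],
    [255, 0, 0, 0, 0]
  ]
}}

```text
time_s: 74.38
position: [0.4858, -0.3227, 0.0325]
tcp_rot: [[-0.058, 0.998, 0.0], [0.998, 0.058, -0.0], [-0.0, 0.0, -1.0]]
force: [-1.0, 0.5, 6.4]
opening: 0.532
grasp_force: 28.5
```

{"fn": "send_rows", "kwargs": {
  "plan": [
    [0, 0, 0, 0, 0],
    [0, 0, 0, 0, 0],
    [0, 0, 0, 0, 0],
    [0, 0, 0, 0, 0],
    [0, 0, 0, 0, 0],
    [0, 0, 0, -0.02, 0],
    [0, 0, 0, -0.03, 0],
    [0, 0, 0, -0.03, 0],
    [0, 0, 0, -0.04, 0],
    [0, 0, 0, -0.04, 0],
    [0, 0, 0, -0.04, 0],
    [0, 0, 0, -0.04, 0],
    [0, 0, 0, 0, 0]
  ]
}}

```text
time_s: 75.47
position: [0.4892, -0.3258, 0.2804]
tcp_rot: [[-0.058, 0.998, 0.012], [0.998, 0.058, -0.012], [-0.013, 0.012, -1.0]]
force: [-0.6, -0.5, 0.8]
opening: 0.997
grasp_force: 0.0
```

{"fn": "send_rows", "kwargs": {
  "plan": [
    [0, 0.04, 0, 0, 0],
    [0, 0.04, 0, 0, 0],
    [0, 0.04, 0, 0, 0],
    [0, 0.04, 0, 0, 0],
    [0, 0.04, 0, 0, 0],
    [0, 0.04, 0, 0, 0],
    [0, 0.04, 0, 0, 0],
    [0, 0.04, 0, 0, 0],
    [0, 0.04, 0, 0, 0],
    [0, 0.04, 0, 0, 0],
    [0, 0.04, 0, 0, 0],
    [0, 0, 0, 0, 0],
    [0, 0, 0, 0, 0]
  ]
}}

```text
time_s: 76.55
position: [0.4596, 0.1188, 0.2713]
tcp_rot: [[-0.063, 0.998, -0.0], [0.998, 0.063, -0.0], [-0.0, -0.0, -1.0]]
force: [-0.8, -0.6, 0.0]
opening: 1.003
grasp_force: 0.0
```

```bash
python3 - <<'E'
from h import *
p,d=capture('side');q,_=capture('top');cv2.imwrite('pics/s15f.png',p);cv2.imwrite('pics/t15f.png',q)
g=cv2.resize(q[236:270,376:408],None,fx=2,fy=2,interpolation=cv2.INTER_CUBIC).min(2)//26
for i,r in enumerate(g):print(236+i/2,''.join(str(x) for x in r))
g=p[218:256,382:426].min(2)//26
for i,r in enumerate(g):print(218+i,''.join(str(x) for x in r))
E
```

```text
236.0 4444444444444444444444444444444444444444444444444444444444554444
236.5 4444444444444444444444444444444444444444555554444554444555555555
237.0 4444444444444445444444433344444444444445555555555555555555555555
237.5 5544455544555555555555444444444444444444555555555555555555555555
238.0 5555555555555555555555555555555555555555555555555555555555555555
238.5 5555555555555555555555555555555555555555555555555555555555555555
239.0 5555666655555555555555555555555555555555555555555555555555555555
239.5 5556677665555555555555555555555555555555555555555555555555555555
240.0 5556677665555555555555555555555555555555555555555555555555555555
240.5 5556666655555555555555555555555555555555555555555555555555555555
241.0 5555665555555555555555555555555555555555555555555555555555555555
241.5 5555555555555555555555555555555555555555555555555555555555555555
242.0 5555555555555555555555555555555555555555555555555555555555555555
242.5 5555555555555555555555555555555555555555555555555555555555555555
243.0 5555555555555555555555555555555555555555555555555555555555555555
243.5 65555555555555555555555555555
[... 4889 characters left out ...]
33444555555555
242 45445555555554555433455554333344455555555555
243 23444455555555455555555433233445555555555554
244 22345455555555555555443223344455555555555444
245 11234445555555554443222234445555555555554444
246 11123444555555555433223344555555555555544444
247 11113444455555555543334455555555555555444444
248 11113444445555555554445555555555554444444444
249 11123444444555555555555555555555544444444444
250 11123444444455555555555555555554444444444444
251 11123444444445555555555555555544444444444443
252 11133444444444555555555555554444444444444444
253 12333444444444455555665555544444444444443333
254 23334444444444444555665554444444444444433333
255 33444444444444444455555544444444444444333322
```

```bash
cat > rel.py <<'E'
from h import *
np.set_printoptions(precision=4,suppress=True)
def rel(Sc,Bs=None):
    for P,n in((on('top',Sc,.036),'screws'),)+(((on('top',Bs,.011),'base'),) if Bs else ()):
        d=P[0]+P[3]-P[1]-P[2];e=P[0]+P[1]-P[2]-P[3]
        print(n,P.mean(0),'yaw from y',np.degrees(np.arctan2(d[1],d[0]))-90,'from x',np.degrees(np.arctan2(e[1],e[0])),np.linalg.norm(d)/2,np.linalg.norm(e)/2)
E
python3 - <<'E'
from rel import *
rel([(387.3,247.2),(398.4,248.5),(398.3,255.0),(386.2,253.8)])
rel([(387.3,247.2),(398.4,248.5),(398.3,255.0),(386.2,253.8)],[(384.3,245),(400.3,246.3),(399.7,258.2),(383.3,257)])
# subpixel screws
q=cv2.imread('pics/t15f.png');g=q.min(2).astype(float)
S=[]
for u,v in[(387.3,247.2),(398.4,248.5),(398.3,255.0),(386.2,253.8)]:
    y0,x0=int(round(v))-1,int(round(u))-1;w=np.clip(g[y0:y0+3,x0:x0+3]-100,0,None);yy,xx=np.mgrid[y0:y0+3,x0:x0+3];S.append(((w*xx).sum()/w.sum(),(w*yy).sum()/w.sum()))
print(np.array(S));rel(S)
m=(q.max(2)<75);print('pad dark rows/cols',[(v,np.nonzero(m[v,376:408])[0][[0,-1]]+376) for v in (245,246,257,258,259,260) if m[v,376:408].any()])
q0=cv2.imread('pics/t2f.png');k=(q0.max(2)<80)[236:268,376:408];n,l,st,cc=cv2.connectedComponentsWithStats(k.astype('uint8'));i=1+st[1:,4].argmax();print(st[i],cc[i]+[376,236],on('top',[cc[i]+[376,236]],.009))
ys,xs=np.nonzero(l==i)
for c in (384,388,392,396,400):print(c,[g0 for g0 in (ys[xs==c-376].min()+236,ys[xs==c-376].max()+236)],end=' ')
pr=q0.min(2).astype(float)
for c in (385,399):print(c,pr[240:264,c].astype(int).tolist())
for r in (248,257):print(r,pr[r,378:407].astype(int).tolist())
E
```

```text
screws [ 0.4858 -0.3104  0.036 ] yaw from y -4.960812610107922 from x -4.83588626461654 0.04083943746084208 0.023121162251896227
screws [ 0.4858 -0.3104  0.036 ] yaw from y -4.960812610107922 from x -4.83588626461654 0.04083943746084208 0.023121162251896227
base [ 0.4858 -0.3121  0.011 ] yaw from y -3.2156056429410995 from x -3.429728902987551 0.05781925493969377 0.042762323187051095
[[386.7571 247.2627]
 [398.2337 248.3373]
 [397.826  254.6289]
 [386.0753 253.6595]]
screws [ 0.4863 -0.3093  0.036 ] yaw from y -3.8347358738081425 from x -4.507489883077135 0.04082240352161023 0.02238286169511913
pad dark rows/cols [(245, array([382, 400])), (246, array([385, 389])), (257, array([400, 401])), (258, array([383, 401])), (259, array([383, 401]))]
[  6   9  20  15 284] [391.9014 252.0211] [[ 0.4845 -0.3124  0.009 ]]
384 [np.int64(245), np.int64(259)] 388 [np.int64(245), np.int64(259)] 392 [np.int64(245), np.int64(259)] 396 [np.int64(245), np.int64(259)] 400 [np.int64(245), np.int64(259)] 385 [143, 138, 139, 148, 149, 26, 35, 36, 41, 41, 44, 40, 29, 34, 39, 42, 34, 37, 39, 31, 75, 153, 141, 140]
399 [138, 135, 138, 142, 89, 26, 38, 37, 39, 38, 37, 39, 33, 33, 35, 38, 48, 27, 34, 46, 126, 141, 142, 137]
248 [139, 142, 142, 152, 85, 23, 42, 41, 39, 36, 40, 40, 38, 40, 39, 44, 44, 42, 32, 44, 24, 39, 37, 48, 133, 141, 134, 135, 139]
257 [148, 144, 140, 153, 114, 54, 32, 37, 44, 31, 41, 39, 37, 32, 38, 33, 38, 34, 42, 32, 40, 27, 37, 25, 110, 142, 139, 134, 136]
```

```bash
python3 - <<'E'
from h import *
plan(.4859,-.3112,.06,86)
E
```

```text
pos [0.4603 0.1164 0.2713] yaw 93.33 | rows 13 [-0.0329  0.0001  0.0163] total [-0.4282  0.0008  0.2116] | turn 2 0.0639 tot 0.1279
```

{"fn": "send_rows", "kwargs": {
  "plan": [
    [60, -0.0329, 0.0001, 0, 0],
    [60, -0.0329, 0.0001, 0, 0],
    [60, -0.0329, 0.0001, 0, 0],
    [60, -0.0329, 0.0001, 0, 0],
    [60, -0.0329, 0.0001, 0, 0],
    [60, -0.0329, 0.0001, 0, 0],
    [60, -0.0329, 0.0001, 0, 0],
    [60, -0.0329, 0.0001, 0, 0],
    [60, -0.0329, 0.0001, 0, 0],
    [60, -0.0329, 0.0001, 0, 0],
    [60, -0.0329, 0.0001, 0, 0],
    [60, -0.0329, 0.0001, 0, 0],
    [60, -0.0329, 0.0001, 0, 0],
    [60, 0, 0, 0, 0.064],
    [60, 0, 0, 0, 0.064],
    [60, 0, 0, 0.04, 0],
    [60, 0, 0, 0.04, 0],
    [60, 0, 0, 0.04, 0],
    [60, 0, 0, 0.04, 0],
    [60, 0, 0, 0, 0]
  ]
}}

```text
time_s: 78.32
position: [0.4803, -0.3082, 0.1031]
tcp_rot: [[0.074, 0.997, -0.013], [0.997, -0.074, 0.012], [0.011, -0.014, -1.0]]
force: [-2.0, 1.5, 0.1]
opening: 0.767
grasp_force: 0.0
```

```bash
python3 - <<'E'
from h import *
plan(.4859,-.3112,.0335,86)
E
```

```text
pos [ 0.4803 -0.3082  0.1031] yaw 85.74 | rows 2 [-0.0017  0.0034  0.0347] total [-0.0034  0.0068  0.0695] | turn 1 -0.0045 tot -0.0045
```

{"fn": "send_rows", "kwargs": {
  "plan": [
    [60, 0, 0, 0, -0.0045],
    [60, 0, 0, 0, 0],
    [60, 0, 0, 0, 0]
  ]
}}

```text
time_s: 78.57
position: [0.4876, -0.3124, 0.1146]
tcp_rot: [[0.067, 0.998, 0.004], [0.998, -0.067, -0.004], [-0.004, 0.005, -1.0]]
force: [-0.2, 0.6, -0.3]
opening: 0.765
grasp_force: 0.0
```

```bash
python3 - <<'E'
from h import *
plan(.4859,-.3112,.0335,86)
E
```

```text
pos [ 0.4876 -0.3124  0.1146] yaw 86.16 | rows 3 [ 0.0005 -0.0007  0.027 ] total [ 0.0014 -0.0021  0.0811] | turn 1 0.0027 tot 0.0027
```

{"fn": "send_rows", "kwargs": {
  "plan": [
    [60, 0, -0.001, 0.025, 0],
    [60, 0, 0, 0.025, 0],
    [60, 0, 0, 0.02, 0],
    [60, 0, 0, 0.009, 0],
    [60, 0, 0, 0, 0],
    [60, 0, 0, 0, 0]
  ]
}}

```text
time_s: 79.07
position: [0.4862, -0.311, 0.0343]
tcp_rot: [[0.066, 0.998, 0.002], [0.998, -0.066, -0.002], [-0.002, 0.002, -1.0]]
force: [0.6, 0.7, -0.7]
opening: 0.767
grasp_force: 0.0
```

{"fn": "send_rows", "kwargs": {
  "plan": [
    [255, 0, 0, 0, 0],
    [255, 0, 0, 0, 0],
    [255, 0, 0, 0, 0],
    [255, 0, 0, 0, 0],
    [255, 0, 0, 0, 0],
    [255, 0, 0, 0, 0],
    [255, 0, 0, 0, 0],
    [255, 0, 0, 0, 0],
    [255, 0, 0, 0, 0],
    [255, 0, 0, 0, 0]
  ]
}}

```text
time_s: 79.9
position: [0.4857, -0.3105, 0.0333]
tcp_rot: [[0.066, 0.998, 0.001], [0.998, -0.066, -0.001], [-0.001, 0.001, -1.0]]
force: [-0.1, 0.2, 6.7]
opening: 0.512
grasp_force: 30.0
```

{"fn": "send_rows", "kwargs": {
  "plan": [
    [255, -0.001, -0.0006, -0.004, 0],
    [255, 0, 0, 0, -0.062],
    [255, 0, 0, 0, -0.062],
    [255, 0, 0, 0, 0],
    [255, 0, 0, 0.002, 0],
    [255, 0, 0, 0.002, 0],
    [255, 0, 0, 0, 0],
    [255, 0, 0, 0, 0]
  ]
}}

```text
time_s: 80.57
position: [0.4845, -0.3111, 0.0333]
tcp_rot: [[-0.057, 0.998, -0.0], [0.998, 0.057, 0.0], [0.0, -0.0, -1.0]]
force: [-2.3, -0.0, 5.7]
opening: 0.515
grasp_force: 30.0
```

```bash
python3 - <<'E'
from h import *
plan(.4851,-.3115,.033,93.3);print(read_state()['force'])
E
```

```text
pos [ 0.4845 -0.3111  0.0333] yaw 93.25 | rows 1 [-0.0005  0.0006  0.0003] total [-0.0005  0.0006  0.0003] | turn 1 -0.0008 tot -0.0008
[-2.31769467 -0.02677435  5.74293485]
```

Good. Release, rise, move away to check.

{"fn": "send_rows", "kwargs": {
  "plan": [
    [0, 0, 0, 0, 0],
    [0, 0, 0, 0, 0],
    [0, 0, 0, 0, 0],
    [0, 0, 0, 0, 0],
    [0, 0, 0, 0, 0],
    [0, 0, 0, -0.02, 0],
    [0, 0, 0, -0.03, 0],
    [0, 0, 0, -0.03, 0],
    [0, 0, 0, -0.04, 0],
    [0, 0, 0, -0.04, 0],
    [0, 0, 0, -0.04, 0],
    [0, 0, 0, -0.04, 0],
    [0, 0, 0, 0, 0]
  ]
}}

```text
time_s: 81.65
position: [0.4882, -0.3142, 0.2813]
tcp_rot: [[-0.058, 0.998, 0.013], [0.998, 0.058, -0.012], [-0.013, 0.012, -1.0]]
force: [0.6, -0.7, -0.2]
opening: 0.999
grasp_force: 0.0
```

{"fn": "send_rows", "kwargs": {
  "plan": [
    [0, 0.04, 0, 0, 0],
    [0, 0.04, 0, 0, 0],
    [0, 0.04, 0, 0, 0],
    [0, 0.04, 0, 0, 0],
    [0, 0.04, 0, 0, 0],
    [0, 0.04, 0, 0, 0],
    [0, 0.04, 0, 0, 0],
    [0, 0.04, 0, 0, 0],
    [0, 0.04, 0, 0, 0],
    [0, 0.04, 0, 0, 0],
    [0, 0.04, 0, 0, 0],
    [0, 0, 0, 0, 0],
    [0, 0, 0, 0, 0]
  ]
}}

```text
time_s: 82.73
position: [0.4583, 0.1302, 0.2722]
tcp_rot: [[-0.063, 0.998, -0.0], [0.998, 0.063, -0.0], [-0.0, -0.0, -1.0]]
force: [0.4, -1.2, 0.3]
opening: 0.999
grasp_force: 0.0
```

```bash
python3 - <<'E'
from rel import *
p,d=capture('side');q,_=capture('top');cv2.imwrite('pics/s16f.png',p);cv2.imwrite('pics/t16f.png',q)
g=cv2.resize(q[243:262,380:405],None,fx=2,fy=2,interpolation=cv2.INTER_CUBIC).min(2)//26
for i,r in enumerate(g):print(243+i/2,''.join(str(x) for x in r))
# red & green mark, both views
for n,im,z in(('top',q,.01),('side',p,.01)):
    cal=calibration(n);K=np.array([[cal['fx'],0,cal['cx']],[0,cal['fy'],cal['cy']],[0,0,1]])
    v,u=np.mgrid[0:480,0:640];uv=np.c_[u.ravel(),v.ravel()]
    h=im.astype(int)
    R=(h[:,:,2]-np.maximum(h[:,:,0],h[:,:,1]));G=(h[:,:,1]-np.maximum(h[:,:,0],h[:,:,2]))
    X=on(n,uv,z);rr=np.hypot(X[:,0]-.4917,X[:,1]+.4188).reshape(480,640)
    for nm,W in(('red',R),('green',G)):
        w=np.where((rr<.048)&(rr>.03)&(W>12),W,0);c=np.array([(w*u).sum(),(w*v).sum()])/w.sum()
        P=on(n,[c],z)[0][:2];dd=P-[.4917,-.4188];print(n,nm,(w>0).sum(),c,'theta',(np.degrees(np.arctan2(dd[1],dd[0]))-183.3)%360,np.hypot(*dd))
E
```

```text
243.0 55555555555555555555555555555555555555555555555555
243.5 55555555555555555555555555555555555555545545555555
244.0 55555666666666655555555455544333444433333334455555
244.5 55554444444444444333333333332222222222222223455555
245.0 55543210111111221111111111111111111111211123455555
245.5 55542100011111111111122222222222222222332123455555
246.0 55653212334444444433455555555555555545764323455555
246.5 55653345655555555544455555555555555556765322455555
247.0 55542368764333333322333333333333333344432112455555
247.5 55542379752234432222222222222222223455421012455555
248.0 55542367531257653222333333333333345777642112455555
248.5 55642367520269865434455444555555556788753112455555
249.0 55642378631269865556665555667666765578642112455555
249.5 55642379741256655566766556777777874455532112455555
250.0 55642379742123334456676556777777765333331112455555
250.5 55642378643211123456776666777777875321222112455555
251.0 55653366533322223467777677777777875322332102455555
251.5 55653366433333233567777777777777876432332101455555
252.0 55653367533233233567777777777777876422332101455555
252.5 55653367532
[... 670 characters left out ...]
.5 55554323455544445666666666666666666666664311245555
259.0 55554321111111111222222222221122222222221111234555
259.5 55555320000000000000000000000001111111011222344555
260.0 55555432111111112222222222222233333333334444555555
260.5 55555443333343334444444444444445555555555666555555
261.0 55555555555555555555555555555555555555555555555555
261.5 55555566666666666555555555555555555555555555555555
top red 9 [433.4072 250.5263] theta 88.26662693216326 0.041532112740891976
top green 5 [426.5378 260.7983] theta 21.92805197069731 0.039803979326823946
side red 11 [441.2493 214.8986] theta 89.36846739054732 0.04130320904419238
side green 4 [442.     225.5167] theta 23.40594431903844 0.03702118551080641
```

{"fn": "send_rows", "kwargs": {
  "plan": [
    [0, 0, 0, 0, 0.111],
    [0, 0, 0, 0, 0.111],
    [0, 0, 0, 0, 0.111],
    [0, 0, 0, 0, 0.111],
    [0, 0, 0, 0, 0.111],
    [0, 0, 0, 0, 0.111],
    [0, 0, 0, 0, 0.111],
    [0, 0, 0, 0, 0.111],
    [0, 0, 0, 0, 0.111],
    [0, 0, 0, 0, 0.111],
    [0, 0, 0, 0, 0.111],
    [0, 0, 0, 0, 0],
    [0, 0, 0, 0, 0]
  ]
}}

```text
time_s: 83.92
position: [0.4594, 0.1266, 0.2724]
tcp_rot: [[0.918, 0.397, -0.0], [0.397, -0.918, -0.0], [-0.0, 0.0, -1.0]]
force: [-0.4, 0.7, -0.0]
opening: 0.999
grasp_force: 0.0
```

```bash
python3 - <<'E'
from h import *
plan(.4915,-.4189,.12,23.6)
E
```

```text
pos [0.4594 0.1266 0.2724] yaw 23.36 | rows 15 [-0.0125  0.0342  0.0102] total [-0.1869  0.5135  0.1526] | turn 1 -0.0041 tot -0.0041
```

{"fn": "send_rows", "kwargs": {
  "plan": [
    [0, -0.0125, 0.0342, 0, -0.004],
    [0, -0.0125, 0.0342, 0, 0],
    [0, -0.0125, 0.0342, 0, 0],
    [0, -0.0125, 0.0342, 0, 0],
    [0, -0.0125, 0.0342, 0, 0],
    [0, -0.0125, 0.0342, 0, 0],
    [0, -0.0125, 0.0342, 0, 0],
    [0, -0.0125, 0.0342, 0, 0],
    [0, -0.0125, 0.0342, 0, 0],
    [0, -0.0125, 0.0342, 0, 0],
    [0, -0.0125, 0.0342, 0, 0],
    [0, -0.0125, 0.0342, 0, 0],
    [0, -0.0125, 0.0342, 0, 0],
    [0, -0.0125, 0.0342, 0, 0],
    [0, -0.0125, 0.0342, 0, 0],
    [0, 0, 0, 0, 0],
    [0, 0, 0, 0, 0],
    [0, 0, 0, 0, 0]
  ]
}}

```text
time_s: 85.42
position: [0.4915, -0.4168, 0.2718]
tcp_rot: [[0.916, 0.4, -0.001], [0.4, -0.916, 0.002], [-0.0, -0.002, -1.0]]
force: [0.1, 1.1, 0.1]
opening: 1.003
grasp_force: 0.0
```

```bash
python3 - <<'E'
from h import *
plan(.4915,-.4189,.042,23.6)
E
```

```text
pos [ 0.4915 -0.4168  0.2718] yaw 23.59 | rows 7 [-0.0001  0.0003  0.0328] total [-0.0008  0.0024  0.2298] | turn 1 -0.0001 tot -0.0001
```

{"fn": "send_rows", "kwargs": {
  "plan": [
    [0, -0.0008, 0.0024, 0.035, 0],
    [0, 0, 0, 0.035, 0],
    [0, 0, 0, 0.035, 0],
    [0, 0, 0, 0.035, 0],
    [0, 0, 0, 0.035, 0],
    [0, 0, 0, 0.035, 0],
    [0, 0, 0, 0.02, 0],
    [0, 0, 0, 0, 0],
    [0, 0, 0, 0, 0],
    [0, 0, 0, 0, 0]
  ]
}}

```text
time_s: 86.25
position: [0.4937, -0.4196, 0.0443]
tcp_rot: [[0.916, 0.401, 0.002], [0.401, -0.916, -0.002], [0.001, 0.002, -1.0]]
force: [-0.1, 0.1, 0.7]
opening: 1.003
grasp_force: 0.0
```

{"fn": "send_rows", "kwargs": {
  "plan": [
    [255, 0, 0, 0, 0],
    [255, 0, 0, 0, 0],
    [255, 0, 0, 0, 0],
    [255, 0, 0, 0, 0],
    [255, 0, 0, 0, 0],
    [255, 0, 0, 0, 0],
    [255, 0, 0, 0, 0],
    [255, 0, 0, 0, 0],
    [255, 0, 0, 0, 0],
    [255, 0, 0, 0, 0],
    [255, 0, 0, 0, 0],
    [255, 0, 0, 0, 0],
    [255, 0, 0, 0, 0],
    [255, 0, 0, 0, 0],
    [255, 0, 0, 0, 0],
    [255, 0, 0, 0, 0]
  ]
}}

```text
time_s: 87.58
position: [0.4921, -0.4184, 0.0424]
tcp_rot: [[0.916, 0.4, -0.001], [0.4, -0.916, 0.002], [-0.0, -0.002, -1.0]]
force: [-2.5, 3.9, 2.5]
opening: 0.161
grasp_force: 30.0
```

{"fn": "send_rows", "kwargs": {
  "plan": [
    [255, 0, 0, 0, -0.1],
    [255, 0, 0, 0, -0.1],
    [255, 0, 0, 0, -0.1],
    [255, 0, 0, 0, -0.1],
    [255, 0, 0, 0, -0.1],
    [255, 0, 0, 0, -0.1],
    [255, 0, 0, 0, -0.1],
    [255, 0, 0, 0, -0.1],
    [255, 0, 0, 0, -0.1],
    [255, 0, 0, 0, -0.1],
    [255, 0, 0, 0, -0.1],
    [255, 0, 0, 0, -0.097],
    [255, 0, 0, 0, 0],
    [255, 0, 0, 0, 0],
    [255, 0, 0, 0, 0]
  ]
}}

```text
time_s: 88.83
position: [0.4914, -0.4179, 0.0424]
tcp_rot: [[-0.038, 0.999, -0.003], [0.999, 0.038, 0.003], [0.003, -0.003, -1.0]]
force: [-3.3, 4.6, 3.9]
opening: 0.154
grasp_force: 30.0
```

```bash
python3 - <<'E'
from h import *
plan(.4915,-.4189,.042,92.2)
E
```

```text
pos [ 0.4914 -0.4179  0.0424] yaw 92.2 | rows 1 [-0.001   0.0001  0.0004] total [-0.001   0.0001  0.0004] | turn 1 0.0001 tot 0.0001
```

{"fn": "send_rows", "kwargs": {
  "plan": [
    [0, 0, 0, 0, 0],
    [0, 0, 0, 0, 0],
    [0, 0, 0, 0, 0],
    [0, 0, 0, 0, 0],
    [0, 0, 0, 0, 0],
    [0, 0, 0, 0, 0],
    [0, 0, 0, -0.03, 0],
    [0, 0, 0, -0.04, 0],
    [0, 0, 0, -0.04, 0],
    [0, 0, 0, -0.04, 0],
    [0, 0, 0, -0.04, 0],
    [0, 0, 0, -0.04, 0],
    [0, 0, 0, 0, 0]
  ]
}}

```text
time_s: 89.92
position: [0.4961, -0.4233, 0.2828]
tcp_rot: [[-0.038, 0.999, 0.012], [0.999, 0.038, -0.015], [-0.015, 0.012, -1.0]]
force: [0.3, -1.0, 0.5]
opening: 0.982
grasp_force: 0.0
```

{"fn": "send_rows", "kwargs": {
  "plan": [
    [0, 0.04, 0, 0, 0],
    [0, 0.04, 0, 0, 0],
    [0, 0.04, 0, 0, 0],
    [0, 0.04, 0, 0, 0],
    [0, 0.04, 0, 0, 0],
    [0, 0.04, 0, 0, 0],
    [0, 0.04, 0, 0, 0],
    [0, 0.04, 0, 0, 0],
    [0, 0.04, 0, 0, 0],
    [0, 0.04, 0, 0, 0],
    [0, 0.04, 0, 0, 0],
    [0, 0.04, 0, 0, 0],
    [0, 0.04, 0, 0, 0],
    [0, 0, 0, 0, 0],
    [0, 0, 0, 0, 0]
  ]
}}

```text
time_s: 91.17
position: [0.4725, 0.1021, 0.2725]
tcp_rot: [[-0.043, 0.999, 0.0], [0.999, 0.043, -0.0], [-0.0, 0.0, -1.0]]
force: [-0.6, -0.1, -0.2]
opening: 0.998
grasp_force: 0.0
```

```bash
python3 - <<'E'
from h import *
p,_=capture('side');q,_=capture('top');cv2.imwrite('pics/s17f.png',p);cv2.imwrite('pics/t17f.png',q)
def sh(im,v0,v1,u0,u1):
    b=cv2.resize(im[v0:v1,u0:u1],None,fx=2,fy=2,interpolation=cv2.INTER_CUBIC).astype(int)
    for i,r in enumerate(b):
        print(v0+i/2,''.join('R' if x[2]-max(x[0],x[1])>35 else 'G' if x[1]-max(x[0],x[2])>25 else str(min(x)//26) for x in r))
sh(q,238,265,408,437);print();sh(p,207,238,415,448)
a=q[243:262,380:405].astype(int)-cv2.imread('pics/t16f.png')[243:262,380:405];print('relay change',abs(a).mean())
for n,im,f in(('top',q,'t12f'),('side',p,'s12f')):
    o=cv2.imread(f'pics/{f}.png').astype(int);dd=abs(im.astype(int)-o).max(2)
    for nm,b in(('plates',(330,205,385,262)),('jar',(445,240,470,260)),('spool',(302,242,322,258)),('tape',(172,240,194,258))):
        if n=='top':print(n,nm,dd[b[1]:b[3],b[0]:b[2]].mean().round(1))
E
```

```text
238.0 5555555555555555555565543333234444555555555555555677656654
238.5 5555555555555555555544432244333334554455555555555666556654
239.0 5555555555555555554332211255421234443345555555555555556654
239.5 5555555555555554443332110245310123321234555555555544455654
240.0 5555555555555543321255321122211122211134554455555555555554
240.5 5555555555555433321245322111111122110134433345555555554554
241.0 5555555555554323553222211111112221111234311234555555555554
241.5 5555555555543212553211111122112211111233200134455555555554
242.0 5555555544432111222111112211111211111222110246445555555554
242.5 5555555544432111111122222211111111112111111245334555555554
243.0 5555555533553211111112222112221111111111111122123455555554
243.5 5555555433453211111112221122211111111121111110013455555554
244.0 5555555321222221111112221122111111121111122211024655555554
244.5 5555554321111122221121111122111111111111222221124655555554
245.0 5555543221111111221121111112211111111111111121123444555554
245.5 5555432112221111221121111112222211111111111111112223445554
246.0 555542111222221122211111111111122222211122211111111223
[... 6323 characters left out ...]
44444444455555554444444444444
234.0 333444555555555555555555555555544444444455555555554444444444444444
234.5 333444455555555555555555555555555555555555555555544444444444444444
235.0 333344445555555555555555555555555555555555555555444444444444444444
235.5 333444444555555555555555555555555555555555555444444444444444444444
236.0 444444444455555555555555555555555555555555555444444444444444444444
236.5 444443444455555555555555555555555555555555444444444444444444444444
237.0 555443344445555555555555555555555555555554444444444444444444444444
237.5 555443334445555555555555555555555555555444444444444444444444444444
relay change 2.4287719298245616
top plates 5.1
top jar 4.1
top spool 3.5
top tape 60.9
```

```bash
python3 - <<'E'
from h import *
q=cv2.imread('pics/t17f.png').astype(int);o=cv2.imread('pics/top0.png')
for nm,b in(('jar',(445,240,470,260)),('spool',(302,242,322,258)),('tape',(172,240,194,258))):print(nm,abs(q-o)[b[1]:b[3],b[0]:b[2]].mean().round(1))
print(read_state()['time_s']);print(hand_in())
E
```

```text
jar 6.1
spool 6.8
tape 5.8
91.2667
the job is handed in; nothing more can be done
None
```

The job is handed in at about 91 s. The knob went to green first, all three plates stand at the bottom of their own cassette slots, the relay sits square on its pad within about 1.5 mm, and the knob is now at red, within about 2° by the camera. The jar, tape roll and spool have not moved.

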